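# Fit brass weights into hex sanding bars

## Task

Roll every wooden hex sanding bar over until its pocketed flat faces up, lay it flat inside the plywood tray with the pocket still facing up, and press one brass weight fully home into each pocket, flush with the wood. Lay every spare weight loose in the tray too, beside the bars, and leave the glue bottle, tape and brush where they are.

Things in the scene. Friction and masses are not known exactly. Their poses are not given: they have to be found in the camera images.
- bar_a: Six-sided wooden bar, 100 mm long, 48 mm across flats, 55.4 across edges, flats 27.7 wide, ~160 g, lying on a flat. One flat is marked by a cork-lined pocket in its middle, 66 x 22 mm, 11 deep, long way along the bar; five flats are plain. Origin: middle of the bar, 24 mm from each flat; x along the bar, z out of the pocketed flat. Starts with the pocket sideways or down. May be absent.
- bar_b: Six-sided wooden bar, 100 mm long, 48 mm across flats, 55.4 across edges, flats 27.7 wide, ~160 g, lying on a flat. One flat is marked by a cork-lined pocket in its middle, 66 x 22 mm, 11 deep, long way along the bar; five flats are plain. Origin: middle of the bar, 24 mm from each flat; x along the bar, z out of the pocketed flat. Starts with the pocket sideways or down. May be absent.
- bar_c: Six-sided wooden bar, 100 mm long, 48 mm across flats, 55.4 across edges, flats 27.7 wide, ~160 g, lying on a flat. One flat is marked by a cork-lined pocket in its middle, 66 x 22 mm, 11 deep, long way along the bar; five flats are plain. Origin: middle of the bar, 24 mm from each flat; x along the bar, z out of the pocketed flat. Starts with the pocket sideways or down. May be absent.
- weight_a: Plain brass weight, a slab 62 x 18 x 11 mm (x, y, z), ~100 g, at the start flat on the leather pad. Any weight fits any pocket, any way round; on the pocket's floor its top is level with the wood. Origin: its centre.
- weight_b: Plain brass weight, a slab 62 x 18 x 11 mm (x, y, z), ~100 g, at the start flat on the leather pad. Any weight fits any pocket, any way round; on the pocket's floor its top is level with the wood. Origin: its centre.
- weight_c: Plain brass weight, a slab 62 x 18 x 11 mm (x, y, z), ~100 g, at the start flat on the leather pad. Any weight fits any pocket, any way round; on the pocket's floor its top is level with the wood. Origin: its centre.
- weight_d: Plain brass weight, a slab 62 x 18 x 11 mm (x, y, z), ~100 g, at the start flat on the leather pad. Any weight fits any pocket, any way round; on the pocket's floor its top is level with the wood. Origin: its centre.
- tray: fixed shallow plywood tray, 302 x 210 mm outside (x, y), walls 6 mm thick, 21 mm high over the bench. Origin at the centre of its underside on the bench, z up. It has room for three bars side by side, lying across it (along its y), 90 mm apart, which leaves a strip about 90 mm wide past their ends for spare weights if the bars lie towards the other long wall.
- tray_in (a point): centre of the tray's inner floor, 6 mm above the bench
- mat: fixed 3 mm thick grippy black rubber bench mat, 330 x 380 mm (x, y), on which the bars lie; origin at the centre of its underside. A bar pushed near the top of its side rolls over its far lower edge on it, without sliding, 27.7 mm for each sixth of a turn.
- pad: fixed 2 mm thick brown leather pad, 300 x 130 mm (x, y), where the weights lie; origin at the centre of its underside
- glue: white glue bottle standing, 60 mm across, 170 mm tall; leave alone
- tape: black roll of tape lying flat, 100 mm across, 24 mm high; leave alone
- brush: flat brush lying on the bench; leave alone
Things that resemble listed ones, but are neither listed nor needed, are in the scene too. Leave any black or white look-alike of the weight_a alone.

How it is judged:
By the outcome, as a careful person would: the job done as asked, in the order asked, and still so for the second after the job is handed in, with the robot touching nothing.
Of bar_a, bar_b, bar_c only 2 to 3 are there at a start; the rules pass over those that are not, and their reading is None.
At some moment in a run one of bar_a, bar_b, bar_c may be knocked a few centimetres aside while the robot is not near it.
Once in a run the grip may slacken for a moment while it holds something.
It also fails if it takes over 210 s, if anything falls off the work surface, if the arm or the gripper's body presses on something with over 40 N, if the wrist force passes 120 N, or if a joint passes its speed limit or range.

## Robot

A 6-joint arm with a two-finger parallel gripper is mounted at the origin on the work surface. World frame = base frame: x ahead of the robot, y to its left, z up, the work surface at z = 0. Lengths are in m, angles in rad, forces in N, time in s.
With the tool pointing down it reaches from about 0.3 to 0.825 m from the base axis. Payload 5.4 kg.
Tool frame: the origin (TCP) lies at the centre of the arm's flange, where the gripper is bolted on; the fingertips stand 190 mm ahead of it and the grasp point (between the pads) lies 171 mm ahead of it; z points along the fingers, y is the line along which they close (so a half turn about z gives the same grasp; the last joint's range is limited). The gripper opens to 92 mm and grips with 3 to 60 N. Pads are 20 mm wide; open, the fingers measure 128 mm over their backs; the gripper's body (75 mm by 189 mm) begins 69 mm behind the grasp point.
Start: joints at [-1.41, 0.158, 1.597, -0, 1.386, -0.21], TCP at [0.208, -0.536, 0.405] pointing down, gripper open.
Joint ranges: [-2.91, 2.91], [-0.94, 2.29], [0.18, 2.7], [-1.29, 4.43], [0.17, 2.64], [-3, 3]. Speed limits (rad/s): [2.57, 2.57, 3.14, 3.14, 3.14, 3.14].

## Interface

Orientations are given as [roll, pitch, yaw] about the fixed x, y, z axes, in that order (R = Rz(yaw) Ry(pitch) Rx(roll)).
In Python, from rig import state, get_image, calibration, ticket gives the robot as it stands.
- The arm moves only by the tool play_rows, never from a script. Its arguments are lists of equal length, an entry for each row: "offset": the shift along the tool's x, y, z normalised to -1 to 1, where 1 is 0.2 m, a list of three; "rotation": the turn, a rotation vector about the tool's x, y, z normalised to -1 to 1, where 1 is 90 degrees, a list of three; "fingers": the opening, from 0 (shut) to 1 (fully open). A call has exactly 8 rows; each row is the pose to reach, as a shift and turn from the pose commanded when the call began, along the tool's axes at that moment; what a row does not reach only later rows make up. A row lasts 1/12 s, in which the tool goes at most 41.7 mm and 7.16 degrees, less where a joint would pass 70% of its speed; a pose out of reach is approached as far as the arm can. A call with a number of a shift or a turn outside -1 to 1 is refused whole. A call with a gripper value outside its range is refused whole. The fingers move at their own pace and stop on an object; "force" is the grip in N (left out, the last holds). Time passes only in rows, so rows that repeat a pose let the fingers close, or fill a call up. It gives the time, the measured TCP pose, the force, the opening and the grip force at its end, in the units of the state.
- state(): the state, without advancing time (a new reading comes with each control period).
- get_image(name): name is "scene" or "top" or "wrist"; returns the picture (480x640x3 uint8, red, green, blue); there is no depth.
- calibration(name): a dict with "K" (3x3 intrinsics, pixels), "rvec" (rotation vector, rad) and "tvec" (3), from world to camera coordinates, as OpenCV has them. Camera axes: x right, y down, z forward; pixel columns grow to the right and rows downward; lengths in m; the calibration is good to about 2 mm. A picture is of the moment at which its call begins: read the wrist's pose just before it. calibration takes no time and is no camera call; for the wrist camera it gives the pose at the moment of the call.
- ticket.finish_job(): hands the job in; it is judged then, once.
The state is a dict: "clock": time; "joints": joint angles; "joint_velocities": joint speeds; "tau": joint torques, N m; "eef_pos": TCP position; "ee_rot": TCP orientation; "wrist_force": force on the tool from outside, world axes, zero at the start; "torque": the same for the moment, N m; "finger_gap": finger opening in m; "grasp_force": force on a finger pad.
Only numpy, scipy, OpenCV 4.12 (cv2) and the standard library are available. Lean on these libraries where they do the work, as an engineer would, in place of code of your own. Each camera call takes 0.05 s, during which the arm holds its last target. There are 200 camera calls.

## Working session

There is one attempt and no reset: what is moved stays moved. The work goes in short steps, Python scripts to look and compute and a tool call to move; the robot and the scene stay as the last step left them, time stands still between calls to the robot, and variables do not carry over. Pictures are saved under pics/ and viewed, at most 14 in all, crops included, and the job is handed in when it is done.

Besides the shell and the picture viewer there is one more tool, called after "Request:" as name(argument=value, ...) on one line, values as JSON. play_rows: Moves the arm, as the interface text tells. Scaled input: -1 to 1 covers 0.2 m each way for a shift and 90 degrees each way for a turn. Its arguments: {"type":"object","properties":{"offset":{"type":"array"},"rotation":{"type":"array"},"fingers":{"type":"array"},"force":{"type":"number"}},"required":["offset","rotation","fingers"]}

```bash
ls; mkdir -p pics
python3 - <<'E'
from rig import state,get_image,calibration
import cv2,numpy as np
print(state())
for n in("scene","top"):
    im=get_image(n);cv2.imwrite(f"pics/{n}0.png",im[:,:,::-1]);c=calibration(n);print(n,c)
E
```

```text
pics
{'clock': 0.0, 'joints': array([-1.41007481e+00,  1.59052019e-01,  1.59825212e+00, -1.89547193e-05,
        1.38615576e+00, -2.10105383e-01]), 'joint_velocities': array([-1.81223054e-05, -1.52852987e-03, -1.22643041e-03,  1.58174751e-03,
        3.39900395e-04,  1.14801246e-03]), 'tau': array([-2.21469691e-04, -3.85576594e+01, -3.22106802e+01,  7.01314257e-02,
        3.81169526e-02, -1.69912091e-04]), 'eef_pos': array([ 0.20830155, -0.53564449,  0.40370695]), 'ee_rot': array([-3.13976258e+00, -3.71222309e-04,  3.70830061e-01]), 'wrist_force': array([ 0.62161828, -0.05547788,  0.13122986]), 'torque': array([0.01380175, 0.00644768, 0.02842421]), 'grasp_force': 0.0, 'finger_gap': 0.09162076047382597}
scene {'K': array([[456.27236181,   0.        , 325.07691703],
       [  0.        , 456.27236181, 241.99891421],
       [  0.        ,   0.        ,   1.        ]]), 'rvec': array([ 1.42441145,  2.01973717, -0.97665873]), 'tvec': array([ 0.10562874, -0.29012494,  1.36444944])}
top {'K': array([[444.6185788 ,   0.        , 316.36509882],
       [  0.        , 444.6185788 , 234.86084384],
       [  0.        ,   0.        ,   1.        ]]), 'rvec': array([ 2.04360684, -2.14964187,  0.26238862]), 'tvec': array([0.07888642, 0.5219914 , 1.10817794])}
```

View pics/top0.png

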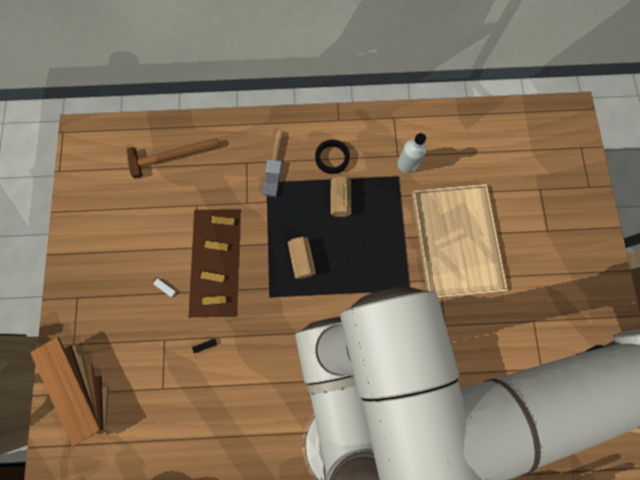

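View pics/scene0.png

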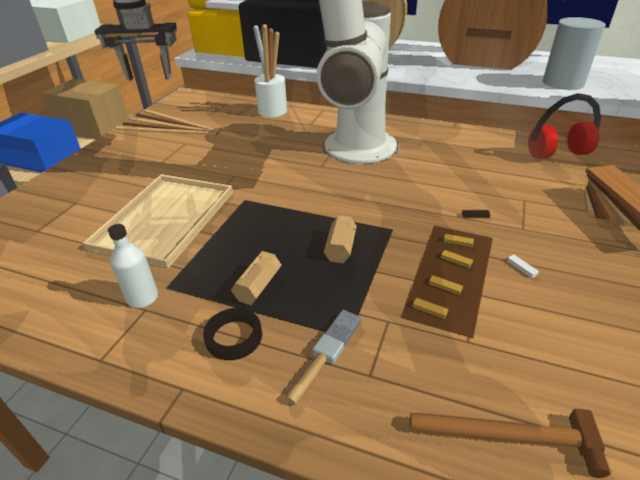

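Candidates: brass weights on the pad at top (223,221), (216,245), (212,276) and (214,300). The white slab (165,287) and black slab (204,345) off the pad are look-alikes. There are two bars, at (341,197) and (302,257), and nothing else of that kind. I'll check with one close crop.

```bash
cat > h.py <<'E'
import numpy as np,cv2
from rig import state,get_image,calibration
from scipy.spatial.transform import Rotation as R
def back(c,uv,z):
    M=cv2.Rodrigues(c["rvec"])[0];t=c["tvec"]
    uv=np.array(uv,float).reshape(-1,2)
    d=np.c_[uv,np.ones(len(uv))]@np.linalg.inv(c["K"]).T@M
    o=-M.T@t
    return o+d*((z-o[2])/d[:,2])[:,None]
def proj(c,P):
    return cv2.projectPoints(np.array(P,float).reshape(-1,3),c["rvec"],c["tvec"],c["K"],None)[0][:,0]
E
python3 - <<'E'
from h import *
t=calibration("top");np.set_printoptions(precision=4,suppress=True)
im=cv2.imread("pics/top0.png")
hsv=cv2.cvtColor(im,cv2.COLOR_BGR2HSV)
print("pad",back(t,[(195,210),(241,210),(238,318),(189,316)],.002)[:,:2])
print("mat",back(t,[(267,182),(400,177),(409,292),(270,297)],.003)[:,:2])
print("tray",back(t,[(413,191),(487,184),(508,292),(425,299)],.021)[:,:2])
print("bars top",back(t,[(341,197),(302,257)],.05)[:,:2])
m=cv2.inRange(hsv[200:320,185:245],(18,150,90),(35,255,255))
for c in cv2.findContours(m,0,2)[0]:
    if cv2.contourArea(c)>30:
        P=back(t,c.reshape(-1,2)+[185,200],.013)[:,:2].astype(np.float32)
        print("w",cv2.minAreaRect(P))
print("glue,tape",back(t,[(411,160),(332,156)],.0)[:,:2], back(t,[(420,138)],.17))
s=cv2.imread("pics/scene0.png");a=cv2.resize(s[205:315,215:375],None,fx=5,fy=5,interpolation=3)[:550]
b=cv2.resize(im[165:290,190:410],None,fx=3.6,fy=3.6,interpolation=3)
cv2.imwrite("pics/c1.png",a);cv2.imwrite("pics/c2.png",b)
E
```

```text
pad [[0.6293 0.3887]
 [0.6228 0.2596]
 [0.3239 0.2707]
 [0.3357 0.4005]]
mat [[ 0.7024  0.1844]
 [ 0.6985 -0.1966]
 [ 0.3695 -0.1893]
 [ 0.375   0.1844]]
tray [[ 0.6483 -0.225 ]
 [ 0.6586 -0.4351]
 [ 0.3543 -0.4476]
 [ 0.3471 -0.2258]]
bars top [[ 0.6311 -0.0201]
 [ 0.4705  0.093 ]]
w ((0.37388721108436584, 0.3332485258579254), (0.02031492255628109, 0.0611574649810791), 1.4826387166976929)
w ((0.4369876980781555, 0.33750009536743164), (0.06404387205839157, 0.020119627937674522), 76.81230163574219)
w ((0.5216337442398071, 0.32794225215911865), (0.0627807080745697, 0.020673204213380814), 79.85543823242188)
w ((0.5925818681716919, 0.3104363679885864), (0.06302031874656677, 0.020934317260980606), 82.20707702636719)
glue,tape [[ 0.7503 -0.2341]
 [ 0.7742 -0.0059]] [[ 0.7373 -0.2199  0.17  ]]
```

View pics/c1.png

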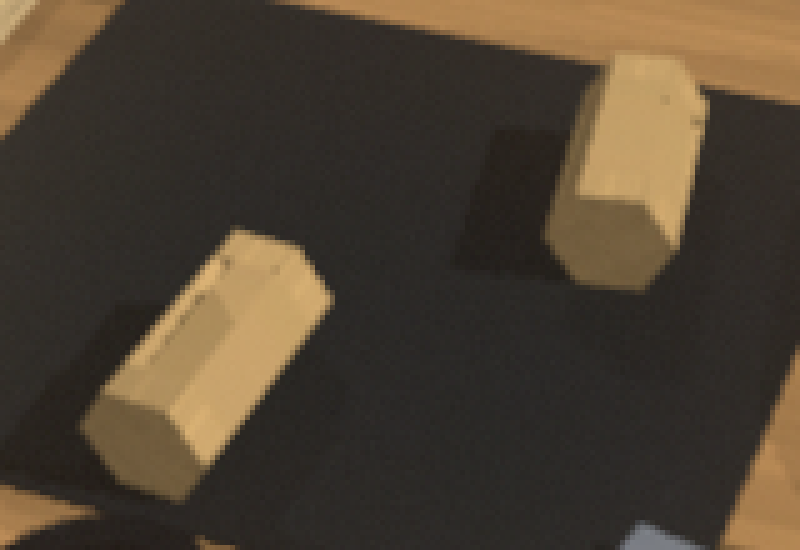

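View pics/c2.png

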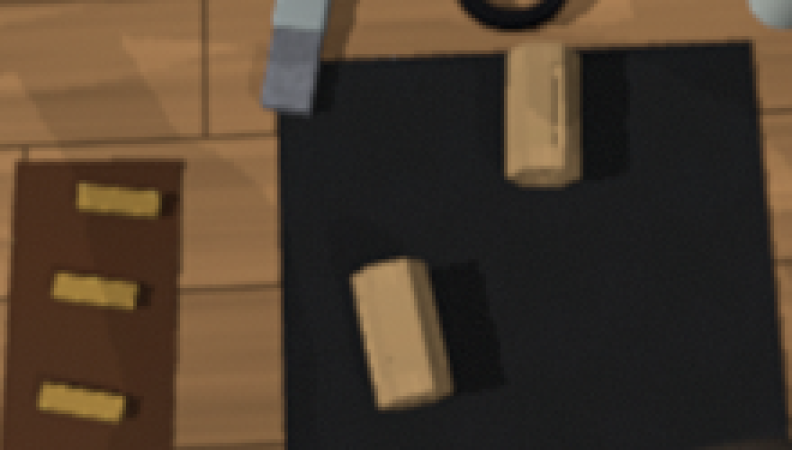

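Two bars are present. The far bar (c2 ~ (545,115)) seems to have its pocket on or near its upper -y side. The near bar's pocket isn't visible. I'll use the wrist camera from over the mat.

Request:
play_rows(offset=[[0.2,-0.18,0],[0.4,-0.36,0],[0.6,-0.54,0],[0.8,-0.7,0],[0.8,-0.7,0],[0.8,-0.7,0],[0.8,-0.7,0],[0.8,-0.7,0]], rotation=[[0,0,0],[0,0,0],[0,0,0],[0,0,0],[0,0,0],[0,0,0],[0,0,0],[0,0,0]], fingers=[1,1,1,1,1,1,1,1])

```text
clock: 0.77
eef_pos: [0.3066, -0.3477, 0.4047]
ee_rot: [3.141, 0.001, 0.372]
wrist_force: [0.1, 0.2, 0.6]
finger_gap: 0.092
grasp_force: 0.0
```

Request:
play_rows(offset=[[0.2,-0.18,0],[0.4,-0.36,0],[0.6,-0.54,0],[0.8,-0.7,0],[0.8,-0.7,0],[0.8,-0.7,0],[0.8,-0.7,0],[0.8,-0.7,0]], rotation=[[0,0,0],[0,0,0],[0,0,0],[0,0,0],[0,0,0],[0,0,0],[0,0,0],[0,0,0]], fingers=[1,1,1,1,1,1,1,1])

```text
clock: 1.43
eef_pos: [0.405, -0.1604, 0.4046]
ee_rot: [3.141, 0.001, 0.37]
wrist_force: [0.2, 0.2, 0.1]
finger_gap: 0.092
grasp_force: 0.0
```

Request:
play_rows(offset=[[0.2,-0.18,0],[0.4,-0.36,0],[0.6,-0.54,0],[0.8,-0.7,0],[0.8,-0.7,0],[0.8,-0.7,0],[0.8,-0.7,0],[0.8,-0.7,0]], rotation=[[0,0,0.05],[0,0,0.1],[0,0,0.15],[0,0,0.2],[0,0,0.236],[0,0,0.236],[0,0,0.236],[0,0,0.236]], fingers=[1,1,1,1,1,1,1,1])

```text
clock: 2.1
eef_pos: [0.5037, 0.0274, 0.4044]
ee_rot: [3.141, 0.001, -0.002]
wrist_force: [-0.1, -1.2, -0.3]
finger_gap: 0.0918
grasp_force: 0.0
```

```bash
cat >> h.py <<'E'
def plan(p,yaw,roll=np.pi,pitch=0.,s=None):
    "normalised offset, rotation for a move from the present TCP pose to p, orientation"
    s=s or state()
    A=R.from_euler("xyz",s["ee_rot"]);B=R.from_euler("xyz",[roll,pitch,yaw])
    o=A.inv().apply(np.array(p)-s["eef_pos"])/.2
    r=(A.inv()*B).as_rotvec()/(np.pi/2)
    print("plan",o.round(3),r.round(3))
def snap(name,cam="wrist"):
    c=calibration(cam);im=get_image(cam)[:,:,::-1].copy();cv2.imwrite(f"pics/{name}.png",im)
    np.savez(f"pics/{name}.npz",**c);return c,im
np.set_printoptions(precision=4,suppress=True)
E
python3 - <<'E'
from h import *
s=state();print(s["clock"],s["eef_pos"],s["ee_rot"])
c,im=snap("w1")
print(proj(c,[[.63,-.02,.05],[.47,.093,.05]]))
E
```

```text
2.1 [0.5037 0.0274 0.4044] [ 3.1408  0.001  -0.0015]
[[385.2637  51.2132]
 [244.154  256.4058]]
```

View pics/w1.png

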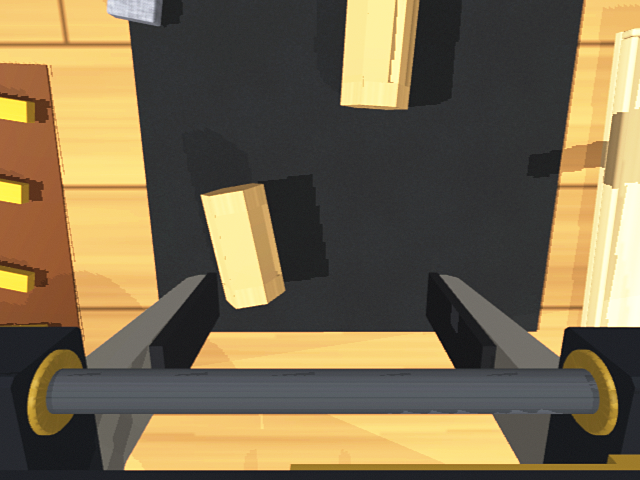

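The far bar's pocket is on its upper -y side, at (392,40). The near bar's top and -y upper side (270,240) are plain, so I'll look at it from the +y side.

Request:
play_rows(offset=[[0,-0.2,0],[0,-0.4,0],[0,-0.6,0],[0,-0.8,0],[0,-1,0],[0,-1,0],[0,-1,0],[0,-1,0]], rotation=[[0,0,0],[0,0,0],[0,0,0],[0,0,0],[0,0,0],[0,0,0],[0,0,0],[0,0,0]], fingers=[1,1,1,1,1,1,1,1])

```text
clock: 2.82
eef_pos: [0.5039, 0.2276, 0.4047]
ee_rot: [3.141, 0.0, -0.002]
wrist_force: [-0.5, -0.5, 0.6]
finger_gap: 0.092
grasp_force: 0.0
```

Request:
play_rows(offset=[[0,-0.1,0],[0,-0.2,0],[0,-0.4,0],[0,-0.6,0.1],[0,-0.75,0.2],[0,-0.75,0.2],[0,-0.75,0.2],[0,-0.75,0.2]], rotation=[[-0.07,0,0],[-0.14,0,0],[-0.21,0,0],[-0.28,0,0],[-0.35,0,0],[-0.42,0,0],[-0.5,0,0],[-0.5,0,0]], fingers=[1,1,1,1,1,1,1,1])

```text
clock: 3.48
eef_pos: [0.5043, 0.3782, 0.3626]
ee_rot: [2.35, 0.004, -0.002]
wrist_force: [-0.1, 0.8, -0.7]
finger_gap: 0.092
grasp_force: 0.0
```

Run:
```python
from h import *
s=state();print(s["clock"],s["eef_pos"],s["ee_rot"])
c,im=snap("w2")
u,v=proj(c,[[.47,.093,.03]])[0].astype(int);print(u,v)
u0=max(0,u-130);v0=max(0,v-100)
cv2.imwrite("pics/w2c.png",cv2.resize(im[v0:v0+200,u0:u0+260],None,fx=3,fy=3,interpolation=2)[:600,:800])
```

```text
3.4833 [0.5043 0.3782 0.3626] [ 2.3501  0.0035 -0.0016]
287 232
```

View pics/w2c.png

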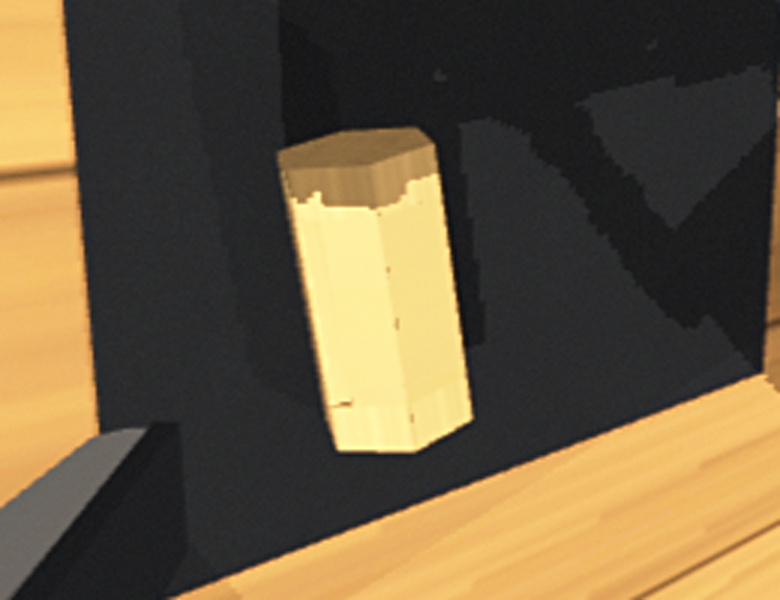

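Run:
```python
import cv2,numpy as np
a=cv2.imread("pics/w2.png")[165:295,235:335];b=cv2.imread("pics/w1.png")[0:130,320:420];d=cv2.imread("pics/w1.png")[175:315,190:300]
def f(x):
    x=x.astype(float);x=255*np.clip((x-60)/195,0,1)**2.2
    return cv2.resize(x.astype(np.uint8),(266,346),interpolation=2)
cv2.imwrite("pics/cmp.png",np.hstack([f(a),f(b),f(d)]))
```

```text
(no output)
```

View pics/cmp.png

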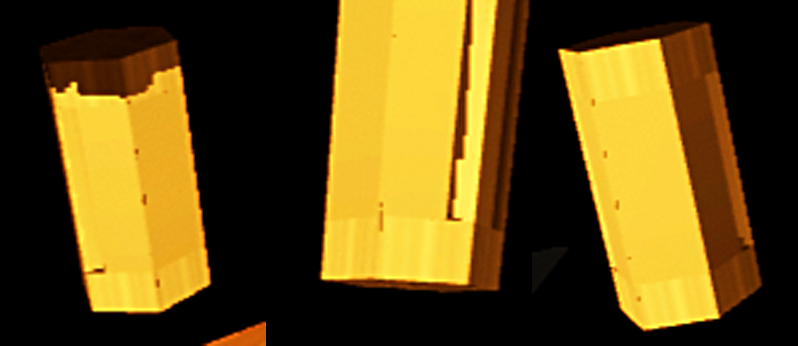

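Request:
play_rows(offset=[[0,0.14,0.14],[0,0.28,0.28],[0,0.42,0.42],[0,0.56,0.56],[0,0.7,0.7],[0,0.7,0.7],[0,0.7,0.7],[0,0.7,0.7]], rotation=[[0.07,0,0],[0.14,0,0],[0.21,0,0],[0.28,0,0],[0.35,0,0],[0.42,0,0],[0.5,0,0],[0.5,0,0]], fingers=[1,1,1,1,1,1,1,1])

```text
clock: 4.2
eef_pos: [0.504, 0.1782, 0.3665]
ee_rot: [-3.135, -0.005, -0.007]
wrist_force: [0.7, 0.1, -0.1]
finger_gap: 0.092
grasp_force: 0.0
```

Request:
play_rows(offset=[[0,0.2,0],[0,0.4,0],[0,0.6,0],[0,0.8,0],[0,1,0],[0,1,0],[0,1,0],[0,1,0]], rotation=[[0,0,0],[0,0,0],[0,0,0],[0,0,0],[0,0,0],[0,0,0],[0,0,0],[0,0,0]], fingers=[1,1,1,1,1,1,1,1])

```text
clock: 4.87
eef_pos: [0.5034, -0.0187, 0.3651]
ee_rot: [3.141, -0.001, -0.002]
wrist_force: [-0.5, 1.0, 1.1]
finger_gap: 0.092
grasp_force: 0.0
```

Request:
play_rows(offset=[[0,0.2,0],[0,0.4,0],[0,0.6,0],[0,0.8,0],[0,1,0],[0,1,0],[0,1,0],[0,1,0]], rotation=[[0.07,0,0],[0.14,0,0],[0.21,0,0],[0.28,0,0],[0.35,0,0],[0.42,0,0],[0.5,0,0],[0.5,0,0]], fingers=[1,1,1,1,1,1,1,1])

```text
clock: 5.53
eef_pos: [0.5037, -0.2185, 0.3634]
ee_rot: [-2.352, 0.003, -0.0]
wrist_force: [0.1, -0.6, -0.6]
finger_gap: 0.092
grasp_force: 0.0
```

Run:
```python
from h import *
s=state();print(s["clock"],s["eef_pos"],s["ee_rot"])
c,im=snap("w3")
print(proj(c,[[.63,-.02,.03],[.47,.093,.03]]))
```

```text
5.5333 [ 0.5037 -0.2185  0.3634] [-2.3515  0.0027 -0.0002]
[[443.5439  55.3072]
 [337.9559 227.8713]]
```

View pics/w3.png

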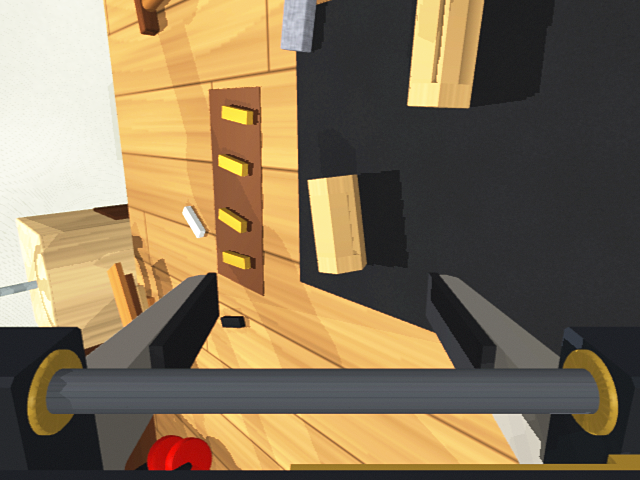

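Run:
```python
import cv2,numpy as np
w=cv2.imread("pics/w3.png");a=w[0:120,395:495];b=w[165:285,295:395]
def f(x):
    x=x.astype(float);x=255*np.clip((x-30)/225,0,1)**1.5
    return cv2.resize(x.astype(np.uint8),(400,480),interpolation=2)
cv2.imwrite("pics/cmp2.png",np.hstack([f(a),f(b)]))
```

```text
(no output)
```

View pics/cmp2.png

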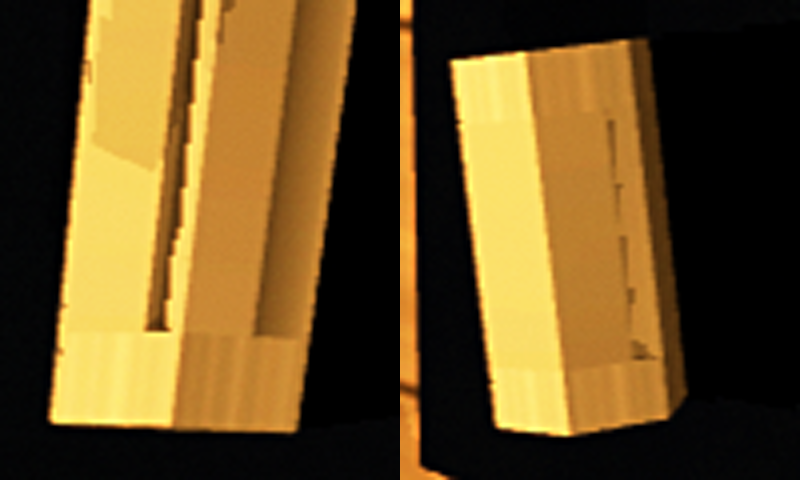

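The far bar's pocket is on its upper -y face (one roll toward +y). The near bar shows seam marks at the lower edge of its -y face, so its pocket is probably on the lower -y face (two rolls toward +y). Next I'll fit the bar poses by silhouette.

```bash
cat >> h.py <<'E'
from scipy.optimize import minimize
def prism(x,y,yaw,zb):
    a=np.arange(6)*np.pi/3
    P=np.array([[sx*.05,.0277*np.cos(t),.024+.0277*np.sin(t)] for sx in(-1,1) for t in a])
    c,s=np.cos(yaw),np.sin(yaw)
    return np.c_[x+c*P[:,0]-s*P[:,1],y+s*P[:,0]+c*P[:,1],zb+P[:,2]]
def box(x,y,yaw,z0,h,L,W):
    P=np.array([[i*L/2,j*W/2,k*h] for i in(-1,1) for j in(-1,1) for k in(0,1)])
    c,s=np.cos(yaw),np.sin(yaw)
    return np.c_[x+c*P[:,0]-s*P[:,1],y+s*P[:,0]+c*P[:,1],z0+P[:,2]]
def fit(views,model,g):
    "views: list of (calib, mask); keeps only the mask blob nearest the guess"
    vs=[]
    for c,m in views:
        n,l,st,ce=cv2.connectedComponentsWithStats(m)
        p=proj(c,model(*g).mean(0))[0]
        d=[1e9 if st[i,4]<60 else np.hypot(*(ce[i]-p)) for i in range(1,n)]
        vs.append((c,(l==1+int(np.argmin(d))).astype(np.uint8)))
    def cost(q):
        e=0
        for c,m in vs:
            h=cv2.convexHull(proj(c,model(*q)).astype(np.float32))
            k=np.zeros_like(m);cv2.fillConvexPoly(k,np.round(h*16).astype(np.int32),1,shift=4)
            e+=(k!=m).sum()/(m.sum()+1)
        return e
    b=None
    for s in(.012,.004):
        S=np.vstack([g]+[np.array(g)+d for d in np.diag([s,s,s*8])])
        b=minimize(cost,b.x if b is not None else g,method="Nelder-Mead",options=dict(initial_simplex=S if b is None else np.vstack([b.x]+[b.x+d for d in np.diag([s,s,s*8])]),xatol=1e-5,fatol=1e-4))
    return b.x,b.fun/len(vs)
def load(n):
    z=np.load(f"pics/{n}.npz");return dict(z),cv2.imread(f"pics/{n}.png")
def woodmask(c,im,z=.003,q=[(.695,.178),(.695,-.185),(.38,-.185),(.38,.178)]):
    "bright things over the mat"
    k=np.zeros(im.shape[:2],np.uint8)
    cv2.fillPoly(k,[proj(c,[(a,b,z) for a,b in q]).astype(np.int32)],1)
    v=im.max(2);m=((v>85)&(k>0)).astype(np.uint8)
    return cv2.morphologyEx(m,cv2.MORPH_OPEN,np.ones((3,3),np.uint8))
E
python3 - <<'E'
from h import *
vw=[load("w1"),load("w3")]
V=[(c,woodmask(c,i)) for c,i in vw]
for g in([.63,-.02,0.],[.47,.093,.17]):
    print(fit(V,lambda x,y,t:prism(x,y,t,.003),g),[fit([v],lambda x,y,t:prism(x,y,t,.003),g) for v in V])
plan([.47,.03,.40],0)
E
```

```text
(array([ 0.6416, -0.0184, -0.0582]), np.float64(0.007369002368121661)) [(array([ 0.6417, -0.0182, -0.0597]), np.float64(0.0022132534826194506)), (array([ 0.6416, -0.0186, -0.0603]), np.float64(0.0008525149190110827))]
(array([0.4744, 0.0971, 0.1687]), np.float64(0.010615817526774735)) [(array([0.4742, 0.0974, 0.1677]), np.float64(0.008445040214477211)), (array([0.4746, 0.0969, 0.1691]), np.float64(0.005626172119191498))]
plan [-0.169 -1.006  0.748] [-0.499  0.001 -0.   ]
```

Fits are good: the far bar is at (.642,-.018, yaw -.058) and the near bar at (.474,.097, yaw .169). I'll push the far bar first.

Run:
```python
from h import *
plan([.638,-.0783,.34],-.058)
s=dict(eef_pos=np.array([.638,-.0783,.34]),ee_rot=[np.pi,0,-.058])
plan([.638,-.0783,.233],-.058,s=s)
```

```text
plan [ 0.672 -0.412  0.576] [-0.499  0.016  0.035]
plan [-0.    -0.     0.535] [0. 0. 0.]
```

Request:
play_rows(offset=[[0.1,-0.06,0.08],[0.2,-0.12,0.16],[0.3,-0.18,0.24],[0.4,-0.24,0.33],[0.5,-0.3,0.42],[0.6,-0.36,0.5],[0.672,-0.412,0.576],[0.672,-0.412,0.576]], rotation=[[-0.07,0,0],[-0.14,0,0],[-0.21,0,0],[-0.28,0,0],[-0.36,0.01,0.02],[-0.43,0.01,0.03],[-0.499,0.016,0.035],[-0.499,0.016,0.035]], fingers=[0,0,0,0,0,0,0,0], force=40)

```text
clock: 6.25
eef_pos: [0.6396, -0.0723, 0.3421]
ee_rot: [3.137, -0.006, -0.05]
wrist_force: [0.0, 0.0, -1.8]
finger_gap: 0.0408
grasp_force: 0.0
```

Request:
play_rows(offset=[[0,0,0.1],[0,0,0.2],[0,0,0.3],[0,0,0.4],[0,0,0.5],[0,0,0.535],[0,0,0.535],[0,0,0.535]], rotation=[[0,0,0],[0,0,0],[0,0,0],[0,0,0],[0,0,0],[0,0,0],[0,0,0],[0,0,0]], fingers=[0,0,0,0,0,0,0,0])

```text
clock: 6.92
eef_pos: [0.6382, -0.0784, 0.2354]
ee_rot: [-3.141, -0.003, -0.058]
wrist_force: [0.4, -0.2, 0.4]
finger_gap: 0.0007
grasp_force: 0.0
```

Request:
play_rows(offset=[[0,-0.05,0],[0,-0.075,0],[0,-0.1,0],[0,-0.12,0],[0,-0.14,0],[0,-0.16,0],[0,-0.18,0],[0,-0.2,0]], rotation=[[0,0,0],[0,0,0],[0,0,0],[0,0,0],[0,0,0],[0,0,0],[0,0,0],[0,0,0]], fingers=[0,0,0,0,0,0,0,0])

```text
clock: 7.58
eef_pos: [0.641, -0.0401, 0.2372]
ee_rot: [3.138, -0.003, -0.058]
wrist_force: [-9.0, -9.4, 19.4]
finger_gap: 0.0003
grasp_force: 9.7
```

Request:
play_rows(offset=[[0,0,0],[0,0,0],[0,0,0],[0,0.05,0],[0,0.1,0],[0,0.15,0],[0,0.15,-0.2],[0,0.15,-0.4]], rotation=[[0,0,0],[0,0,0],[0,0,0],[0,0,0],[0,0,0],[0,0,0],[0,0,0],[0,0,0]], fingers=[0,0,0,0,0,0,0,0])

```text
clock: 8.25
eef_pos: [0.6371, -0.0696, 0.3114]
ee_rot: [-3.138, 0.006, -0.06]
wrist_force: [1.0, -0.0, 0.6]
finger_gap: 0.0004
grasp_force: 0.0
```

Run:
```python
from h import *
s=state();print(s["clock"],s["eef_pos"],s["ee_rot"])
c,im=snap("w4","top")
m=woodmask(c,im)
for g in([.643,.01,-.058],[.4744,.0971,.169]): print(fit([(c,m)],lambda x,y,t:prism(x,y,t,.003),g))
# near bar push start
n=np.array([-np.sin(.1687),np.cos(.1687)]);p=np.array([.4744,.0971])-.06*n;print(p)
plan([*p,.31],.1687)
```

```text
8.25 [ 0.6371 -0.0696  0.3114] [-3.1381  0.0061 -0.0603]
(array([ 0.623 , -0.0567,  0.3793]), np.float64(0.9041175784439519))
(array([0.4736, 0.0961, 0.1941]), np.float64(0.9167152688673743))
[0.4845 0.038 ]
plan [-0.812 -0.493  0.058] [ 0.001 -0.008 -0.145]
```

Run:
```python
from h import *
c,im=snap("w5")
m=woodmask(c,im)
print(fit([(c,m)],lambda x,y,t:prism(x,y,t,.003),[.643,-.01,-.058]))
cv2.imwrite("pics/w5v.png",np.hstack([im[:360,160:560],load("w4")[1][60:420,140:540]]))
```

```text
(array([ 0.6411, -0.0183, -0.0601]), np.float64(0.025205254515599344))
```

View pics/w5v.png

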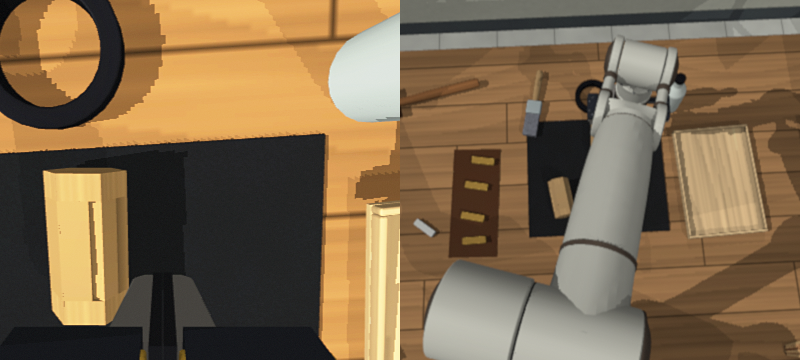

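The push tipped the bar partway and it fell back, so I'll push along the tipping arc this time (rising with the edge and travelling further).

Request:
play_rows(offset=[[0,0,0.1],[0,0,0.2],[0,0,0.3],[0,0,0.35],[0,0,0.4],[0,0,0.4],[0,-0.03,0.4],[0,-0.05,0.4]], rotation=[[0,0,0],[0,0,0],[0,0,0],[0,0,0],[0,0,0],[0,0,0],[0,0,0],[0,0,0]], fingers=[0,0,0,0,0,0,0,0])

```text
clock: 9.02
eef_pos: [0.6399, -0.0584, 0.2357]
ee_rot: [-3.14, -0.004, -0.059]
wrist_force: [-0.4, -0.2, 0.3]
finger_gap: 0.0004
grasp_force: 0.0
```

Request:
play_rows(offset=[[0,-0.028,0],[0,-0.057,-0.02],[0,-0.089,-0.037],[0,-0.123,-0.049],[0,-0.158,-0.056],[0,-0.185,-0.058],[0,-0.212,-0.057],[0,-0.23,-0.057]], rotation=[[0,0,0],[0,0,0],[0,0,0],[0,0,0],[0,0,0],[0,0,0],[0,0,0],[0,0,0]], fingers=[0,0,0,0,0,0,0,0])

```text
clock: 9.68
eef_pos: [0.6419, -0.0119, 0.2458]
ee_rot: [-3.14, -0.002, -0.058]
wrist_force: [0.0, -0.2, 0.2]
finger_gap: 0.0007
grasp_force: 0.0
```

Request:
play_rows(offset=[[0,0,0],[0,0,0],[0,0.05,-0.05],[0,0.1,-0.1],[0,0.15,-0.2],[0,0.2,-0.3],[0,0.3,-0.4],[0,0.3,-0.4]], rotation=[[0,0,0],[0,0,0],[0,0,0],[0,0,0],[0,0,0],[0,0,0],[0,0,0],[0,0,0]], fingers=[0,0,0,0,0,0,0,0])

```text
clock: 10.35
eef_pos: [0.6396, -0.0772, 0.3326]
ee_rot: [3.139, -0.012, -0.062]
wrist_force: [0.1, -0.4, 0.0]
finger_gap: 0.0002
grasp_force: 0.0
```

Run:
```python
from h import *
s=state();print(s["clock"],s["eef_pos"],s["ee_rot"])
c,im=snap("w6")
print(fit([(c,woodmask(c,im))],lambda x,y,t:prism(x,y,t,.003),[.643,.00,-.058]))
n=np.array([-np.sin(.1687),np.cos(.1687)]);p=np.array([.4744,.0971])-.052*n;print(p)
plan([*p,.31],.1687)
```

```text
10.35 [ 0.6396 -0.0772  0.3326] [ 3.1388 -0.0124 -0.0624]
(array([ 0.641 , -0.0184, -0.0602]), np.float64(0.014176475642237306))
[0.4831 0.0458]
plan [-0.817 -0.557  0.092] [ 0.001 -0.006 -0.147]
```

The bar is unmoved: the tapered tip passed over it. New approach: straddle the bar with open fingers and push its side edge with a flat inner pad, rising as it goes so friction lifts the edge.

Request:
play_rows(offset=[[0,-0.06,0],[0,-0.12,0],[0,-0.18,0],[0,-0.24,0.1],[0,-0.294,0.113],[0,-0.294,0.113],[0,-0.294,0.113],[0,-0.294,0.113]], rotation=[[0,0,0],[0,0,0],[0,0,0],[0,0,0],[0,0,0],[0,0,0],[0,0,0],[0,0,0]], fingers=[1,1,1,1,1,1,1,1])

```text
clock: 11.07
eef_pos: [0.642, -0.0137, 0.3039]
ee_rot: [-3.141, -0.003, -0.058]
wrist_force: [1.0, 0.3, -0.2]
finger_gap: 0.0513
grasp_force: 0.0
```

Run:
```python
from h import *
s=state();print(s["finger_gap"],s["eef_pos"])
plan([.641,-.0184,.205],-.060)
```

```text
0.05128720145605076 [ 0.642  -0.0137  0.3039]
plan [-0.005  0.024  0.494] [-0.001 -0.002  0.001]
```

Request:
play_rows(offset=[[0,0.024,0],[0,0.024,0],[0,0.024,0],[0,0.024,0],[0,0.024,0],[0,0.024,0.1],[0,0.024,0.2],[0,0.024,0.25]], rotation=[[0,0,0],[0,0,0],[0,0,0],[0,0,0],[0,0,0],[0,0,0],[0,0,0],[0,0,0]], fingers=[1,1,1,1,1,1,1,1])

```text
clock: 11.73
eef_pos: [0.6408, -0.0187, 0.2511]
ee_rot: [-3.14, 0.001, -0.059]
wrist_force: [-1.0, 0.7, -1.1]
finger_gap: 0.0923
grasp_force: 0.0
```

Request:
play_rows(offset=[[0,0,0.08],[0,0,0.16],[0,0,0.244],[0,0,0.244],[0,-0.03,0.244],[0,-0.06,0.244],[0,-0.08,0.244],[0,-0.08,0.244]], rotation=[[0,0,0],[0,0,0],[0,0,0],[0,0,0],[0,0,0],[0,0,0],[0,0,0],[0,0,0]], fingers=[1,1,1,1,1,1,1,1])

```text
clock: 12.4
eef_pos: [0.6433, -0.0016, 0.2061]
ee_rot: [-3.14, -0.004, -0.058]
wrist_force: [0.6, 0.3, 0.1]
finger_gap: 0.0922
grasp_force: 0.0
```

Request:
play_rows(offset=[[0,-0.02,0],[0,-0.035,-0.045],[0,-0.05,-0.065],[0,-0.065,-0.08],[0,-0.085,-0.1],[0,-0.1,-0.115],[0,-0.12,-0.125],[0,-0.14,-0.135]], rotation=[[0,0,0],[0,0,0],[0,0,0],[0,0,0],[0,0,0],[0,0,0],[0,0,0],[0,0,0]], fingers=[1,1,1,1,1,1,1,1])

```text
clock: 13.07
eef_pos: [0.6443, 0.0256, 0.2319]
ee_rot: [-3.14, -0.002, -0.059]
wrist_force: [-0.1, 0.2, 0.2]
finger_gap: 0.0922
grasp_force: 0.0
```

Request:
play_rows(offset=[[0,0,0],[0,0,0],[0,0,-0.1],[0,0,-0.2],[0,0,-0.3],[0,0,-0.4],[0,0,-0.4],[0,0,-0.4]], rotation=[[0,0,0],[0,0,0],[0,0,0],[0,0,0],[0,0,0],[0,0,0],[0,0,0],[0,0,0]], fingers=[1,1,1,1,1,1,1,1])

```text
clock: 13.73
eef_pos: [0.6444, 0.0249, 0.3124]
ee_rot: [-3.14, -0.004, -0.059]
wrist_force: [0.7, -0.1, -0.5]
finger_gap: 0.0918
grasp_force: 0.0
```

Run:
```python
from h import *
s=state();print(s["clock"],s["eef_pos"],s["ee_rot"])
c,im=snap("w7")
print(fit([(c,woodmask(c,im))],lambda x,y,t:prism(x,y,t,.003),[.643,.01,-.058]))
plan([.4744,.0971,.31],.1687)
```

```text
13.7333 [0.6444 0.0249 0.3124] [-3.1405 -0.0043 -0.059 ]
(array([ 0.6429,  0.0115, -0.0692]), np.float64(0.0026429777549372294))
plan [-0.867 -0.31   0.003] [-0.001 -0.001 -0.145]
```

The far bar rolled. Same for the near bar.

Request:
play_rows(offset=[[-0.15,-0.05,0],[-0.3,-0.1,0],[-0.45,-0.16,0],[-0.6,-0.22,0],[-0.75,-0.27,0],[-0.867,-0.31,0],[-0.867,-0.31,0],[-0.867,-0.31,0]], rotation=[[0,0,-0.03],[0,0,-0.06],[0,0,-0.09],[0,0,-0.12],[0,0,-0.145],[0,0,-0.145],[0,0,-0.145],[0,0,-0.145]], fingers=[1,1,1,1,1,1,1,1])

```text
clock: 14.45
eef_pos: [0.4735, 0.0975, 0.3097]
ee_rot: [-3.14, 0.0, 0.17]
wrist_force: [0.1, 0.1, -0.6]
finger_gap: 0.092
grasp_force: 0.0
```

Request:
play_rows(offset=[[0,0,0.15],[0,0,0.3],[0,0,0.42],[0,0,0.525],[0,-0.03,0.525],[0,-0.06,0.525],[0,-0.08,0.525],[0,-0.08,0.525]], rotation=[[0,0,0],[0,0,0],[0,0,0],[0,0,0],[0,0,0],[0,0,0],[0,0,0],[0,0,0]], fingers=[1,1,1,1,1,1,1,1])

```text
clock: 15.12
eef_pos: [0.4732, 0.1138, 0.2079]
ee_rot: [-3.141, -0.005, 0.17]
wrist_force: [0.1, 0.3, 0.1]
finger_gap: 0.0918
grasp_force: 0.0
```

Request:
play_rows(offset=[[0,-0.02,0],[0,-0.035,-0.045],[0,-0.05,-0.065],[0,-0.065,-0.08],[0,-0.085,-0.1],[0,-0.1,-0.115],[0,-0.12,-0.125],[0,-0.14,-0.135]], rotation=[[0,0,0],[0,0,0],[0,0,0],[0,0,0],[0,0,0],[0,0,0],[0,0,0],[0,0,0]], fingers=[1,1,1,1,1,1,1,1])

```text
clock: 15.78
eef_pos: [0.4673, 0.1411, 0.2337]
ee_rot: [-3.141, -0.002, 0.169]
wrist_force: [0.2, -0.8, -0.0]
finger_gap: 0.0919
grasp_force: 0.0
```

Request:
play_rows(offset=[[0,0,0],[0,0,0],[0,0,-0.15],[0,0.1,-0.3],[0,0.2,-0.5],[0,0.3,-0.6],[0,0.4,-0.6],[0,0.4,-0.6]], rotation=[[0,0,0],[0,0,0],[0,0,0],[0,0,0],[0,0,0],[0,0,0],[0,0,0],[0,0,0]], fingers=[1,1,1,1,1,1,1,1])

```text
clock: 16.45
eef_pos: [0.4817, 0.0591, 0.3553]
ee_rot: [3.14, -0.006, 0.166]
wrist_force: [0.0, 0.3, -0.5]
finger_gap: 0.0916
grasp_force: 0.0
```

Run:
```python
from h import *
s=state();print(s["clock"],s["eef_pos"],s["ee_rot"])
c,im=snap("w8");m=woodmask(c,im)
for g in([.643,.01,-.069],[.469,.125,.169]):
    q,e=fit([(c,m)],lambda x,y,t:prism(x,y,t,.003),g);print(q,e)
    if g[0]<.5: plan([q[0],q[1],.31],q[2])
    else: print(proj(c,[[q[0],q[1],.051]]))
cv2.imwrite("pics/w8v.png",im[:380])
```

```text
16.45 [0.4817 0.0591 0.3553] [ 3.1401 -0.0062  0.1659]
[ 0.643   0.0116 -0.0722] 0.0020005334755934918
[[440.7437  -2.833 ]]
[0.4691 0.1264 0.1605] 0.10509796461860377
plan [-0.004 -0.335  0.219] [-0.    -0.002  0.004]
```

View pics/w8v.png

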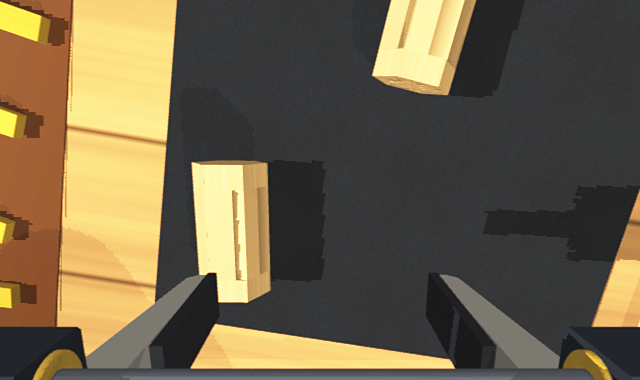

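The far bar's pocket now faces up, at (430,30). The near bar's pocket is on its upper -y side, at (255,230), as inferred. One more roll.

Request:
play_rows(offset=[[0,-0.1,0],[0,-0.2,0.05],[0,-0.3,0.1],[0,-0.335,0.2],[0,-0.335,0.219],[0,-0.335,0.219],[0,-0.335,0.219],[0,-0.335,0.219]], rotation=[[0,0,0],[0,0,0],[0,0,0],[0,0,0],[0,0,0],[0,0,0],[0,0,0],[0,0,0]], fingers=[1,1,1,1,1,1,1,1])

```text
clock: 17.17
eef_pos: [0.4698, 0.1274, 0.3103]
ee_rot: [-3.141, -0.003, 0.168]
wrist_force: [0.1, -0.6, 0.2]
finger_gap: 0.092
grasp_force: 0.0
```

Request:
play_rows(offset=[[0,0,0.15],[0,0,0.3],[0,0,0.42],[0,0,0.525],[0,-0.03,0.525],[0,-0.06,0.525],[0,-0.08,0.525],[0,-0.08,0.525]], rotation=[[0,0,0],[0,0,0],[0,0,0],[0,0,0],[0,0,0],[0,0,0],[0,0,0],[0,0,0]], fingers=[1,1,1,1,1,1,1,1])

```text
clock: 17.83
eef_pos: [0.4679, 0.1444, 0.2066]
ee_rot: [-3.141, -0.006, 0.17]
wrist_force: [-0.7, 0.3, -0.1]
finger_gap: 0.092
grasp_force: 0.0
```

Request:
play_rows(offset=[[0,-0.02,0],[0,-0.035,-0.045],[0,-0.05,-0.065],[0,-0.065,-0.08],[0,-0.085,-0.1],[0,-0.1,-0.115],[0,-0.12,-0.125],[0,-0.14,-0.135]], rotation=[[0,0,0],[0,0,0],[0,0,0],[0,0,0],[0,0,0],[0,0,0],[0,0,0],[0,0,0]], fingers=[1,1,1,1,1,1,1,1])

```text
clock: 18.5
eef_pos: [0.4621, 0.1716, 0.2318]
ee_rot: [-3.141, -0.002, 0.169]
wrist_force: [0.2, -0.5, 0.2]
finger_gap: 0.0918
grasp_force: 0.0
```

Request:
play_rows(offset=[[0,0,0],[0,0,0],[0,0,-0.2],[-0.1,0.1,-0.4],[-0.2,0.2,-0.6],[-0.3,0.2,-0.8],[-0.4,0.2,-0.8],[-0.4,0.2,-0.8]], rotation=[[0,0,0],[0,0,0],[0,0,0],[0,0,0],[0,0,0],[0,0,0],[0,0,0],[0,0,0]], fingers=[1,1,1,1,1,1,1,1])

```text
clock: 19.17
eef_pos: [0.3883, 0.1175, 0.396]
ee_rot: [3.141, -0.01, 0.168]
wrist_force: [0.6, 0.1, -0.7]
finger_gap: 0.0919
grasp_force: 0.0
```

Run:
```python
from h import *
s=state();print(s["clock"],s["eef_pos"],s["ee_rot"])
c,im=snap("w9");m=woodmask(c,im,q=[(.695,.183),(.695,-.185),(.38,-.185),(.38,.183)])
for g in([.643,.01,-.069],[.465,.153,.169]):
    q,e=fit([(c,m)],lambda x,y,t:prism(x,y,t,.003),g);print(q,e)
    if g[0]<.5: plan([q[0],q[1],.31],q[2])
```

```text
19.1667 [0.3883 0.1175 0.396 ] [ 3.1408 -0.0101  0.1683]
[ 0.643  0.01  -0.069] 0.9998721718010993
[0.4551 0.1605 0.142 ] 0.19353189313562572
plan [ 0.358 -0.155  0.421] [ 0.    -0.005  0.017]
```

Run:
```python
from h import *
import h
c,im=load("w9")
q=[(.69,.181),(.69,-.185),(.38,-.185),(.38,.181)]
k=np.zeros(im.shape[:2],np.uint8);cv2.fillPoly(k,[proj(c,[(a,b,.003) for a,b in q]).astype(np.int32)],1)
m=woodmask(c,im,q=q)
n,l,st,ce=cv2.connectedComponentsWithStats(m);print(st,ce)
print(proj(c,[[.465,.153,.03]]),proj(c,prism(.465,.153,.16,.003)).round())
def cost(p):
    h=cv2.convexHull(proj(c,prism(*p,.003)).astype(np.float32));a=np.zeros_like(m)
    cv2.fillConvexPoly(a,np.round(h*16).astype(np.int32),1,shift=4)
    d=((a&k)!=mm);d[300:]=0;return d.sum()/mm.sum()
i=1+int(np.argmin(np.where(st[1:,4]>300,np.hypot(*(ce[1:]-proj(c,[[.465,.153,.03]])[0]).T),1e9)));mm=(l==i).astype(np.uint8)
for g in([.465,.153,.165],[.47,.147,.12]):
    S=np.vstack([g]+[np.array(g)+d for d in np.diag([.008,.008,.08])])
    r=minimize(cost,g,method="Nelder-Mead",options=dict(initial_simplex=S));print(r.x,r.fun)
cv2.imwrite("pics/w9v.png",im[:330])
```

```text
[[     0      0    640    480 299645]
 [   254     59     66    138   7555]] [[320.2679 242.2451]
 [289.042  130.6245]]
[[294.5012 119.486 ]] [[262. 181.]
 [276. 185.]
 [311. 185.]
 [328. 182.]
 [312. 179.]
 [281. 178.]
 [259.  53.]
 [273.  47.]
 [311.  47.]
 [330.  54.]
 [313.  59.]
 [280.  59.]]
[0.4551 0.1614 0.159 ] 0.008338848444738584
[0.4554 0.1613 0.1435] 0.004632693580410324
```

View pics/w9v.png

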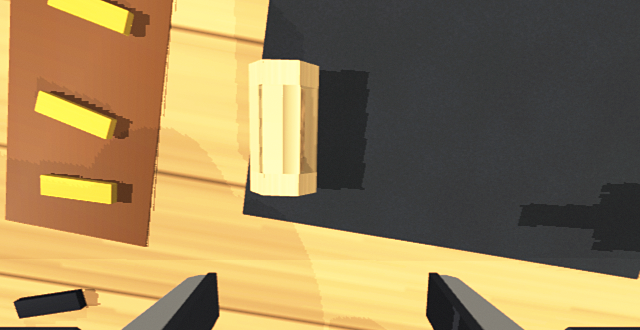

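Near bar: the pocket is up, at (283,130), with the bar centre at about (.455,.161, yaw .148). I'll pick it across its side edges.

Request:
play_rows(offset=[[0.1,-0.05,0.05],[0.2,-0.1,0.1],[0.3,-0.15,0.2],[0.36,-0.16,0.3],[0.36,-0.16,0.42],[0.36,-0.16,0.42],[0.36,-0.16,0.42],[0.36,-0.16,0.42]], rotation=[[0,0,0],[0,0,0],[0,0,0.013],[0,0,0.013],[0,0,0.013],[0,0,0.013],[0,0,0.013],[0,0,0.013]], fingers=[1,1,1,1,1,1,1,1])

```text
clock: 19.88
eef_pos: [0.4557, 0.1619, 0.3077]
ee_rot: [-3.141, -0.002, 0.148]
wrist_force: [-0.1, 0.4, 0.4]
finger_gap: 0.0919
grasp_force: 0.0
```

Run:
```python
from h import *
s=state();print(s["eef_pos"],s["ee_rot"])
plan([.4553,.1613,.200],.148)
```

```text
[0.4557 0.1619 0.3077] [-3.1406 -0.0018  0.1484]
plan [-0.003  0.003  0.538] [-0.001 -0.001  0.   ]
```

Request:
play_rows(offset=[[0,0,0.15],[0,0,0.3],[0,0,0.42],[0,0,0.5],[0,0,0.54],[0,0,0.54],[0,0,0.54],[0,0,0.54]], rotation=[[0,0,0],[0,0,0],[0,0,0],[0,0,0],[0,0,0],[0,0,0],[0,0,0],[0,0,0]], fingers=[1,1,1,1,1,1,0.5,0.5], force=40)

```text
clock: 20.55
eef_pos: [0.4568, 0.1621, 0.2015]
ee_rot: [-3.141, -0.006, 0.149]
wrist_force: [-0.2, 0.3, -0.4]
finger_gap: 0.0809
grasp_force: 0.0
```

Request:
play_rows(offset=[[0,0,0],[0,0,0],[0,0,0],[0,0,0],[0,0,0],[0,0,-0.02],[0,0,-0.05],[0,0,-0.1]], rotation=[[0,0,0],[0,0,0],[0,0,0],[0,0,0],[0,0,0],[0,0,0],[0,0,0],[0,0,0]], fingers=[0.3,0.3,0.3,0.3,0.3,0.3,0.3,0.3])

```text
clock: 21.22
eef_pos: [0.4549, 0.1617, 0.2191]
ee_rot: [-3.141, 0.001, 0.149]
wrist_force: [0.6, -0.1, -1.4]
finger_gap: 0.0534
grasp_force: 39.7
```

Run:
```python
from h import *
s=state();print(s["eef_pos"],s["ee_rot"],s["finger_gap"],s["grasp_force"])
S=dict(eef_pos=s["eef_pos"],ee_rot=s["ee_rot"])
plan([.4553,.1613,.33],.148)
S=dict(eef_pos=np.array([.4553,.1613,.33]),ee_rot=[np.pi,0,.148])
plan([.445,.0,.33],.87,s=S)
S=dict(eef_pos=np.array([.445,.0,.33]),ee_rot=[np.pi,0,.87])
plan([.435,-.15,.33],1.6,s=S)
S=dict(eef_pos=np.array([.435,-.15,.33]),ee_rot=[np.pi,0,1.6])
plan([.426,-.294,.30],1.6,s=S)
```

```text
[0.4549 0.1617 0.2191] [-3.1411  0.0008  0.1488] 0.053417262981117555 39.740307099418715
plan [ 0.001  0.002 -0.555] [-0.     0.001  0.   ]
plan [-0.17  0.79  0.  ] [-0.    0.   -0.46]
plan [-0.605  0.445  0.   ] [ 0.     0.    -0.465]
plan [-0.718 -0.066  0.15 ] [0. 0. 0.]
```

Request:
play_rows(offset=[[0,0,-0.1],[0,0,-0.2],[0,0,-0.3],[0,0,-0.4],[0,0,-0.5],[0,0,-0.55],[0,0,-0.55],[0,0,-0.55]], rotation=[[0,0,0],[0,0,0],[0,0,0],[0,0,0],[0,0,0],[0,0,0],[0,0,0],[0,0,0]], fingers=[0.3,0.3,0.3,0.3,0.3,0.3,0.3,0.3])

```text
clock: 21.88
eef_pos: [0.4554, 0.1617, 0.3297]
ee_rot: [-3.141, -0.003, 0.148]
wrist_force: [0.1, -0.6, -1.8]
finger_gap: 0.0535
grasp_force: 39.7
```

Request:
play_rows(offset=[[-0.02,0.1,0],[-0.04,0.2,0],[-0.07,0.32,0],[-0.1,0.44,0],[-0.12,0.56,0],[-0.15,0.68,0],[-0.17,0.79,0],[-0.17,0.79,0]], rotation=[[0,0,-0.06],[0,0,-0.12],[0,0,-0.19],[0,0,-0.26],[0,0,-0.33],[0,0,-0.4],[0,0,-0.46],[0,0,-0.46]], fingers=[0.3,0.3,0.3,0.3,0.3,0.3,0.3,0.3])

```text
clock: 22.55
eef_pos: [0.4446, -0.0021, 0.3277]
ee_rot: [-3.141, 0.0, 0.871]
wrist_force: [0.6, -0.6, -2.2]
finger_gap: 0.0533
grasp_force: 39.7
```

Request:
play_rows(offset=[[-0.08,0.06,0],[-0.17,0.12,0],[-0.25,0.18,0],[-0.34,0.25,0],[-0.43,0.32,0],[-0.52,0.38,0],[-0.605,0.445,0],[-0.605,0.445,0]], rotation=[[0,0,-0.06],[0,0,-0.12],[0,0,-0.19],[0,0,-0.26],[0,0,-0.33],[0,0,-0.4],[0,0,-0.465],[0,0,-0.465]], fingers=[0.3,0.3,0.3,0.3,0.3,0.3,0.3,0.3])

```text
clock: 23.22
eef_pos: [0.435, -0.1515, 0.3279]
ee_rot: [3.141, -0.001, 1.602]
wrist_force: [-0.3, 0.4, -1.4]
finger_gap: 0.0534
grasp_force: 39.7
```

Run:
```python
from h import *
s=state();print(s["eef_pos"],s["ee_rot"],s["finger_gap"],s["grasp_force"])
c,im=snap("w10")
ct=calibration("top");_,it=snap("w10t","top")
print("tray corners predicted", proj(ct,[[.648,-.225,.021],[.6586,-.435,.021],[.354,-.4476,.021],[.347,-.226,.021]]).round())
cv2.imwrite("pics/w10v.png",np.hstack([im[:420:,:],]) )
a=cv2.resize(im,(512,384));b=cv2.resize(it[170:310,395:525],(288,384*288//357 if False else 310))
o=np.zeros((384,800,3),np.uint8);o[:,:512]=a;o[:310,512:]=b;cv2.imwrite("pics/w10v.png",o)
```

```text
[ 0.435  -0.1515  0.3279] [ 3.1413 -0.0011  1.6016] 0.053397627854139124 39.73906813538633
tray corners predicted [[413. 191.]
 [487. 184.]
 [508. 292.]
 [425. 299.]]
```

View pics/w10v.png

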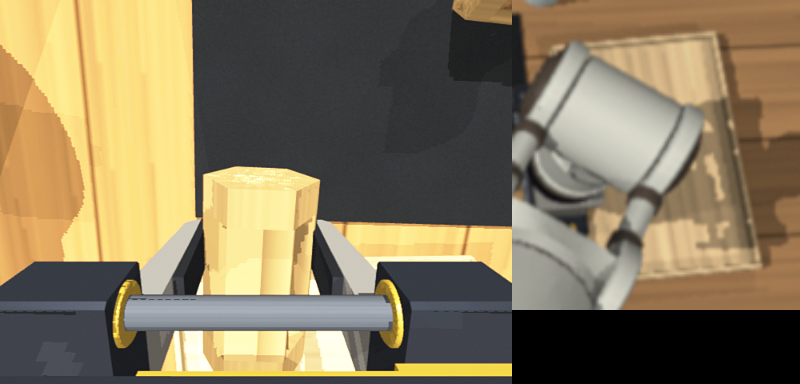

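The bar is held with its pocket up and no slip. The tray corners agree with the earlier estimate (centre ~(.502,-.333), yaw ~.03). Setting the bar down.

Request:
play_rows(offset=[[-0.12,-0.01,0],[-0.24,-0.02,0],[-0.36,-0.03,0],[-0.48,-0.04,0.05],[-0.6,-0.05,0.1],[-0.71,-0.066,0.15],[-0.71,-0.066,0.15],[-0.71,-0.066,0.15]], rotation=[[0,0,0],[0,0,0],[0,0,0],[0,0,0],[0,0,0],[0,0,0],[0,0,0],[0,0,0]], fingers=[0.3,0.3,0.3,0.3,0.3,0.3,0.3,0.3])

```text
clock: 23.98
eef_pos: [0.4265, -0.2909, 0.2976]
ee_rot: [3.141, -0.004, 1.599]
wrist_force: [0.2, 0.9, -2.0]
finger_gap: 0.0536
grasp_force: 40.0
```

Request:
play_rows(offset=[[0,0,0.1],[0,0,0.2],[0,0,0.3],[0,0,0.38],[0,0,0.43],[0,0,0.45],[0,0,0.46],[0,0,0.465]], rotation=[[0,0,0],[0,0,0],[0,0,0],[0,0,0],[0,0,0],[0,0,0],[0,0,0],[0,0,0]], fingers=[0.3,0.3,0.3,0.3,0.3,0.3,0.3,0.3])

```text
clock: 24.65
eef_pos: [0.4277, -0.2891, 0.2065]
ee_rot: [3.14, -0.004, 1.602]
wrist_force: [-1.4, 6.2, 7.8]
finger_gap: 0.0527
grasp_force: 39.9
```

Run:
```python
from h import *
s=state();print(s["eef_pos"],s["ee_rot"],s["finger_gap"],s["grasp_force"],s["wrist_force"])
```

```text
[ 0.4277 -0.2891  0.2065] [ 3.1396 -0.004   1.6023] 0.0527059482436429 39.928135089576244 [-1.3889  6.2339  7.7686]
```

Run:
```python
from h import *
from scipy.ndimage import map_coordinates
from scipy.optimize import differential_evolution
import os
for cam,f in(("top","top0"),("scene","scene0")):
    c=calibration(cam);im=cv2.imread(f"pics/{f}.png").astype(np.float32)
    g=cv2.GaussianBlur(im,(0,0),.8)
    G=np.sqrt(sum(cv2.Sobel(g[:,:,i],cv2.CV_32F,1,0)**2+cv2.Sobel(g[:,:,i],cv2.CV_32F,0,1)**2 for i in range(3)));G=np.minimum(G,120)
    t=np.linspace(0,1,80)
    def rect(L,W,z):
        k=np.array([[-L,-W],[L,-W],[L,W],[-L,W],[-L,-W]])/2
        return np.vstack([np.c_[k[i]+(k[i+1]-k[i])*t[:,None],np.full(80,z)] for i in range(4)])
    P=np.vstack([rect(.302,.210,.021),rect(.290,.198,.021)])
    def cost(q):
        x,y,a=q;C,S=np.cos(a),np.sin(a)
        W=np.c_[x+C*P[:,0]-S*P[:,1],y+S*P[:,0]+C*P[:,1],P[:,2]]
        u=proj(c,W);return -map_coordinates(G,[u[:,1],u[:,0]],order=1).mean()
    r=differential_evolution(cost,[(.48,.52),(-.36,-.31),(-.1,.12)],seed=1);print(cam,r.x,r.fun)
```

```text
top [ 0.499  -0.3516  0.0418] -105.79295
scene [ 0.5107 -0.3384  0.0499] -107.27202
```

Run:
```python
from h import *
from scipy.ndimage import map_coordinates
from scipy.optimize import differential_evolution
t=np.linspace(0,1,80)
def rect(L,W,z):
    k=np.array([[-L,-W],[L,-W],[L,W],[-L,W],[-L,-W]])/2
    return np.vstack([np.c_[k[i]+(k[i+1]-k[i])*t[:,None],np.full(80,z)] for i in range(4)])
P=np.vstack([rect(.302,.210,.021),rect(.290,.198,.021)])
E=[]
for cam,f in(("top","top0"),("scene","scene0")):
    c=calibration(cam);g=cv2.GaussianBlur(cv2.imread(f"pics/{f}.png").astype(np.float32),(0,0),1.)
    G=np.sqrt(sum(cv2.Sobel(g[:,:,i],cv2.CV_32F,1,0)**2+cv2.Sobel(g[:,:,i],cv2.CV_32F,0,1)**2 for i in range(3)));E.append((c,np.minimum(G,60)))
def W(q):
    x,y,a=q;C,S=np.cos(a),np.sin(a);return np.c_[x+C*P[:,0]-S*P[:,1],y+S*P[:,0]+C*P[:,1],P[:,2]]
def each(q): return [map_coordinates(G,proj(c,W(q)).T[::-1],order=1).reshape(8,80).mean(1).round() for c,G in E]
r=differential_evolution(lambda q:-sum(e.mean() for e in each(q)),[(.48,.52),(-.36,-.31),(-.1,.12)],seed=1);print(r.x,r.fun)
for q in (r.x,[.499,-.3516,.0418],[.5107,-.3384,.0499],[.502,-.334,.03]): print(np.round(q,4),each(q))
print(proj(E[0][0],W(r.x)[[0,80,160,240]]).round(1),proj(E[1][0],W(r.x)[[0,80,160,240]]).round(1))
im=cv2.imread("pics/top0.png")[170:310,395:525].copy();im=cv2.resize(im,None,fx=3,fy=3)
for p in proj(E[0][0],W(r.x)): cv2.circle(im,tuple(((p-[395,170])*3).astype(int)),1,(0,0,255),-1)
s=cv2.imread("pics/scene0.png")[160:280,70:250].copy();s=cv2.resize(s,None,fx=2.2,fy=2.2)
for p in proj(E[1][0],W(r.x)): cv2.circle(s,tuple(((p-[70,160])*2.2).astype(int)),1,(0,0,255),-1)
o=np.zeros((420,800,3),np.uint8);o[:420,:390]=im;o[:264,395:791]=s;cv2.imwrite("pics/tray.png",o)
```

```text
[ 0.5009 -0.3394  0.043 ] -113.75
[ 0.5009 -0.3394  0.043 ] [array([60., 52., 55., 58., 59., 58., 54., 59.], dtype=float32), array([59., 54., 57., 60., 60., 45., 60., 60.], dtype=float32)]
[ 0.499  -0.3516  0.0418] [array([60., 49., 59., 59., 56., 60., 59., 60.], dtype=float32), array([24., 50., 38., 55., 30., 46., 31., 60.], dtype=float32)]
[ 0.5107 -0.3384  0.0499] [array([59., 49., 54., 47., 57., 60., 57., 52.], dtype=float32), array([60., 54., 57., 56., 60., 55., 58., 57.], dtype=float32)]
[ 0.502 -0.334  0.03 ] [array([59., 57., 57., 57., 48., 55., 57., 54.], dtype=float32), array([60., 53., 51., 60., 49., 46., 53., 60.], dtype=float32)]
[[509.2 291.9]
 [488.1 184.8]
 [414.1 191.3]
 [430.8 299.3]] [[160.5 172.1]
 [ 81.9 240.2]
 [165.2 258.1]
 [231.4 183.6]]
```

The +y wall looks closer than I first thought (tray centre ~(.501,-.339), yaw .043), so the bar's end is touching it. I'll lift, shift 16 mm toward -y and lower again.

Request:
play_rows(offset=[[0,0,-0.06],[0,0,-0.13],[-0.04,0,-0.13],[-0.08,0,-0.13],[-0.08,0,-0.13],[-0.08,0,-0.09],[-0.08,0,-0.05],[-0.08,0,-0.02]], rotation=[[0,0,0],[0,0,-0.01],[0,0,-0.01],[0,0,-0.01],[0,0,-0.01],[0,0,-0.01],[0,0,-0.01],[0,0,-0.01]], fingers=[0.3,0.3,0.3,0.3,0.3,0.3,0.3,0.3])

```text
clock: 25.32
eef_pos: [0.4268, -0.3067, 0.208]
ee_rot: [3.141, -0.004, 1.617]
wrist_force: [-1.5, 4.6, 5.3]
finger_gap: 0.0529
grasp_force: 39.9
```

Request:
play_rows(offset=[[0,0,0.01],[0,0,0.015],[0,0,0.015],[0,0,0.015],[0,0,0.015],[0,0,0.015],[0,0,0.015],[0,0,0.015]], rotation=[[0,0,0],[0,0,0],[0,0,0],[0,0,0],[0,0,0],[0,0,0],[0,0,0],[0,0,0]], fingers=[0.3,0.3,0.3,0.3,0.3,0.3,0.3,0.3])

```text
clock: 25.98
eef_pos: [0.4271, -0.3068, 0.2067]
ee_rot: [3.141, -0.004, 1.617]
wrist_force: [-2.2, 5.7, 5.8]
finger_gap: 0.0528
grasp_force: 39.9
```

Request:
play_rows(offset=[[0,0,0],[0,0,0],[0,0,0],[0,0,0],[0,0,0],[0,0,0],[0,0,0],[0,0,0]], rotation=[[0,0,0],[0,0,0],[0,0,0],[0,0,0],[0,0,0],[0,0,0],[0,0,0],[0,0,0]], fingers=[0.62,0.64,0.66,0.68,0.7,0.72,0.74,0.76])

```text
clock: 26.65
eef_pos: [0.4274, -0.3076, 0.207]
ee_rot: [3.139, -0.001, 1.617]
wrist_force: [0.1, 0.1, 1.3]
finger_gap: 0.0696
grasp_force: 0.0
```

Request:
play_rows(offset=[[0,0,-0.15],[0,0,-0.3],[0,0,-0.45],[0,0,-0.6],[-0.15,0,-0.75],[-0.3,0,-0.8],[-0.45,0,-0.8],[-0.45,0,-0.8]], rotation=[[0,0,0],[0,0,0],[0,0,0],[0,0,0],[0,0,0],[0,0,0],[0,0,0],[0,0,0]], fingers=[0.76,0.76,0.76,0.76,1,1,1,1])

```text
clock: 27.32
eef_pos: [0.4308, -0.4019, 0.3684]
ee_rot: [3.138, 0.004, 1.614]
wrist_force: [0.2, 0.3, -0.8]
finger_gap: 0.0917
grasp_force: 0.0
```

Run:
```python
from h import *
s=state();print(s["clock"],s["eef_pos"],s["ee_rot"],s["wrist_force"])
c,im=snap("w11");print(proj(c,prism(.427,-.307,1.617,.006)).round())
print("tray",proj(c,[[.5009+np.cos(.043)*a-np.sin(.043)*b,-.3394+np.sin(.043)*a+np.cos(.043)*b,.021] for a in(-.145,.145) for b in(-.099,.099)]).round())
snap("w11s","scene")
```

```text
27.3167 [ 0.4308 -0.4019  0.3684] [3.1376 0.0041 1.6142] [ 0.2138  0.2947 -0.8468]
[[284. 162.]
 [301. 165.]
 [341. 165.]
 [358. 162.]
 [338. 160.]
 [304. 160.]
 [281.  17.]
 [299.   7.]
 [342.   7.]
 [360.  17.]
 [339.  25.]
 [302.  25.]]
tray [[233. 264.]
 [218.  -1.]
 [582. 264.]
 [627.  -0.]]
```

View pics/w11.png

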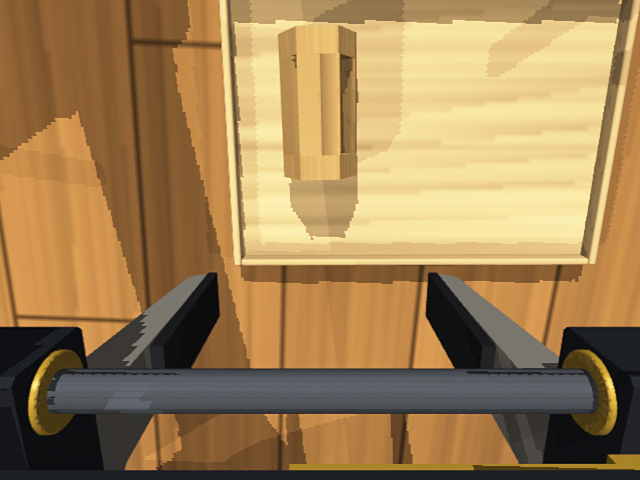

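The bar lies flat in the tray with its pocket up, at (338,100). It spans rows 25–180, about 10 mm further toward -y than the tool, so it was gripped off-centre. The tray's inner corner at (235,262) matches my estimate. Next I'll fetch the second bar.

```bash
cat >> h.py <<'E'
def way(*ws,s=None):
    s=s or state();S=dict(eef_pos=s["eef_pos"],ee_rot=s["ee_rot"])
    for x,y,z,a in ws:
        plan([x,y,z],a,s=S);S=dict(eef_pos=np.array([x,y,z]),ee_rot=[np.pi,0,a])
E
python3 - <<'E'
from h import *
way((.48,-.27,.39,1.05),(.53,-.13,.40,.49),(.58,-.01,.40,-.07))
E
```

```text
plan [ 0.629  0.274 -0.116] [ 0.001 -0.002  0.36 ]
plan [ 0.732 -0.131 -0.05 ] [-0.    -0.     0.357]
plan [ 0.503 -0.412 -0.   ] [ 0.    -0.     0.357]
```

Request:
play_rows(offset=[[0.1,0.04,-0.02],[0.2,0.08,-0.04],[0.3,0.12,-0.06],[0.4,0.17,-0.08],[0.5,0.22,-0.1],[0.63,0.274,-0.116],[0.63,0.274,-0.116],[0.63,0.274,-0.116]], rotation=[[0,0,0.06],[0,0,0.12],[0,0,0.18],[0,0,0.24],[0,0,0.3],[0,0,0.36],[0,0,0.36],[0,0,0.36]], fingers=[1,1,1,1,1,1,1,1])

```text
clock: 28.08
eef_pos: [0.4802, -0.2672, 0.39]
ee_rot: [3.141, -0.002, 1.056]
wrist_force: [0.0, -0.7, 0.4]
finger_gap: 0.0918
grasp_force: 0.0
```

Request:
play_rows(offset=[[0.12,-0.02,0],[0.24,-0.04,0],[0.36,-0.06,-0.02],[0.48,-0.08,-0.03],[0.6,-0.1,-0.04],[0.73,-0.13,-0.05],[0.73,-0.13,-0.05],[0.73,-0.13,-0.05]], rotation=[[0,0,0.06],[0,0,0.12],[0,0,0.18],[0,0,0.24],[0,0,0.3],[0,0,0.357],[0,0,0.357],[0,0,0.357]], fingers=[1,1,1,1,1,1,1,1])

```text
clock: 28.75
eef_pos: [0.5296, -0.1292, 0.4002]
ee_rot: [-3.141, -0.002, 0.495]
wrist_force: [-0.1, 0.2, -0.7]
finger_gap: 0.0919
grasp_force: 0.0
```

Request:
play_rows(offset=[[0.1,-0.07,0],[0.2,-0.14,0],[0.3,-0.21,0],[0.4,-0.28,0],[0.45,-0.35,0],[0.5,-0.41,0],[0.5,-0.41,0],[0.5,-0.41,0]], rotation=[[0,0,0.06],[0,0,0.12],[0,0,0.18],[0,0,0.24],[0,0,0.3],[0,0,0.357],[0,0,0.357],[0,0,0.357]], fingers=[1,1,1,1,1,1,1,1])

```text
clock: 29.42
eef_pos: [0.5792, -0.0111, 0.4004]
ee_rot: [-3.141, -0.001, -0.066]
wrist_force: [0.6, -0.3, -0.1]
finger_gap: 0.0916
grasp_force: 0.0
```

Run:
```python
from h import *
s=state();print(s["clock"],s["eef_pos"],s["ee_rot"])
c,im=snap("w12");m=woodmask(c,im)
print(cv2.connectedComponentsWithStats(m)[2])
q,e=fit([(c,m)],lambda x,y,t:prism(x,y,t,.003),[.643,.0116,-.07]);print(q,e)
plan([q[0],q[1],.31],q[2])
```

```text
29.4167 [ 0.5792 -0.0111  0.4004] [-3.1409 -0.0012 -0.0661]
[[     0      0    640    480 291913]
 [   255     75     70    131   8655]
 [    94     89     27     46    843]
 [   116    102      3      3      9]
 [   115    128      6      6     21]
 [   138    275     66     72   1581]
 [   442    275     64     75   1591]
 [   147    358      3     10     30]
 [   179    383     45     14    323]
 [   217    383      5      3     15]
 [   218    383     94     14    787]
 [   308    383    151     14    990]
 [   365    383     10      3     30]
 [   396    383      3      3      9]
 [   401    383      4      3     12]
 [   408    383      3      3      9]
 [   420    383      4      3     12]
 [   465    383      3      3      9]
 [   484    383      3      3      9]
 [   499    383      3      3      9]
 [   152    387      7      4     27]
 [   160    386     24      5    102]
 [   185    387      6      4     22]
 [   153    393      3      4     12]
 [   157    392      6      5     28]
 [   165    392     13      5     65]
 [   265    392     20      5     87]]
[ 0.6423  0.0115 -0.0702] 0.028766173752310536
plan [ 0.307 -0.136  0.453] [-0.    -0.001  0.002]
```

Request:
play_rows(offset=[[0.1,-0.05,0.05],[0.2,-0.1,0.1],[0.31,-0.136,0.2],[0.31,-0.136,0.3],[0.31,-0.136,0.45],[0.31,-0.136,0.45],[0.31,-0.136,0.45],[0.31,-0.136,0.45]], rotation=[[0,0,0],[0,0,0.002],[0,0,0.002],[0,0,0.002],[0,0,0.002],[0,0,0.002],[0,0,0.002],[0,0,0.002]], fingers=[1,1,1,1,1,1,1,1])

```text
clock: 30.13
eef_pos: [0.6436, 0.0117, 0.3126]
ee_rot: [-3.141, -0.004, -0.073]
wrist_force: [-0.1, 0.3, 0.8]
finger_gap: 0.0917
grasp_force: 0.0
```

Request:
play_rows(offset=[[0,0,0.15],[0,0,0.3],[0,0,0.42],[0,0,0.5],[0,0,0.55],[0,0,0.55],[0,0,0.55],[0,0,0.55]], rotation=[[0,0,0],[0,0,0],[0,0,0],[0,0,0],[0,0,0],[0,0,0],[0,0,0],[0,0,0]], fingers=[1,1,1,1,1,1,0.5,0.5], force=35)

```text
clock: 30.8
eef_pos: [0.6446, 0.0126, 0.2036]
ee_rot: [-3.141, -0.006, -0.073]
wrist_force: [-0.6, -0.1, -0.3]
finger_gap: 0.0805
grasp_force: 0.0
```

Request:
play_rows(offset=[[0,0,0],[0,0,0],[0,0,0],[0,0,0],[0,0,0],[0,0,-0.02],[0,0,-0.05],[0,0,-0.1]], rotation=[[0,0,0],[0,0,0],[0,0,0],[0,0,0],[0,0,0],[0,0,0],[0,0,0],[0,0,0]], fingers=[0.4,0.4,0.4,0.4,0.4,0.4,0.4,0.4])

```text
clock: 31.47
eef_pos: [0.6426, 0.0132, 0.22]
ee_rot: [-3.139, 0.001, -0.073]
wrist_force: [0.9, -0.2, -2.1]
finger_gap: 0.0536
grasp_force: 35.0
```

Run:
```python
from h import *
s=state();print(s["eef_pos"],s["ee_rot"],s["finger_gap"],s["grasp_force"])
way((.643,.0116,.33,-.07),(.62,-.08,.33,.48),(.60,-.17,.33,1.04),(.585,-.25,.33,1.614),(.580,-.306,.30,1.614))
```

```text
[0.6426 0.0132 0.22  ] [-3.1394  0.0013 -0.073 ] 0.05356046065178411 34.99898783862591
plan [ 0.002  0.007 -0.55 ] [-0.001  0.001 -0.002]
plan [-0.083  0.465  0.   ] [-0.    0.   -0.35]
plan [-0.297  0.353  0.   ] [ 0.     0.    -0.357]
plan [-0.383  0.138  0.   ] [-0.     0.    -0.365]
plan [-0.279 -0.037  0.15 ] [0. 0. 0.]
```

Request:
play_rows(offset=[[0,0,-0.1],[0,0,-0.2],[0,0,-0.3],[0,0,-0.4],[0,0,-0.5],[0,0,-0.55],[0,0,-0.55],[0,0,-0.55]], rotation=[[0,0,0],[0,0,0],[0,0,0],[0,0,0],[0,0,0],[0,0,0],[0,0,0],[0,0,0]], fingers=[0.4,0.4,0.4,0.4,0.4,0.4,0.4,0.4])

```text
clock: 32.13
eef_pos: [0.6432, 0.0129, 0.3312]
ee_rot: [-3.14, -0.003, -0.073]
wrist_force: [0.7, -0.5, -3.0]
finger_gap: 0.0535
grasp_force: 35.0
```

Request:
play_rows(offset=[[-0.01,0.07,0],[-0.02,0.15,0],[-0.03,0.23,0],[-0.05,0.31,0],[-0.07,0.39,0],[-0.08,0.465,0],[-0.08,0.465,0],[-0.08,0.465,0]], rotation=[[0,0,-0.06],[0,0,-0.12],[0,0,-0.18],[0,0,-0.24],[0,0,-0.3],[0,0,-0.35],[0,0,-0.35],[0,0,-0.35]], fingers=[0.4,0.4,0.4,0.4,0.4,0.4,0.4,0.4])

```text
clock: 32.8
eef_pos: [0.62, -0.079, 0.3291]
ee_rot: [-3.139, -0.001, 0.474]
wrist_force: [0.6, -0.8, -1.7]
finger_gap: 0.0539
grasp_force: 35.0
```

Request:
play_rows(offset=[[-0.05,0.06,0],[-0.1,0.12,0],[-0.15,0.18,0],[-0.2,0.24,0],[-0.25,0.3,0],[-0.3,0.35,0],[-0.3,0.35,0],[-0.3,0.35,0]], rotation=[[0,0,-0.06],[0,0,-0.12],[0,0,-0.18],[0,0,-0.24],[0,0,-0.3],[0,0,-0.357],[0,0,-0.357],[0,0,-0.357]], fingers=[0.4,0.4,0.4,0.4,0.4,0.4,0.4,0.4])

```text
clock: 33.47
eef_pos: [0.5994, -0.1679, 0.3299]
ee_rot: [-3.141, -0.003, 1.034]
wrist_force: [-0.3, 0.5, -2.0]
finger_gap: 0.0536
grasp_force: 35.0
```

Request:
play_rows(offset=[[-0.06,0.02,0],[-0.13,0.05,0],[-0.19,0.07,0],[-0.26,0.09,0],[-0.32,0.12,0],[-0.383,0.138,0],[-0.383,0.138,0],[-0.383,0.138,0]], rotation=[[0,0,-0.06],[0,0,-0.12],[0,0,-0.18],[0,0,-0.24],[0,0,-0.3],[0,0,-0.365],[0,0,-0.365],[0,0,-0.365]], fingers=[0.4,0.4,0.4,0.4,0.4,0.4,0.4,0.4])

```text
clock: 34.13
eef_pos: [0.5845, -0.2475, 0.3302]
ee_rot: [3.14, -0.002, 1.606]
wrist_force: [-0.9, 1.0, -1.7]
finger_gap: 0.0535
grasp_force: 35.0
```

Run:
```python
from h import *
s=state();print(s["eef_pos"],s["ee_rot"],s["finger_gap"],s["grasp_force"])
way((.580,-.306,.30,1.614),(.580,-.306,.2075,1.614))
```

```text
[ 0.5845 -0.2475  0.3302] [ 3.1395 -0.0024  1.6064] 0.053489342277855206 34.998697489500046
plan [-0.292 -0.033  0.15 ] [ 0.001 -0.002 -0.005]
plan [ 0.    -0.     0.462] [0. 0. 0.]
```

Request:
play_rows(offset=[[-0.06,-0.01,0],[-0.12,-0.02,0],[-0.18,-0.03,0.05],[-0.24,-0.03,0.1],[-0.29,-0.033,0.15],[-0.29,-0.033,0.15],[-0.29,-0.033,0.15],[-0.29,-0.033,0.15]], rotation=[[0,0,0],[0,0,0],[0,0,-0.005],[0,0,-0.005],[0,0,-0.005],[0,0,-0.005],[0,0,-0.005],[0,0,-0.005]], fingers=[0.4,0.4,0.4,0.4,0.4,0.4,0.4,0.4])

```text
clock: 34.8
eef_pos: [0.58, -0.3066, 0.3001]
ee_rot: [3.14, -0.002, 1.618]
wrist_force: [0.2, 0.6, -2.2]
finger_gap: 0.0532
grasp_force: 35.0
```

Request:
play_rows(offset=[[0,0,0.1],[0,0,0.2],[0,0,0.3],[0,0,0.38],[0,0,0.43],[0,0,0.45],[0,0,0.46],[0,0,0.465]], rotation=[[0,0,0],[0,0,0],[0,0,0],[0,0,0],[0,0,0],[0,0,0],[0,0,0],[0,0,0]], fingers=[0.4,0.4,0.4,0.4,0.4,0.4,0.4,0.4])

```text
clock: 35.47
eef_pos: [0.5806, -0.3067, 0.2084]
ee_rot: [3.138, -0.0, 1.619]
wrist_force: [0.3, 0.7, -0.4]
finger_gap: 0.0532
grasp_force: 35.0
```

Request:
play_rows(offset=[[0,0,0],[0,0,0],[0,0,0],[0,0,0],[0,0,0],[0,0,0],[0,0,0],[0,0,0]], rotation=[[0,0,0],[0,0,0],[0,0,0],[0,0,0],[0,0,0],[0,0,0],[0,0,0],[0,0,0]], fingers=[0.62,0.64,0.66,0.68,0.7,0.72,0.74,0.76])

```text
clock: 36.13
eef_pos: [0.5801, -0.3066, 0.2075]
ee_rot: [3.139, -0.001, 1.619]
wrist_force: [-0.5, 0.5, -0.4]
finger_gap: 0.0696
grasp_force: 0.0
```

Request:
play_rows(offset=[[0,0,-0.15],[0,0,-0.3],[0,0,-0.45],[0,0.1,-0.6],[-0.15,0.2,-0.8],[-0.3,0.3,-1],[-0.45,0.4,-1],[-0.45,0.4,-1]], rotation=[[0,0,0],[0,0,0],[0,0,0],[0,0,0],[0,0,0],[0,0,0],[0,0,0],[0,0,0]], fingers=[0.76,0.76,0.76,0.76,1,1,1,1])

```text
clock: 36.8
eef_pos: [0.6652, -0.3961, 0.4117]
ee_rot: [3.134, 0.005, 1.617]
wrist_force: [0.5, -0.9, 0.3]
finger_gap: 0.0918
grasp_force: 0.0
```

Request:
play_rows(offset=[[0,0,0],[0,0,0],[0,0,0],[0,0,0],[0,0,0],[0,0,0],[0,0,0],[0,0,0]], rotation=[[0,0,0],[0,0,0],[0,0,0],[0,0,0],[0,0,0],[0,0,0],[0,0,0],[0,0,0]], fingers=[1,1,1,1,1,1,1,1])

```text
clock: 37.47
eef_pos: [0.6639, -0.3926, 0.4077]
ee_rot: [3.139, -0.001, 1.619]
wrist_force: [0.7, -0.1, -0.8]
finger_gap: 0.0917
grasp_force: 0.0
```

```bash
cat >> h.py <<'E'
from scipy.ndimage import map_coordinates
def grad(im,cap=70):
    g=cv2.GaussianBlur(im.astype(np.float32),(0,0),1.)
    return np.minimum(np.sqrt(sum(cv2.Sobel(g[:,:,i],cv2.CV_32F,1,0)**2+cv2.Sobel(g[:,:,i],cv2.CV_32F,0,1)**2 for i in range(3))),cap)
def seg(a,b,n=40): return np.array(a)+(np.array(b)-np.array(a))*np.linspace(0,1,n)[:,None]
def barlines():
    T=[(-.05,-.01385,.054),(.05,-.01385,.054),(.05,.01385,.054),(-.05,.01385,.054)]
    K=[(-.033,-.011,.054),(.033,-.011,.054),(.033,.011,.054),(-.033,.011,.054)]
    L=[seg(T[i],T[(i+1)%4]) for i in range(4)]+[seg(K[i],K[(i+1)%4]) for i in range(4)]
    L+=[seg((-.05,j*.0277,.03),(.05,j*.0277,.03)) for j in(-1,1)]
    L+=[seg((i*.05,j*.01385,.054),(i*.05,j*.0277,.03)) for i in(-1,1) for j in(-1,1)]
    return np.vstack(L)
def place(P,x,y,a):
    C,S=np.cos(a),np.sin(a);return np.c_[x+C*P[:,0]-S*P[:,1],y+S*P[:,0]+C*P[:,1],P[:,2]]
def efit(views,P,g,w=(.02,.02,.12),keep=None):
    from scipy.optimize import differential_evolution
    Gs=[(c,grad(im)) for c,im in views]
    def cost(q):
        e=0
        for c,G in Gs:
            u=proj(c,place(P,*q));v=map_coordinates(G,u.T[::-1],order=1,mode="constant")
            ok=(u[:,0]>3)&(u[:,0]<636)&(u[:,1]>3)&(u[:,1]<(270 if keep is None else keep));e-=v[ok].mean() if ok.sum()>200 else 0
        return e
    r=differential_evolution(cost,[(a-b,a+b) for a,b in zip(g,w)],seed=2,tol=1e-6,popsize=20);return r.x,r.fun
E
python3 - <<'E'
from h import *
s=state();print(s["clock"],s["eef_pos"],s["ee_rot"])
v=snap("w13")
B=barlines();H=np.pi/2
for g in([.427,-.317,H+.04],[.580,-.306,H+.04]):
    print(efit([v],B,g)); 
print(efit([load("w11")],B,[.427,-.317,H+.04]))
print(proj(v[0],[[.427,-.317,.054],[.58,-.306,.054]]))
E
```

```text
37.4667 [ 0.6639 -0.3926  0.4077] [ 3.1393 -0.0012  1.6191]
(array([ 0.4237, -0.3173,  1.6326]), np.float64(-59.72335433959961))
(array([ 0.5822, -0.3081,  1.6145]), np.float64(-61.246917724609375))
(array([ 0.426 , -0.3171,  1.6308]), np.float32(-59.198284))
[[ 17.7854 107.479 ]
 [217.3741 102.6962]]
```

Request:
play_rows(offset=[[0.05,-0.1,0],[0.1,-0.2,0],[0.15,-0.3,0],[0.2,-0.42,0],[0.25,-0.42,0],[0.25,-0.42,0],[0.25,-0.42,0],[0.25,-0.42,0]], rotation=[[0,0,0],[0,0,0],[0,0,0],[0,0,0],[0,0,0],[0,0,0],[0,0,0],[0,0,0]], fingers=[1,1,1,1,1,1,1,1])

```text
clock: 38.18
eef_pos: [0.5784, -0.3473, 0.4079]
ee_rot: [3.138, -0.0, 1.619]
wrist_force: [1.1, -0.3, -0.5]
finger_gap: 0.0918
grasp_force: 0.0
```

Run:
```python
from h import *
s=state();print(s["clock"],s["eef_pos"],s["ee_rot"])
v=snap("w14");B=barlines();H=np.pi/2
for g in([.427,-.317,H+.04],[.580,-.308,H+.04]): print(efit([v],B,g),proj(v[0],[[g[0],g[1],.054]]))
c=v[0];print("cam pos",-cv2.Rodrigues(c["rvec"])[0].T@c["tvec"])
T=calibration("top");it=get_image("top")[:,:,::-1].copy();cv2.imwrite("pics/w14t.png",it)
# weights from wide view at start
way((.56,-.12,.40,1.6),(.50,.08,.40,1.57),(.47,.22,.40,1.57))
```

```text
38.1833 [ 0.5784 -0.3473  0.4079] [ 3.1383 -0.0002  1.6192]
(array([ 0.4246, -0.3174,  1.6351]), np.float32(-60.306927)) [[133.011  171.7916]]
(array([ 0.581 , -0.3079,  1.6118]), np.float64(-61.3223991394043)) [[325.0956 169.8294]]
cam pos [ 0.5749 -0.2765  0.3873]
plan [ 1.14  -0.037  0.038] [ 0.002 -0.     0.012]
plan [ 1.008 -0.271 -0.   ] [-0.    -0.     0.019]
plan [ 0.7   -0.151 -0.   ] [0. 0. 0.]
```

Run:
```python
from h import *
way((.55,-.15,.42,1.57),(.51,.045,.42,1.57),(.47,.24,.42,1.57))
```

```text
plan [ 0.993 -0.094 -0.062] [ 0.002 -0.     0.031]
plan [ 0.975 -0.201 -0.   ] [0. 0. 0.]
plan [ 0.975 -0.201 -0.   ] [0. 0. 0.]
```

Request:
play_rows(offset=[[0.15,-0.02,-0.06],[0.3,-0.04,-0.06],[0.45,-0.06,-0.06],[0.6,-0.08,-0.06],[0.75,-0.09,-0.06],[0.9,-0.09,-0.06],[0.99,-0.09,-0.06],[0.99,-0.09,-0.06]], rotation=[[0,0,0],[0,0,0.01],[0,0,0.02],[0,0,0.031],[0,0,0.031],[0,0,0.031],[0,0,0.031],[0,0,0.031]], fingers=[1,1,1,1,1,1,1,1])

```text
clock: 38.95
eef_pos: [0.5506, -0.1473, 0.4199]
ee_rot: [3.139, -0.002, 1.574]
wrist_force: [-0.5, -0.9, -0.3]
finger_gap: 0.0917
grasp_force: 0.0
```

Request:
play_rows(offset=[[0.15,-0.03,0],[0.3,-0.06,0],[0.45,-0.09,0],[0.6,-0.12,0],[0.75,-0.15,0],[0.9,-0.18,0],[0.975,-0.2,0],[0.975,-0.2,0]], rotation=[[0,0,0],[0,0,0],[0,0,0],[0,0,0],[0,0,0],[0,0,0],[0,0,0],[0,0,0]], fingers=[1,1,1,1,1,1,1,1])

```text
clock: 39.62
eef_pos: [0.5104, 0.0467, 0.4201]
ee_rot: [3.139, -0.002, 1.573]
wrist_force: [-0.2, -0.0, 0.1]
finger_gap: 0.0919
grasp_force: 0.0
```

Request:
play_rows(offset=[[0.15,-0.03,0],[0.3,-0.06,0],[0.45,-0.09,0],[0.6,-0.12,0],[0.75,-0.15,0],[0.9,-0.18,0],[0.975,-0.2,0],[0.975,-0.2,0]], rotation=[[0,0,0],[0,0,0],[0,0,0],[0,0,0],[0,0,0],[0,0,0],[0,0,0],[0,0,0]], fingers=[0.6,0.6,0.6,0.6,0.6,0.6,0.6,0.6])

```text
clock: 40.28
eef_pos: [0.4709, 0.2413, 0.42]
ee_rot: [3.139, -0.002, 1.573]
wrist_force: [0.1, 0.7, -0.3]
finger_gap: 0.0552
grasp_force: 0.0
```

```bash
cat >> h.py <<'E'
def weights(c,im,z0=.002):
    hsv=cv2.cvtColor(im,cv2.COLOR_BGR2HSV)
    m=cv2.inRange(hsv,(18,140,110),(35,255,255));m[270:]=0
    out=[]
    n,l,st,ce=cv2.connectedComponentsWithStats(m)
    for i in range(1,n):
        if st[i,4]<400: continue
        p=back(c,[ce[i]],z0+.009)[0]
        cs=np.argwhere(l==i)[:,::-1];P=back(c,cs,z0+.011)[:,:2].astype(np.float32)
        r=cv2.minAreaRect(P);b=cv2.boxPoints(r);e=max((b[1]-b[0],b[2]-b[1]),key=np.linalg.norm);a=np.arctan2(e[1],e[0])%np.pi
        q,f=fit([(c,(l==i).astype(np.uint8))],lambda x,y,t:box(x,y,t,z0,.011,.062,.018),[p[0],p[1],a])
        out.append((st[i],q,f))
    return out
E
python3 - <<'E'
from h import *
s=state();print(s["clock"],s["eef_pos"],s["ee_rot"],s["finger_gap"])
c,im=snap("w15")
for o in weights(c,im): print(o)
print("cam",-cv2.Rodrigues(c["rvec"])[0].T@c["tvec"])
E
```

```text
40.2833 [0.4709 0.2413 0.42  ] [ 3.1391 -0.0016  1.5726] 0.05515308892341807
(array([ 110,    0,   51,  270, 5297], dtype=int32), array([0.2983, 0.2486, 1.5465]), np.float64(0.8799546998867497))
(array([ 144,    0,   30,  220, 1930], dtype=int32), array([0.3283, 0.3545, 1.6081]), np.float64(1.160020714655619))
(array([ 268,   60,   34,   75, 1542], dtype=int32), array([0.4379, 0.3393, 1.3484]), np.float64(0.0661049902786779))
(array([ 200,   66,   29,   73, 1647], dtype=int32), array([0.3745, 0.3349, 1.6211]), np.float64(0.07281553398058252))
(array([ 362,   72,   35,   74, 1519], dtype=int32), array([0.5233, 0.3296, 1.3847]), np.float64(0.07236842105263158))
(array([ 437,   94,   38,   72, 1594], dtype=int32), array([0.5933, 0.3121, 1.4027]), np.float64(0.07899686520376176))
(array([ 83, 106,  23, 164, 612], dtype=int32), array([0.2641, 0.256 , 1.4479]), np.float64(3.040783034257749))
(array([193, 171,  13,  99, 470], dtype=int32), array([0.3558, 0.2196, 1.4969]), np.float64(2.583864118895966))
(array([237, 174,  11,  81, 537], dtype=int32), array([0.3988, 0.2379, 1.521 ]), np.float64(1.91635687732342))
(array([271, 175,  16,  43, 400], dtype=int32), array([0.4276, 0.24  , 1.3361]), np.float64(2.399002493765586))
cam [0.4706 0.3122 0.3996]
```

Run:
```python
from h import *
way((.5233,.3296,.27,1.3847),(.5233,.3296,.1975,1.3847))
```

```text
plan [0.447 0.259 0.751] [ 0.002 -0.001  0.119]
plan [ 0.    -0.     0.363] [0. 0. 0.]
```

Request:
play_rows(offset=[[0.1,0.06,0.1],[0.2,0.12,0.2],[0.3,0.18,0.35],[0.4,0.24,0.5],[0.447,0.259,0.65],[0.447,0.259,0.751],[0.447,0.259,0.751],[0.447,0.259,0.751]], rotation=[[0,0,0.04],[0,0,0.08],[0.002,-0.001,0.119],[0.002,-0.001,0.119],[0.002,-0.001,0.119],[0.002,-0.001,0.119],[0.002,-0.001,0.119],[0.002,-0.001,0.119]], fingers=[0.5,0.5,0.5,0.5,0.5,0.5,0.5,0.5])

```text
clock: 41.0
eef_pos: [0.5234, 0.3278, 0.2689]
ee_rot: [-3.139, 0.002, 1.382]
wrist_force: [0.8, 0.4, 1.1]
finger_gap: 0.046
grasp_force: 0.0
```

Run:
```python
from h import *
s=state();print(s["eef_pos"],s["ee_rot"],s["finger_gap"])
way((.5233,.3296,.1975,1.3847))
```

```text
[0.5234 0.3278 0.2689] [-3.1385  0.0022  1.3815] 0.04604409087642528
plan [ 0.009 -0.001  0.357] [-0.002  0.001 -0.002]
```

Request:
play_rows(offset=[[0.009,0,0.1],[0.009,0,0.2],[0.009,0,0.28],[0.009,0,0.33],[0.009,0,0.357],[0.009,0,0.357],[0.009,0,0.357],[0.009,0,0.357]], rotation=[[-0.002,0.001,-0.002],[-0.002,0.001,-0.002],[-0.002,0.001,-0.002],[-0.002,0.001,-0.002],[-0.002,0.001,-0.002],[-0.002,0.001,-0.002],[-0.002,0.001,-0.002],[-0.002,0.001,-0.002]], fingers=[0.5,0.5,0.5,0.5,0.5,0.5,0.5,0.4], force=30)

```text
clock: 41.67
eef_pos: [0.5236, 0.3314, 0.2003]
ee_rot: [3.137, -0.003, 1.386]
wrist_force: [0.1, -0.4, -0.5]
finger_gap: 0.0413
grasp_force: 0.0
```

Request:
play_rows(offset=[[0,0,0],[0,0,0],[0,0,0],[0,0,0],[0,0,0],[0,0,0],[0,0,0],[0,0,0]], rotation=[[0,0,0],[0,0,0],[0,0,0],[0,0,0],[0,0,0],[0,0,0],[0,0,0],[0,0,0]], fingers=[0,0,0,0,0,0,0,0])

```text
clock: 42.33
eef_pos: [0.523, 0.3314, 0.199]
ee_rot: [3.139, -0.002, 1.386]
wrist_force: [-0.5, -0.5, 4.3]
finger_gap: 0.0175
grasp_force: 30.0
```

Run:
```python
from h import *
s=state();print(s["eef_pos"],s["ee_rot"],s["finger_gap"],s["grasp_force"],s["wrist_force"])
way((.5233,.3296,.34,1.3847),(.53,.14,.35,1.45),(.55,-.05,.35,1.53),(.575,-.22,.33,1.612),(.581,-.308,.30,1.612))
```

```text
[0.523  0.3314 0.199 ] [ 3.1392 -0.0017  1.3863] 0.017500155344374994 30.00308096408844 [-0.5495 -0.5127  4.3064]
plan [-0.007  0.005 -0.705] [ 0.002 -0.001  0.001]
plan [-0.925  0.208 -0.05 ] [-0.     0.    -0.042]
plan [-0.931  0.214  0.   ] [ 0.     0.    -0.051]
plan [-0.844  0.16   0.1  ] [ 0.     0.    -0.052]
plan [-0.441  0.012  0.15 ] [0. 0. 0.]
```

Request:
play_rows(offset=[[0,0,-0.05],[0,0,-0.15],[0,0,-0.3],[0,0,-0.45],[0,0,-0.6],[0,0,-0.7],[0,0,-0.7],[0,0,-0.7]], rotation=[[0,0,0],[0,0,0],[0,0,0],[0,0,0],[0,0,0],[0,0,0],[0,0,0],[0,0,0]], fingers=[0,0,0,0,0,0,0,0])

```text
clock: 43.0
eef_pos: [0.5227, 0.3312, 0.3396]
ee_rot: [3.138, -0.003, 1.386]
wrist_force: [0.3, -1.0, -2.1]
finger_gap: 0.0177
grasp_force: 30.0
```

Request:
play_rows(offset=[[-0.15,0.03,0],[-0.3,0.06,0],[-0.45,0.1,-0.05],[-0.6,0.13,-0.05],[-0.75,0.17,-0.05],[-0.925,0.208,-0.05],[-0.925,0.208,-0.05],[-0.925,0.208,-0.05]], rotation=[[0,0,0],[0,0,-0.02],[0,0,-0.042],[0,0,-0.042],[0,0,-0.042],[0,0,-0.042],[0,0,-0.042],[0,0,-0.042]], fingers=[0,0,0,0,0,0,0,0])

```text
clock: 43.67
eef_pos: [0.5289, 0.1402, 0.346]
ee_rot: [-3.139, -0.001, 1.449]
wrist_force: [-0.7, -0.3, -0.7]
finger_gap: 0.0171
grasp_force: 30.0
```

Request:
play_rows(offset=[[-0.15,0.03,0],[-0.3,0.06,0],[-0.45,0.1,0],[-0.6,0.13,0],[-0.75,0.17,0],[-0.93,0.214,0],[-0.93,0.214,0],[-0.93,0.214,0]], rotation=[[0,0,0],[0,0,-0.02],[0,0,-0.051],[0,0,-0.051],[0,0,-0.051],[0,0,-0.051],[0,0,-0.051],[0,0,-0.051]], fingers=[0,0,0,0,0,0,0,0])

```text
clock: 44.33
eef_pos: [0.55, -0.0484, 0.3468]
ee_rot: [-3.141, -0.002, 1.531]
wrist_force: [0.1, -0.7, -1.3]
finger_gap: 0.0173
grasp_force: 30.0
```

Request:
play_rows(offset=[[-0.15,0.03,0],[-0.3,0.06,0],[-0.45,0.09,0],[-0.6,0.12,0.05],[-0.75,0.15,0.1],[-0.84,0.16,0.1],[-0.84,0.16,0.1],[-0.84,0.16,0.1]], rotation=[[0,0,0],[0,0,-0.02],[0,0,-0.052],[0,0,-0.052],[0,0,-0.052],[0,0,-0.052],[0,0,-0.052],[0,0,-0.052]], fingers=[0,0,0,0,0,0,0,0])

```text
clock: 45.0
eef_pos: [0.5758, -0.2162, 0.3277]
ee_rot: [3.14, -0.003, 1.614]
wrist_force: [-0.2, 0.4, -1.8]
finger_gap: 0.0171
grasp_force: 30.0
```

Run:
```python
from h import *
s=state();print(s["clock"],s["eef_pos"],s["ee_rot"],s["finger_gap"],s["grasp_force"],s["wrist_force"])
t=1.612
way((.581+.0018*np.cos(t),-.308+.0018*np.sin(t),.27,t))
```

```text
45.0 [ 0.5758 -0.2162  0.3277] [ 3.1402 -0.0026  1.6143] 0.01709924401870092 29.999313354492188 [-0.2162  0.4402 -1.8123]
plan [-0.452  0.006  0.287] [ 0.001 -0.002  0.001]
```

Request:
play_rows(offset=[[-0.1,0,0.05],[-0.2,0,0.1],[-0.3,0,0.2],[-0.4,0.005,0.287],[-0.452,0.005,0.287],[-0.452,0.005,0.287],[-0.452,0.005,0.287],[-0.452,0.005,0.287]], rotation=[[0.001,-0.002,0.001],[0.001,-0.002,0.001],[0.001,-0.002,0.001],[0.001,-0.002,0.001],[0.001,-0.002,0.001],[0.001,-0.002,0.001],[0.001,-0.002,0.001],[0.001,-0.002,0.001]], fingers=[0,0,0,0,0,0,0,0])

```text
clock: 45.67
eef_pos: [0.5814, -0.3061, 0.2725]
ee_rot: [3.139, 0.003, 1.614]
wrist_force: [-0.0, 0.9, -0.4]
finger_gap: 0.0171
grasp_force: 30.0
```

Run:
```python
from h import *
s=state();print(s["clock"],s["eef_pos"],s["ee_rot"],s["finger_gap"],s["wrist_force"])
c,im=snap("w16")
Rt=R.from_euler("xyz",s["ee_rot"]);w=lambda p:Rt.apply(p)+s["eef_pos"]
# held weight: 4 mm of it gripped -> bottom 7 mm ahead of the tips
hsv=cv2.cvtColor(im,cv2.COLOR_BGR2HSV);m=cv2.inRange(hsv,(18,140,60),(35,255,255))
P=np.array([[-.0018+i*.031,j*.009,.186+k*.011] for i in(-1,1) for j in(-1,1) for k in(0,1)])
u=proj(c,w(P));print(u.round(1))
n,l,st,ce=cv2.connectedComponentsWithStats(m)
for i in range(1,n):
    if st[i,4]>60: print(st[i],ce[i].round())
print(efit([(c,im)],barlines(),[.581,-.308,1.612],w=(.008,.008,.06),keep=260),proj(c,barlines()[:0:-1][:1]*0+[.581,-.308,.054]))
```

```text
45.6667 [ 0.5814 -0.3061  0.2725] [3.139  0.0031 1.6139] 0.017082796073381493 [-0.009   0.8717 -0.3702]
[[302.2 366.9]
 [303.3 354.1]
 [342.3 366.9]
 [341.2 354.1]
 [300.5 233.2]
 [301.7 227.1]
 [344.2 233.2]
 [342.9 227.1]]
[285 168  36   8  72] [301. 170.]
[281 173   8  21  70] [285. 185.]
[ 16 178  18  39 138] [ 26. 196.]
[ 64 179   9  30  66] [ 68. 195.]
[271 202  19  45 385] [279. 223.]
[  2 217  14  16  81] [  9. 223.]
[ 298  218   47  148 5854] [322. 295.]
[  7 228  14  19  85] [ 14. 236.]
[273 245  18  32 386] [281. 261.]
[361 244  10  33 109] [366. 258.]
[ 79 259  17  23  88] [ 88. 269.]
[ 18 276  14  21  92] [ 24. 285.]
[ 85 308  21  37 214] [ 97. 327.]
[ 61 320  36  43 482] [ 79. 341.]
[248 349  17  86 851] [254. 393.]
[380 349  18  86 826] [390. 392.]
[  57  454  507   16 4727] [368. 464.]
(array([ 0.5812, -0.3073,  1.6002]), np.float64(-60.24082946777344)) [[320.2668 275.8477]]
```

Run:
```python
from h import *
c,im=load("w16");h=cv2.cvtColor(im,cv2.COLOR_BGR2HSV)
for r in list(range(208,240,2))+list(range(350,374,2)): print(r,h[r,306],h[r,322],h[r,338])
print([tuple(h[290,k]) for k in range(292,352,3)])
```

```text
208 [ 19 132 230] [ 19 132 230] [ 20 130 234]
210 [ 19 131 231] [ 20 134 230] [ 20 129 235]
212 [ 19 135 228] [ 19 132 231] [ 18 138 205]
214 [ 19 138 228] [ 18 135 231] [ 18 139 205]
216 [ 19 134 228] [ 18 132 231] [ 18 139 205]
218 [ 19 135 229] [ 19 134 231] [ 18 140 204]
220 [ 19 135 229] [ 19 134 231] [ 19 138 205]
222 [ 19 134 229] [ 19 135 231] [ 19 139 206]
224 [ 19 137 229] [ 19 135 231] [ 18 140 204]
226 [ 19 132 231] [ 19 134 233] [ 19 137 205]
228 [ 21 204 174] [ 20 198 175] [ 20 203 172]
230 [ 20 203 181] [ 21 201 181] [ 21 203 176]
232 [ 20 207 182] [ 20 201 180] [ 20 203 181]
234 [ 21 203 229] [ 21 201 230] [ 21 202 221]
236 [ 21 204 218] [ 21 202 217] [ 21 204 196]
238 [ 21 202 218] [ 21 200 218] [ 21 201 199]
350 [ 20 202 148] [ 21 205 223] [ 21 204 224]
352 [ 21 204 146] [ 21 205 224] [ 21 204 224]
354 [ 20 203 147] [ 21 203 222] [ 21 203 224]
356 [ 20 202 148] [ 21 202 223] [ 21 203 224]
358 [ 20 201 147] [ 21 206 223] [ 21 205 224]
360 [ 21 204 146] [ 21 204 221] [ 21 204 222]
362 [ 20 199 147] [ 21 204 222] [ 21 201 222]
364 [ 20 208 145] [ 21 209 229] [ 21 206 2
[... 402 characters left out ...]
.uint8(208)), (np.uint8(21), np.uint8(200), np.uint8(194)), (np.uint8(21), np.uint8(205), np.uint8(200)), (np.uint8(21), np.uint8(209), np.uint8(199)), (np.uint8(21), np.uint8(205), np.uint8(198)), (np.uint8(21), np.uint8(202), np.uint8(194)), (np.uint8(21), np.uint8(205), np.uint8(197)), (np.uint8(21), np.uint8(201), np.uint8(197)), (np.uint8(21), np.uint8(199), np.uint8(202)), (np.uint8(21), np.uint8(200), np.uint8(201)), (np.uint8(21), np.uint8(198), np.uint8(198)), (np.uint8(20), np.uint8(202), np.uint8(197)), (np.uint8(21), np.uint8(202), np.uint8(206)), (np.uint8(15), np.uint8(153), np.uint8(30)), (np.uint8(130), np.uint8(26), np.uint8(30)), (np.uint8(110), np.uint8(26), np.uint8(29))]
```

The held weight spans rows 228–365, as predicted, and it sits over the pocket. Inserting.

Request:
play_rows(offset=[[0,0,0.04],[0,0,0.07],[0,0,0.09],[0,0,0.1],[0,0,0.11],[0,0,0.12],[0,0,0.13],[0,0,0.135]], rotation=[[0,0,0],[0,0,0],[0,0,0],[0,0,0],[0,0,0],[0,0,0],[0,0,0],[0,0,0]], fingers=[0,0,0,0,0,0,0,0])

```text
clock: 46.38
eef_pos: [0.5818, -0.307, 0.2508]
ee_rot: [3.14, 0.002, 1.613]
wrist_force: [-13.5, 13.7, 40.7]
finger_gap: 0.0173
grasp_force: 30.5
```

Run:
```python
from h import *
s=state();print(s["eef_pos"],s["ee_rot"],s["finger_gap"],s["wrist_force"],s["torque"])
```

```text
[ 0.5818 -0.307   0.2508] [3.1398 0.0015 1.6134] 0.017288284648511225 [-13.4852  13.6874  40.7463] [2.646  2.7751 0.0548]
```

Contact came at the rim height (40 N), so it isn't in the pocket. I'll back off and check the lateral pocket position from the clear view.

Request:
play_rows(offset=[[0,0,-0.06],[0,0,-0.09],[0,0,-0.09],[0,0,-0.09],[0,0,-0.09],[0,0,-0.09],[0,0,-0.09],[0,0,-0.09]], rotation=[[0,0,0],[0,0,0],[0,0,0],[0,0,0],[0,0,0],[0,0,0],[0,0,0],[0,0,0]], fingers=[0,0,0,0,0,0,0,0])

```text
clock: 47.05
eef_pos: [0.5804, -0.3074, 0.2609]
ee_rot: [-3.141, 0.002, 1.612]
wrist_force: [0.1, -0.0, -2.0]
finger_gap: 0.0173
grasp_force: 30.0
```

Run:
```python
from h import *
s=state();print(s["eef_pos"],s["ee_rot"],s["finger_gap"],s["wrist_force"])
B=barlines()
for n in("w13","w14","w16"):
    c,im=load(n)
    for nm,P in(("all",B),("pocket",B[160:320]),("outer",np.vstack([B[:160],B[320:]]))):
        if n=="w16" and nm=="pocket": continue
        print(n,nm,efit([(c,im)],P if len(P)>200 else np.vstack([P,P]),[.581,-.308,1.612],w=(.006,.006,.05),keep=270 if n!="w16" else 225))
c,im=load("w14");g=im.sum(2)
u0,v0=proj(c,[[.581,-.308,.054]])[0];r=int(v0)
print(r,u0,[int(x)//3 for x in g[r,int(u0)-50:int(u0)+51:2]]);print(proj(c,[[.581+d,-.308,z] for d,z in((-.0277,.03),(-.01385,.054),(-.011,.054),(.011,.054),(.01385,.054),(.0277,.03))])[:,0].round(1))
c,im=snap("w17")
h=cv2.cvtColor(im,cv2.COLOR_BGR2HSV);m=((h[:,:,1]>170)&(abs(h[:,:,0].astype(int)-21)<4)).astype(np.uint8)
st=cv2.connectedComponentsWithStats(m)[2];print(st[st[:,4]>800])
```

```text
[ 0.5804 -0.3074  0.2609] [-3.1414  0.0015  1.6124] 0.017260729742033507 [ 0.1237 -0.0136 -1.9929]
w13 all (array([ 0.5822, -0.3081,  1.6145]), np.float64(-61.24692916870117))
w13 pocket (array([ 0.5784, -0.3081,  1.6548]), np.float64(-54.581642150878906))
w13 outer (array([ 0.5823, -0.3083,  1.6178]), np.float64(-69.69146728515625))
w14 all (array([ 0.581 , -0.3079,  1.6118]), np.float64(-61.322391510009766))
w14 pocket (array([ 0.5784, -0.308 ,  1.6233]), np.float64(-54.73362350463867))
w14 outer (array([ 0.5816, -0.3082,  1.6154]), np.float64(-69.16260528564453))
w16 all (array([ 0.5808, -0.3074,  1.591 ]), np.float64(-58.66973114013672))
w16 outer (array([ 0.5862, -0.3133,  1.5889]), np.float64(0.0))
169 326.3465923692085 [213, 213, 213, 213, 213, 214, 213, 213, 215, 204, 126, 130, 132, 131, 131, 134, 136, 155, 167, 166, 166, 166, 164, 164, 165, 168, 159, 106, 116, 126, 135, 146, 151, 160, 167, 63, 72, 91, 96, 105, 120, 110, 200, 195, 194, 195, 194, 194, 193, 193, 193]
[293.6 309.  312.6 340.1 343.7 358.3]
[[     0      0    640    480 295459]
 [   301    228     43    138   5666]
 [    56    454    507     16   4561]]
```

Run:
```python
from h import *
a=1.613;n=np.array([np.sin(a),-np.cos(a)]);t=np.array([np.cos(a),np.sin(a)]);C=np.array([.5813,-.308])
D=np.arange(-32,33)*.001
for nm in("w13","w14"):
    c,im=load(nm);print(nm,"cam",(-cv2.Rodrigues(c["rvec"])[0].T@c["tvec"]).round(3))
    for off in(-.042,-.02,0,.02,.042):
        P=np.array([[*(C+n*d+t*off),.054] for d in D]);u=proj(c,P)
        g=map_coordinates(im.sum(2)/3.,u.T[::-1],order=1).astype(int);print(off,*g)
c,im=load("w14")
print("along")
for d in(-.006,.004,.0):
    P=np.array([[*(C+n*d+t*o),.054] for o in np.arange(-52,53,2)*.001]);print(d,*map_coordinates(im.sum(2)/3.,proj(c,P).T[::-1],order=1).astype(int))
```

```text
w13 cam [ 0.66  -0.322  0.387]
-0.042 202 202 201 202 202 202 202 202 201 202 205 206 186 133 137 139 140 133 134 149 161 164 165 165 163 166 171 169 165 164 167 173 175 172 168 166 168 172 172 171 173 174 176 176 173 170 159 105 90 93 94 94 95 94 95 99 95 94 96 96 97 99 99 96 119
-0.02 206 206 205 205 205 205 204 204 205 205 205 201 169 129 131 132 132 135 141 163 172 172 171 172 171 171 171 172 172 172 172 172 173 169 141 110 120 125 131 136 140 147 151 156 162 169 174 140 74 53 58 59 55 49 62 89 92 94 96 105 113 120 112 82 102
0 198 197 197 197 197 197 196 197 196 197 197 193 158 132 133 134 135 136 140 161 171 170 171 170 171 170 170 171 170 170 170 169 172 167 131 111 119 126 131 136 142 147 151 156 161 169 171 131 72 68 64 58 56 54 60 76 95 95 98 107 116 129 119 87 113
0.02 208 208 209 208 207 208 208 208 208 208 209 204 163 134 136 136 137 142 148 164 168 168 169 169 169 169 169 169 169 169 169 170 171 162 124 113 120 126 133 138 143 148 153 157 162 171 166 119 62 51 57 60 57 57 61 66 65 65 66 97 130 137 119 91 114
0.042 213 213 213 214 213 214 213 214 213 213 215 207 139 135 
[... 1462 characters left out ...]
 93 93 94 118 182 186 185 185 185 184 185
along
-0.006 122 146 166 165 166 166 164 167 168 167 167 168 168 169 168 166 167 167 167 166 166 167 166 166 166 165 165 165 166 164 164 164 165 165 163 165 164 163 163 163 162 163 163 167 167 167 167 167 167 168 167 183 189
0.004 135 138 162 162 162 162 163 164 163 165 115 115 116 115 115 115 116 116 116 116 116 116 117 116 116 115 117 116 117 116 118 115 116 117 117 117 117 116 115 117 117 118 116 168 167 167 167 167 168 168 168 182 189
0.0 134 148 171 170 170 170 170 171 171 170 169 168 169 169 169 168 167 168 168 167 167 168 167 167 168 167 168 166 166 166 166 164 165 164 166 166 166 164 165 165 165 164 162 170 169 168 169 169 168 169 169 183 189
```

Parallax settles it. The shaded half-strip on bar 2's top (d=+2..+14 mm) lies in the top plane and spans exactly 66 mm, so it's the rail beside the pocket. The real recess is on the upper +x face, and bar 1 shows the same signature. Both bars need one more sixth toward -x. I'll park the weight on the mat and redo both there.

Run:
```python
from h import *
c,im=load("w11");a=1.631;n=np.array([np.sin(a),-np.cos(a)]);t=np.array([np.cos(a),np.sin(a)]);C=np.array([.426,-.3171])
for off in(-.042,0,.042):
    P=np.array([[*(C+n*d+t*off),.054] for d in np.arange(-30,31)*.001]);print(off,*map_coordinates(im.sum(2)/3.,proj(c,P).T[::-1],order=1).astype(int))
way((.555,-.13,.27,1.612),(.555,-.13,.2005,1.612),(.555,-.13,.33,1.612),(.581,-.308,.33,1.612),(.581,-.308,.203,1.612))
```

```text
-0.042 201 202 202 204 194 140 136 135 136 134 140 138 134 133 130 136 150 172 171 174 174 171 174 178 177 174 174 174 179 182 180 176 175 175 179 180 178 178 180 182 183 180 177 170 119 108 110 115 113 116 116 113 115 117 117 116 159 206 203 203 203
0 205 205 204 207 179 132 131 133 132 132 132 132 134 138 139 142 167 179 179 178 177 178 178 178 178 177 177 178 179 178 179 157 129 136 142 147 151 155 159 164 168 170 176 183 139 67 91 105 105 105 107 112 119 126 123 119 192 189 187 187 188
0.042 191 191 192 192 156 134 135 135 137 136 142 136 132 131 134 138 166 173 174 176 175 173 177 181 177 175 176 177 183 183 179 176 176 179 181 181 180 181 183 185 184 179 173 158 108 110 110 113 111 117 112 114 116 117 106 148 196 194 194 194 194
plan [ 0.892 -0.09  -0.046] [0.    0.001 0.   ]
plan [ 0.    -0.     0.348] [0. 0. 0.]
plan [ 0.     0.    -0.648] [0. 0. 0.]
plan [-0.895  0.093  0.   ] [0. 0. 0.]
plan [ 0.    -0.     0.635] [0. 0. 0.]
```

Request:
play_rows(offset=[[0.1,0,-0.05],[0.25,-0.02,-0.05],[0.4,-0.04,-0.05],[0.55,-0.06,-0.05],[0.7,-0.08,-0.05],[0.89,-0.09,-0.05],[0.89,-0.09,-0.05],[0.89,-0.09,-0.05]], rotation=[[0,0,0],[0,0,0],[0,0,0],[0,0,0],[0,0,0],[0,0,0],[0,0,0],[0,0,0]], fingers=[0,0,0,0,0,0,0,0])

```text
clock: 47.77
eef_pos: [0.555, -0.1287, 0.2712]
ee_rot: [3.141, 0.002, 1.615]
wrist_force: [0.5, 0.0, -0.9]
finger_gap: 0.0169
grasp_force: 30.0
```

Request:
play_rows(offset=[[0,0,0.1],[0,0,0.2],[0,0,0.28],[0,0,0.33],[0,0,0.345],[0,0,0.35],[0,0,0.35],[0,0,0.35]], rotation=[[0,0,0],[0,0,0],[0,0,0],[0,0,0],[0,0,0],[0,0,0],[0,0,0],[0,0,0]], fingers=[0,0,0,0,0,0,0,0.3])

```text
clock: 48.43
eef_pos: [0.5559, -0.131, 0.2025]
ee_rot: [3.139, 0.003, 1.612]
wrist_force: [1.1, -0.2, -0.2]
finger_gap: 0.022
grasp_force: 0.0
```

Request:
play_rows(offset=[[0,0,0],[0,0,0],[0,0,0],[0,0,-0.1],[0,0,-0.25],[0,0,-0.4],[0,0,-0.55],[0,0,-0.65]], rotation=[[0,0,0],[0,0,0],[0,0,0],[0,0,0],[0,0,0],[0,0,0],[0,0,0],[0,0,0]], fingers=[0.4,0.4,0.4,0.6,0.8,1,1,1])

```text
clock: 49.1
eef_pos: [0.5556, -0.1303, 0.3349]
ee_rot: [3.137, 0.004, 1.613]
wrist_force: [0.0, -0.9, 1.3]
finger_gap: 0.068
grasp_force: 0.0
```

Request:
play_rows(offset=[[-0.15,0.02,0],[-0.3,0.04,0],[-0.45,0.06,0],[-0.6,0.08,0],[-0.75,0.09,0],[-0.895,0.093,0],[-0.895,0.093,0],[-0.895,0.093,0]], rotation=[[0,0,0],[0,0,0],[0,0,0],[0,0,0],[0,0,0],[0,0,0],[0,0,0],[0,0,0]], fingers=[1,1,1,1,1,1,1,1])

```text
clock: 49.77
eef_pos: [0.581, -0.3095, 0.3317]
ee_rot: [3.141, 0.002, 1.61]
wrist_force: [0.6, 0.9, -0.4]
finger_gap: 0.0918
grasp_force: 0.0
```

Run:
```python
from h import *
s=state();print(s["clock"],s["eef_pos"],s["ee_rot"],s["finger_gap"])
v=snap("w18");print(efit([v],barlines(),[.581,-.308,1.612],w=(.015,.015,.1)))
way((.581,-.308,.203,1.612),(.581,-.308,.32,1.612),(.58,-.13,.32,1.612),(.58,.02,.32,1.612),(.58,.02,.2045,1.612))
```

```text
49.7667 [ 0.581  -0.3095  0.3317] [3.1407 0.0022 1.6104] 0.09183224528706627
(array([ 0.582 , -0.3074,  1.6122]), np.float64(-57.82652282714844))
plan [ 0.003 -0.001  0.643] [ 0.     0.001 -0.   ]
plan [ 0.     0.    -0.585] [0. 0. 0.]
plan [0.889 0.032 0.   ] [0. 0. 0.]
plan [0.749 0.031 0.   ] [0. 0. 0.]
plan [ 0.    -0.     0.578] [0. 0. 0.]
```

Request:
play_rows(offset=[[0,0,0],[0,0,0.1],[0,0,0.2],[0,0,0.3],[0,0,0.4],[0,0,0.5],[0,0,0.6],[0,0,0.643]], rotation=[[0,0,0],[0,0,0],[0,0,0],[0,0,0],[0,0,0],[0,0,0],[0,0,0],[0,0,0]], fingers=[0.76,0.76,0.76,0.76,0.76,0.76,0.76,0.76], force=35)

```text
clock: 50.48
eef_pos: [0.5805, -0.3064, 0.2002]
ee_rot: [-3.139, -0.001, 1.614]
wrist_force: [-0.3, 1.6, -1.5]
finger_gap: 0.0697
grasp_force: 0.0
```

Request:
play_rows(offset=[[0,0,0],[0,0,0],[0,0,0],[0,0,0],[0,0,-0.05],[0,0,-0.2],[0,0,-0.4],[0,0,-0.585]], rotation=[[0,0,0],[0,0,0],[0,0,0],[0,0,0],[0,0,0],[0,0,0],[0,0,0],[0,0,0]], fingers=[0.5,0.4,0.4,0.4,0.4,0.4,0.4,0.4])

```text
clock: 51.15
eef_pos: [0.5809, -0.3081, 0.3223]
ee_rot: [3.141, 0.002, 1.612]
wrist_force: [-0.4, -1.0, -1.9]
finger_gap: 0.0537
grasp_force: 35.0
```

Request:
play_rows(offset=[[0.15,0.005,0],[0.3,0.01,0],[0.45,0.02,0],[0.6,0.02,0],[0.75,0.03,0],[0.889,0.032,0],[0.889,0.032,0],[0.889,0.032,0]], rotation=[[0,0,0],[0,0,0],[0,0,0],[0,0,0],[0,0,0],[0,0,0],[0,0,0],[0,0,0]], fingers=[0.4,0.4,0.4,0.4,0.4,0.4,0.4,0.4])

```text
clock: 51.82
eef_pos: [0.5802, -0.1291, 0.3209]
ee_rot: [3.14, 0.003, 1.615]
wrist_force: [0.7, -1.4, -2.2]
finger_gap: 0.0537
grasp_force: 35.0
```

Request:
play_rows(offset=[[0.15,0.005,0],[0.3,0.01,0],[0.45,0.02,0],[0.6,0.02,0],[0.749,0.03,0],[0.749,0.031,0],[0.749,0.031,0],[0.749,0.031,0]], rotation=[[0,0,0],[0,0,0],[0,0,0],[0,0,0],[0,0,0],[0,0,0],[0,0,0],[0,0,0]], fingers=[0.4,0.4,0.4,0.4,0.4,0.4,0.4,0.4])

```text
clock: 52.48
eef_pos: [0.5805, 0.0183, 0.3199]
ee_rot: [3.14, 0.003, 1.612]
wrist_force: [0.8, 0.7, -1.3]
finger_gap: 0.0535
grasp_force: 35.0
```

Run:
```python
from h import *
s=state();print(s["clock"],s["eef_pos"],s["ee_rot"],s["finger_gap"],s["wrist_force"])
way((.58,.02,.2045,1.612))
```

```text
52.4833 [0.5805 0.0183 0.3199] [3.1399 0.0032 1.6118] 0.05346496205361626 [ 0.7942  0.7216 -1.3328]
plan [ 0.01  -0.003  0.577] [ 0.001  0.002 -0.   ]
```

Request:
play_rows(offset=[[0,0,0.15],[0,0,0.3],[0,0,0.42],[0,0,0.5],[0,0,0.56],[0,0,0.59],[0,0,0.59],[0,0,0.59]], rotation=[[0,0,0],[0,0,0],[0,0,0],[0,0,0],[0,0,0],[0,0,0],[0,0,0],[0,0,0]], fingers=[0.4,0.4,0.4,0.4,0.4,0.4,0.4,0.62])

```text
clock: 53.15
eef_pos: [0.5811, 0.0182, 0.2025]
ee_rot: [3.139, 0.003, 1.611]
wrist_force: [-0.5, 0.4, 0.3]
finger_gap: 0.0565
grasp_force: 0.0
```

Request:
play_rows(offset=[[0,0,0],[0,0,0],[0,0,0],[0,0,-0.015],[0,0,-0.015],[0,0,-0.015],[0,-0.03,-0.015],[0,-0.07,-0.015]], rotation=[[0,0,0],[0,0,0],[0,0,0],[0,0,0],[0,0,0],[0,0,0],[0,0,0],[0,0,0]], fingers=[0.66,0.75,0.85,1,1,1,1,1])

```text
clock: 53.82
eef_pos: [0.566, 0.0187, 0.2044]
ee_rot: [3.14, 0.002, 1.613]
wrist_force: [0.3, -0.3, -0.1]
finger_gap: 0.0922
grasp_force: 0.0
```

Request:
play_rows(offset=[[0,-0.03,0],[0,-0.045,-0.045],[0,-0.06,-0.065],[0,-0.075,-0.08],[0,-0.095,-0.1],[0,-0.11,-0.115],[0,-0.13,-0.125],[0,-0.15,-0.135]], rotation=[[0,0,0],[0,0,0],[0,0,0],[0,0,0],[0,0,0],[0,0,0],[0,0,0],[0,0,0]], fingers=[1,1,1,1,1,1,1,1])

```text
clock: 54.48
eef_pos: [0.5358, 0.0175, 0.2315]
ee_rot: [3.141, 0.002, 1.613]
wrist_force: [0.8, 0.7, -0.0]
finger_gap: 0.092
grasp_force: 0.0
```

Request:
play_rows(offset=[[0,0,0],[0,0,0],[0,0.03,-0.1],[-0.1,0.07,-0.25],[-0.2,0.07,-0.4],[-0.3,0.07,-0.5],[-0.3,0.07,-0.5],[-0.3,0.07,-0.5]], rotation=[[0,0,0],[0,0,0],[0,0,0],[0,0,0],[0,0,0],[0,0,0],[0,0,0],[0,0,0]], fingers=[1,1,1,1,1,1,1,1])

```text
clock: 55.15
eef_pos: [0.5531, -0.0423, 0.3323]
ee_rot: [3.139, 0.003, 1.611]
wrist_force: [0.2, -0.9, -0.6]
finger_gap: 0.0917
grasp_force: 0.0
```

```bash
cat >> h.py <<'E'
def prof(c,im,q,z,offs=(-.042,-.015,.015,.042)):
    a=q[2];n=np.array([np.sin(a),-np.cos(a)]);t=np.array([np.cos(a),np.sin(a)]);C=np.array(q[:2])
    for off in offs:
        P=np.array([[*(C+n*d+t*off),z] for d in np.arange(-30,31)*.001]);print(off,*map_coordinates(im.sum(2)/3.,proj(c,P).T[::-1],order=1).astype(int))
E
python3 - <<'E'
from h import *
s=state();print(s["clock"],s["eef_pos"],s["ee_rot"],s["finger_gap"],s["wrist_force"])
c,im=snap("w19");m=woodmask(c,im)
q,e=fit([(c,m)],lambda x,y,t:prism(x,y,t,.003),[.55,.02,1.612]);print(q,e)
prof(c,im,q,.051)
plan([q[0],q[1],.30],q[2])
E
```

```text
55.15 [ 0.5531 -0.0423  0.3323] [3.1385 0.0027 1.6108] 0.09171995349485076 [ 0.1702 -0.9403 -0.6277]
[0.5491 0.017  1.6189] 0.0015979081929110982
-0.042 55 54 52 49 55 147 204 201 204 201 206 203 205 207 208 207 207 220 221 222 223 222 221 225 226 223 223 223 225 228 228 225 224 223 225 226 226 225 226 227 228 228 225 224 206 152 155 157 156 159 164 159 160 161 165 155 82 52 55 54 53
-0.015 54 53 53 52 50 160 211 206 206 205 206 220 229 224 219 214 210 190 152 121 131 156 192 193 195 192 178 179 198 200 194 194 195 191 188 187 183 179 180 184 206 200 123 135 143 146 159 175 188 195 169 160 161 161 162 152 60 48 49 52 50
0.015 56 53 56 53 57 160 207 203 204 203 203 221 229 224 219 212 209 187 147 137 190 210 199 194 184 164 174 188 195 201 210 213 211 213 215 216 217 217 216 215 217 196 139 151 156 153 166 179 190 198 158 156 157 157 159 156 43 42 49 48 48
0.042 56 55 54 53 60 160 202 201 204 201 208 204 207 207 208 207 207 222 222 223 225 222 223 226 227 224 223 225 227 230 227 226 225 225 227 228 227 227 228 229 230 229 225 226 195 150 154 157 156 159 162 158 160 161 165 153 68 47 50 51 49
plan [ 0.293 -0.004  0.153] [-0.     0.001 -0.005]
```

Now the profile is symmetric with cork texture within ±11 mm, so bar 2's pocket really is up. Carrying it back to the tray.

Request:
play_rows(offset=[[0.1,0,0.05],[0.2,0,0.1],[0.295,-0.005,0.15],[0.295,-0.005,0.15],[0.295,-0.005,0.3],[0.295,-0.005,0.45],[0.295,-0.005,0.6],[0.295,-0.005,0.655]], rotation=[[0,0,0],[0,0,-0.005],[0,0,-0.005],[0,0,-0.005],[0,0,-0.005],[0,0,-0.005],[0,0,-0.005],[0,0,-0.005]], fingers=[1,1,1,1,1,1,1,1])

```text
clock: 55.87
eef_pos: [0.5465, 0.0177, 0.195]
ee_rot: [-3.133, 0.0, 1.621]
wrist_force: [-0.4, 0.9, 0.2]
finger_gap: 0.092
grasp_force: 0.0
```

Request:
play_rows(offset=[[0,0,0],[0,0,0],[0,0,0],[0,0,0],[0,0,0],[0,0,0],[0,0,-0.05],[0,0,-0.1]], rotation=[[0,0,0],[0,0,0],[0,0,0],[0,0,0],[0,0,0],[0,0,0],[0,0,0],[0,0,0]], fingers=[0.6,0.4,0.4,0.4,0.4,0.4,0.4,0.4])

```text
clock: 56.53
eef_pos: [0.5489, 0.0171, 0.2207]
ee_rot: [-3.141, 0.002, 1.62]
wrist_force: [0.4, 0.2, -1.7]
finger_gap: 0.0529
grasp_force: 35.0
```

Run:
```python
from h import *
s=state();print(s["clock"],s["eef_pos"],s["ee_rot"],s["finger_gap"],s["grasp_force"])
way((.549,.017,.32,1.612),(.565,-.14,.32,1.612),(.581,-.306,.31,1.614),(.581,-.306,.207,1.614))
```

```text
56.5333 [0.5489 0.0171 0.2207] [-3.1411  0.0019  1.6204] 0.05287800566870188 34.999272376298904
plan [-0.002  0.    -0.497] [-0.     0.001  0.005]
plan [-0.788  0.048  0.   ] [0. 0. 0.]
plan [-0.833  0.046  0.05 ] [-0.     0.    -0.001]
plan [ 0.    -0.     0.515] [0. 0. 0.]
```

Request:
play_rows(offset=[[0,0,-0.1],[0,0,-0.2],[0,0,-0.3],[0,0,-0.4],[0,0,-0.5],[0,0,-0.5],[0,0,-0.5],[0,0,-0.5]], rotation=[[0,0,0.005],[0,0,0.005],[0,0,0.005],[0,0,0.005],[0,0,0.005],[0,0,0.005],[0,0,0.005],[0,0,0.005]], fingers=[0.4,0.4,0.4,0.4,0.4,0.4,0.4,0.4])

```text
clock: 57.2
eef_pos: [0.5487, 0.0173, 0.3195]
ee_rot: [-3.141, 0.002, 1.613]
wrist_force: [0.3, -0.6, -1.9]
finger_gap: 0.0525
grasp_force: 35.0
```

Request:
play_rows(offset=[[-0.13,0.01,0],[-0.26,0.02,0],[-0.4,0.03,0],[-0.53,0.03,0],[-0.66,0.04,0],[-0.788,0.048,0],[-0.788,0.048,0],[-0.788,0.048,0]], rotation=[[0,0,0],[0,0,0],[0,0,0],[0,0,0],[0,0,0],[0,0,0],[0,0,0],[0,0,0]], fingers=[0.4,0.4,0.4,0.4,0.4,0.4,0.4,0.4])

```text
clock: 57.87
eef_pos: [0.5648, -0.1407, 0.3188]
ee_rot: [-3.14, 0.001, 1.61]
wrist_force: [-0.4, -0.3, -2.3]
finger_gap: 0.0526
grasp_force: 35.0
```

Request:
play_rows(offset=[[-0.13,0.01,0],[-0.26,0.02,0],[-0.4,0.03,0],[-0.53,0.03,0.05],[-0.66,0.04,0.05],[-0.833,0.046,0.05],[-0.833,0.046,0.05],[-0.833,0.046,0.05]], rotation=[[0,0,0],[0,0,0],[0,0,0],[0,0,0],[0,0,0],[0,0,0],[0,0,0],[0,0,0]], fingers=[0.4,0.4,0.4,0.4,0.4,0.4,0.4,0.4])

```text
clock: 58.53
eef_pos: [0.5813, -0.3061, 0.3096]
ee_rot: [-3.141, 0.0, 1.611]
wrist_force: [-0.4, 0.5, -2.5]
finger_gap: 0.0525
grasp_force: 35.0
```

Run:
```python
from h import *
s=state();print(s["clock"],s["eef_pos"],s["ee_rot"],s["finger_gap"],s["grasp_force"])
way((.581,-.306,.207,1.614),(.581,-.306,.33,1.614),(.4265,-.317,.33,1.631))
```

```text
58.5333 [ 0.5813 -0.3061  0.3096] [-3.1408  0.0004  1.6112] 0.05247104366215339 34.999316185712814
plan [ 0.001 -0.001  0.513] [-0.     0.    -0.002]
plan [ 0.     0.    -0.615] [0. 0. 0.]
plan [-0.022 -0.774 -0.   ] [ 0.     0.    -0.011]
```

Request:
play_rows(offset=[[0,0,0.1],[0,0,0.2],[0,0,0.3],[0,0,0.4],[0,0,0.47],[0,0,0.51],[0,0,0.525],[0,0,0.525]], rotation=[[0,0,0],[0,0,0],[0,0,0],[0,0,0],[0,0,0],[0,0,0],[0,0,0],[0,0,0]], fingers=[0.4,0.4,0.4,0.4,0.4,0.4,0.4,0.4])

```text
clock: 59.2
eef_pos: [0.5818, -0.3054, 0.206]
ee_rot: [3.141, 0.002, 1.613]
wrist_force: [0.3, 0.0, -2.9]
finger_gap: 0.0532
grasp_force: 35.0
```

Request:
play_rows(offset=[[0,0,0],[0,0,0],[0,0,0],[0,0,0],[0,0,-0.1],[0,0,-0.25],[0,0,-0.4],[0,0,-0.6]], rotation=[[0,0,0],[0,0,0],[0,0,0],[0,0,0],[0,0,0],[0,0,0],[0,0,0],[0,0,0]], fingers=[0.62,0.66,0.7,0.76,0.76,0.76,0.76,0.76])

```text
clock: 59.87
eef_pos: [0.5808, -0.3055, 0.3255]
ee_rot: [-3.139, -0.0, 1.612]
wrist_force: [0.9, 0.3, -0.2]
finger_gap: 0.0695
grasp_force: 0.0
```

Request:
play_rows(offset=[[0,-0.12,0],[0,-0.24,0],[-0.01,-0.36,0],[-0.02,-0.5,0],[-0.02,-0.64,0],[-0.02,-0.774,0],[-0.02,-0.774,0],[-0.02,-0.774,0]], rotation=[[0,0,0],[0,0,-0.011],[0,0,-0.011],[0,0,-0.011],[0,0,-0.011],[0,0,-0.011],[0,0,-0.011],[0,0,-0.011]], fingers=[0.76,0.76,0.76,0.76,0.76,0.76,0.76,0.76])

```text
clock: 60.53
eef_pos: [0.4264, -0.3166, 0.3266]
ee_rot: [3.14, 0.003, 1.628]
wrist_force: [-0.3, -0.4, 0.1]
finger_gap: 0.0699
grasp_force: 0.0
```

Run:
```python
from h import *
s=state();print(s["clock"],s["eef_pos"],s["ee_rot"],s["finger_gap"],s["grasp_force"])
v=snap("w20");print(efit([v],barlines(),[.426,-.317,1.631],w=(.02,.02,.1),keep=240),efit([v],barlines(),[.581,-.306,1.612],w=(.02,.02,.1),keep=240))
way((.426,-.317,.202,1.631),(.426,-.317,.32,1.631),(.49,-.14,.32,1.63),(.55,.02,.32,1.63))
```

```text
60.5333 [ 0.4264 -0.3166  0.3266] [3.1399 0.0031 1.6279] 0.06988448697561361 0.0
(array([ 0.4257, -0.3168,  1.6188]), np.float32(-57.130676)) (array([ 0.5811, -0.3059,  1.5767]), np.float64(-61.990535736083984))
plan [ 0.001 -0.008  0.624] [ 0.001  0.002 -0.001]
plan [ 0.    0.   -0.59] [0. 0. 0.]
plan [0.864 0.373 0.   ] [ 0.    -0.     0.001]
plan [0.781 0.347 0.   ] [0. 0. 0.]
```

Request:
play_rows(offset=[[0,0,0.1],[0,0,0.2],[0,0,0.3],[0,0,0.4],[0,0,0.5],[0,0,0.6],[0,0,0.624],[0,0,0.624]], rotation=[[0,0,0],[0,0,0],[0,0,0],[0,0,0],[0,0,0],[0,0,0],[0,0,0],[0,0,0]], fingers=[0.76,0.76,0.76,0.76,0.76,0.76,0.76,0.76])

```text
clock: 61.25
eef_pos: [0.4275, -0.316, 0.1998]
ee_rot: [-3.141, -0.0, 1.631]
wrist_force: [-0.0, 0.1, 0.1]
finger_gap: 0.0698
grasp_force: 0.0
```

Request:
play_rows(offset=[[0,0,0],[0,0,0],[0,0,0],[0,0,0],[0,0,-0.05],[0,0,-0.2],[0,0,-0.4],[0,0,-0.59]], rotation=[[0,0,0],[0,0,0],[0,0,0],[0,0,0],[0,0,0],[0,0,0],[0,0,0],[0,0,0]], fingers=[0.5,0.4,0.4,0.4,0.4,0.4,0.4,0.4])

```text
clock: 61.92
eef_pos: [0.4265, -0.3157, 0.3206]
ee_rot: [-3.141, 0.001, 1.63]
wrist_force: [0.9, -1.1, -1.5]
finger_gap: 0.0537
grasp_force: 35.0
```

Request:
play_rows(offset=[[0.14,0.06,0],[0.28,0.12,0],[0.42,0.18,0],[0.57,0.25,0],[0.72,0.31,0],[0.864,0.373,0],[0.864,0.373,0],[0.864,0.373,0]], rotation=[[0,0,0],[0,0,0],[0,0,0],[0,0,0],[0,0,0],[0,0,0],[0,0,0],[0,0,0]], fingers=[0.4,0.4,0.4,0.4,0.4,0.4,0.4,0.4])

```text
clock: 62.58
eef_pos: [0.4914, -0.1381, 0.3193]
ee_rot: [3.141, 0.003, 1.633]
wrist_force: [-0.2, -0.6, -2.0]
finger_gap: 0.0534
grasp_force: 35.0
```

Request:
play_rows(offset=[[0.14,0.06,0],[0.28,0.12,0],[0.42,0.18,0],[0.57,0.25,0],[0.7,0.3,0],[0.781,0.347,0],[0.781,0.347,0],[0.781,0.347,0]], rotation=[[0,0,0],[0,0,0],[0,0,0],[0,0,0],[0,0,0],[0,0,0],[0,0,0],[0,0,0]], fingers=[0.4,0.4,0.4,0.4,0.4,0.4,0.4,0.4])

```text
clock: 63.25
eef_pos: [0.5514, 0.02, 0.3187]
ee_rot: [3.141, 0.003, 1.63]
wrist_force: [0.1, 0.1, -2.0]
finger_gap: 0.0531
grasp_force: 35.0
```

Run:
```python
from h import *
s=state();print(s["clock"],s["eef_pos"],s["ee_rot"],s["finger_gap"],s["wrist_force"])
way((.55,.02,.202,1.63))
```

```text
63.25 [0.5514 0.02   0.3187] [3.141  0.0029 1.6303] 0.05313648125634174 [ 0.1394  0.0685 -2.0343]
plan [ 0.002 -0.008  0.584] [0.    0.002 0.   ]
```

Request:
play_rows(offset=[[0,0,0.15],[0,0,0.3],[0,0,0.42],[0,0,0.5],[0,0,0.56],[0,0,0.6],[0,0,0.6],[0,0,0.6]], rotation=[[0,0,0],[0,0,0],[0,0,0],[0,0,0],[0,0,0],[0,0,0],[0,0,0],[0,0,0]], fingers=[0.4,0.4,0.4,0.4,0.4,0.4,0.4,0.62])

```text
clock: 63.92
eef_pos: [0.552, 0.0192, 0.1995]
ee_rot: [3.139, 0.003, 1.629]
wrist_force: [-0.3, -0.9, 0.2]
finger_gap: 0.057
grasp_force: 0.0
```

Request:
play_rows(offset=[[0,0,0],[0,0,0],[0,0,0],[0,0,-0.03],[0,0,-0.03],[0,0,-0.03],[0,-0.03,-0.03],[0,-0.07,-0.03]], rotation=[[0,0,0],[0,0,0],[0,0,0],[0,0,0],[0,0,0],[0,0,0],[0,0,0],[0,0,0]], fingers=[0.66,0.75,0.85,1,1,1,1,1])

```text
clock: 64.58
eef_pos: [0.5373, 0.0195, 0.2046]
ee_rot: [3.141, 0.002, 1.63]
wrist_force: [-0.7, 0.2, -1.1]
finger_gap: 0.0921
grasp_force: 0.0
```

Request:
play_rows(offset=[[0,-0.03,0],[0,-0.045,-0.045],[0,-0.06,-0.065],[0,-0.075,-0.08],[0,-0.095,-0.1],[0,-0.11,-0.115],[0,-0.13,-0.125],[0,-0.15,-0.135]], rotation=[[0,0,0],[0,0,0],[0,0,0],[0,0,0],[0,0,0],[0,0,0],[0,0,0],[0,0,0]], fingers=[1,1,1,1,1,1,1,1])

```text
clock: 65.25
eef_pos: [0.507, 0.0178, 0.2317]
ee_rot: [3.141, 0.002, 1.63]
wrist_force: [-0.8, 1.1, 0.6]
finger_gap: 0.0919
grasp_force: 0.0
```

Request:
play_rows(offset=[[0,0,0],[0,0,0],[0,0.03,-0.1],[-0.1,0.07,-0.25],[-0.2,0.07,-0.4],[-0.3,0.07,-0.5],[-0.3,0.07,-0.5],[-0.3,0.07,-0.5]], rotation=[[0,0,0],[0,0,0],[0,0,0],[0,0,0],[0,0,0],[0,0,0],[0,0,0],[0,0,0]], fingers=[1,1,1,1,1,1,1,1])

```text
clock: 65.92
eef_pos: [0.5254, -0.0417, 0.3324]
ee_rot: [3.139, 0.003, 1.628]
wrist_force: [-0.1, 0.1, -0.2]
finger_gap: 0.0922
grasp_force: 0.0
```

Run:
```python
from h import *
s=state();print(s["clock"],s["eef_pos"],s["ee_rot"],s["finger_gap"],s["wrist_force"])
c,im=snap("w21");m=woodmask(c,im)
q,e=fit([(c,m)],lambda x,y,t:prism(x,y,t,.003),[.52,.03,1.63]);print(q,e)
prof(c,im,q,.051)
plan([q[0],q[1],.197],q[2])
```

```text
65.9167 [ 0.5254 -0.0417  0.3324] [3.1387 0.0028 1.628 ] 0.09220804099384651 [-0.1028  0.0895 -0.2461]
[0.5204 0.0174 1.6341] 0.0021827706635622816
-0.042 52 53 54 49 61 159 202 199 201 200 206 202 203 205 207 205 205 219 220 221 222 222 221 224 225 222 222 222 224 228 227 224 222 222 225 225 225 225 225 227 228 227 224 223 196 151 154 157 156 158 162 156 160 161 165 147 71 52 53 54 53
-0.015 53 54 54 50 48 160 208 204 204 203 205 221 228 222 217 212 207 188 147 135 193 187 188 191 192 190 175 177 197 198 193 186 191 189 186 184 181 179 180 186 205 198 119 133 143 148 159 174 188 196 169 159 160 160 161 154 66 44 47 49 49
0.015 52 53 53 53 57 150 205 202 202 201 202 221 228 223 217 211 207 186 147 118 139 186 199 193 183 163 173 186 194 199 199 207 210 211 214 216 216 216 215 214 214 180 136 151 153 148 164 178 189 195 156 156 156 157 158 153 59 47 48 47 49
0.042 53 53 53 53 53 158 201 200 202 199 206 202 203 204 206 205 205 220 221 222 223 222 221 224 225 223 222 223 226 228 227 224 224 223 225 227 226 226 227 227 229 228 224 226 193 150 154 157 156 158 161 155 160 161 166 157 62 44 46 49 48
plan [ 0.293 -0.004  0.669] [-0.     0.001 -0.003]
```

Bar 1's pocket is up too, with the same profile. Taking it back to the tray.

Request:
play_rows(offset=[[0.1,0,0.05],[0.2,0,0.1],[0.295,-0.005,0.15],[0.295,-0.005,0.15],[0.295,-0.005,0.3],[0.295,-0.005,0.45],[0.295,-0.005,0.6],[0.295,-0.005,0.65]], rotation=[[0,0,0],[0,0,-0.003],[0,0,-0.003],[0,0,-0.003],[0,0,-0.003],[0,0,-0.003],[0,0,-0.003],[0,0,-0.003]], fingers=[1,1,1,1,1,1,1,1])

```text
clock: 66.63
eef_pos: [0.5177, 0.0182, 0.1963]
ee_rot: [-3.133, -0.0, 1.635]
wrist_force: [-1.3, -0.3, -0.8]
finger_gap: 0.0918
grasp_force: 0.0
```

Request:
play_rows(offset=[[0,0,0],[0,0,0],[0,0,0],[0,0,0],[0,0,0],[0,0,0],[0,0,-0.05],[0,0,-0.1]], rotation=[[0,0,0],[0,0,0],[0,0,0],[0,0,0],[0,0,0],[0,0,0],[0,0,0],[0,0,0]], fingers=[0.6,0.4,0.4,0.4,0.4,0.4,0.4,0.4])

```text
clock: 67.3
eef_pos: [0.5202, 0.0176, 0.2219]
ee_rot: [-3.141, 0.002, 1.634]
wrist_force: [1.1, 0.0, -2.3]
finger_gap: 0.053
grasp_force: 35.0
```

Run:
```python
from h import *
s=state();print(s["clock"],s["eef_pos"],s["ee_rot"],s["finger_gap"],s["grasp_force"])
way((.5204,.0174,.32,1.62),(.475,-.14,.32,1.615),(.427,-.31,.31,1.614))
```

```text
67.3 [0.5202 0.0176 0.2219] [-3.1411  0.0018  1.6345] 0.052955070866657385 34.99913826584816
plan [-0.002  0.001 -0.491] [-0.     0.001  0.009]
plan [-0.775 -0.265 -0.   ] [-0.    -0.     0.003]
plan [-0.839 -0.277  0.05 ] [ 0.    -0.     0.001]
```

Request:
play_rows(offset=[[0,0,-0.1],[0,0,-0.2],[0,0,-0.3],[0,0,-0.4],[0,0,-0.5],[0,0,-0.5],[0,0,-0.5],[0,0,-0.5]], rotation=[[0,0,0.009],[0,0,0.009],[0,0,0.009],[0,0,0.009],[0,0,0.009],[0,0,0.009],[0,0,0.009],[0,0,0.009]], fingers=[0.4,0.4,0.4,0.4,0.4,0.4,0.4,0.4])

```text
clock: 67.97
eef_pos: [0.52, 0.0179, 0.3206]
ee_rot: [-3.141, 0.002, 1.62]
wrist_force: [0.3, 0.7, -3.1]
finger_gap: 0.0528
grasp_force: 35.0
```

Request:
play_rows(offset=[[-0.13,-0.04,0],[-0.26,-0.09,0],[-0.39,-0.13,0],[-0.52,-0.18,0],[-0.65,-0.22,0],[-0.775,-0.265,0],[-0.775,-0.265,0],[-0.775,-0.265,0]], rotation=[[0,0,0],[0,0,0],[0,0,0.003],[0,0,0.003],[0,0,0.003],[0,0,0.003],[0,0,0.003],[0,0,0.003]], fingers=[0.4,0.4,0.4,0.4,0.4,0.4,0.4,0.4])

```text
clock: 68.63
eef_pos: [0.4745, -0.1403, 0.3203]
ee_rot: [-3.14, 0.0, 1.613]
wrist_force: [-0.2, -0.4, -2.2]
finger_gap: 0.0529
grasp_force: 35.0
```

Request:
play_rows(offset=[[-0.14,-0.05,0],[-0.28,-0.09,0],[-0.42,-0.14,0],[-0.56,-0.19,0.05],[-0.7,-0.23,0.05],[-0.839,-0.277,0.05],[-0.839,-0.277,0.05],[-0.839,-0.277,0.05]], rotation=[[0,0,0],[0,0,0],[0,0,0],[0,0,0],[0,0,0],[0,0,0],[0,0,0],[0,0,0]], fingers=[0.4,0.4,0.4,0.4,0.4,0.4,0.4,0.4])

```text
clock: 69.3
eef_pos: [0.4274, -0.3097, 0.3112]
ee_rot: [-3.142, 0.0, 1.614]
wrist_force: [-0.3, -0.0, -2.0]
finger_gap: 0.0529
grasp_force: 35.0
```

Request:
play_rows(offset=[[0,0,0.1],[0,0,0.2],[0,0,0.3],[0,0,0.4],[0,0,0.47],[0,0,0.51],[0,0,0.525],[0,0,0.525]], rotation=[[0,0,0],[0,0,0],[0,0,0],[0,0,0],[0,0,0],[0,0,0],[0,0,0],[0,0,0]], fingers=[0.4,0.4,0.4,0.4,0.4,0.4,0.4,0.4])

```text
clock: 69.97
eef_pos: [0.4278, -0.3087, 0.2068]
ee_rot: [-3.141, 0.0, 1.617]
wrist_force: [-0.1, -0.2, -1.9]
finger_gap: 0.0529
grasp_force: 35.0
```

Request:
play_rows(offset=[[0,0,0],[0,0,0],[0,0,0],[0,0,0],[0,0,-0.15],[0,0,-0.3],[-0.1,0,-0.5],[-0.2,0,-0.7]], rotation=[[0,0,0],[0,0,0],[0,0,0],[0,0,0],[0,0,0],[0,0,0],[0,0,0],[0,0,0]], fingers=[0.62,0.66,0.7,0.76,0.76,0.76,0.76,0.76])

```text
clock: 70.63
eef_pos: [0.4288, -0.3465, 0.3431]
ee_rot: [3.141, 0.001, 1.617]
wrist_force: [0.6, -0.8, -0.6]
finger_gap: 0.0699
grasp_force: 0.0
```

Request:
play_rows(offset=[[0,0,-0.1],[0,0,-0.1],[0,0,-0.1],[0,0,-0.1],[0,0,-0.1],[0,0,-0.1],[0,0,-0.1],[0,0,-0.1]], rotation=[[0,0,0],[0,0,0],[0,0,0],[0,0,0],[0,0,0],[0,0,0],[0,0,0],[0,0,0]], fingers=[0.76,0.76,0.76,0.76,0.76,0.76,0.76,0.76])

```text
clock: 71.3
eef_pos: [0.4289, -0.3466, 0.3609]
ee_rot: [-3.141, 0.001, 1.616]
wrist_force: [-0.7, 0.1, 0.5]
finger_gap: 0.0698
grasp_force: 0.0
```

Run:
```python
from h import *
s=state();print(s["clock"],s["eef_pos"],s["ee_rot"],s["finger_gap"],s["grasp_force"])
c,im=v=snap("w22");B=barlines()
q,e=efit([v],B,[.427,-.31,1.614],w=(.015,.015,.08));print(q,e);prof(c,im,q,.054)
print(efit([v],B,[.581,-.306,1.6],w=(.01,.01,.08)))
way((.5814,-.35,.40,1.614))
```

```text
71.3 [ 0.4289 -0.3466  0.3609] [-3.1413  0.0009  1.6159] 0.06976829617308124 0.0
[ 0.4278 -0.3092  1.6192] -68.17688751220703
-0.042 211 212 212 212 211 168 129 132 135 134 139 135 135 139 139 139 140 164 172 172 174 175 172 176 179 176 174 175 177 183 182 177 175 175 177 180 180 179 180 181 184 183 177 177 163 108 109 110 113 113 116 112 114 117 117 114 144 205 203 201 200
-0.015 219 219 218 220 222 183 135 137 137 137 136 152 178 169 158 152 144 131 107 87 91 111 137 139 138 137 127 126 140 137 129 130 127 125 122 120 116 112 109 113 126 134 71 85 97 101 106 116 128 136 124 114 115 115 115 109 125 196 199 197 196
0.015 209 209 210 209 212 177 132 134 135 135 133 150 175 169 161 151 145 134 109 85 87 97 124 142 133 119 115 130 134 133 146 154 152 153 157 161 163 162 159 155 153 145 94 96 108 108 110 119 129 139 125 111 113 113 113 95 102 141 194 191 191
0.042 193 193 192 193 194 171 129 132 136 133 139 137 134 138 139 141 135 157 173 173 175 175 172 176 179 178 176 175 177 182 185 180 178 176 178 181 182 179 180 182 184 185 181 179 172 123 108 110 114 112 117 114 112 116 108 93 135 192 194 193 194
(array([ 0.5821, -0.3058,  1.6147]), np.float64(-64.74629211425781))
plan [-0.051  0.761 -0.194] [0.    0.001 0.001]
```

Run:
```python
from h import *
way((.50,-.21,.35,1.612),(.556,-.1325,.27,1.612),(.556,-.1325,.1985,1.612))
```

```text
plan [0.667 0.386 0.055] [0.    0.001 0.002]
plan [0.376 0.296 0.4  ] [0. 0. 0.]
plan [ 0.    -0.     0.358] [0. 0. 0.]
```

Request:
play_rows(offset=[[0.11,0.06,0],[0.22,0.12,0],[0.33,0.2,0],[0.45,0.26,0],[0.56,0.32,0.05],[0.667,0.386,0.055],[0.667,0.386,0.055],[0.667,0.386,0.055]], rotation=[[0,0,0],[0,0,0],[0,0,0.002],[0,0,0.002],[0,0,0.002],[0,0,0.002],[0,0,0.002],[0,0,0.002]], fingers=[0.5,0.5,0.5,0.5,0.5,0.5,0.5,0.5])

```text
clock: 72.02
eef_pos: [0.5005, -0.2094, 0.3503]
ee_rot: [3.141, 0.002, 1.615]
wrist_force: [-0.4, -0.5, -0.5]
finger_gap: 0.0458
grasp_force: 0.0
```

Request:
play_rows(offset=[[0.09,0.07,0],[0.18,0.14,0.1],[0.27,0.21,0.2],[0.376,0.296,0.3],[0.376,0.296,0.4],[0.376,0.296,0.4],[0.376,0.296,0.4],[0.376,0.296,0.4]], rotation=[[0,0,0],[0,0,0],[0,0,0],[0,0,0],[0,0,0],[0,0,0],[0,0,0],[0,0,0]], fingers=[0.5,0.5,0.5,0.5,0.5,0.5,0.5,0.5])

```text
clock: 72.68
eef_pos: [0.5564, -0.1342, 0.2718]
ee_rot: [3.139, 0.003, 1.611]
wrist_force: [0.5, -0.7, 1.0]
finger_gap: 0.0464
grasp_force: 0.0
```

```bash
cat >> h.py <<'E'
def brass(im):
    h=cv2.cvtColor(im,cv2.COLOR_BGR2HSV)
    return ((h[:,:,1]>165)&(abs(h[:,:,0].astype(int)-21)<5)&(h[:,:,2]>90)).astype(np.uint8)
E
python3 - <<'E'
from h import *
s=state();print(s["clock"],s["eef_pos"],s["ee_rot"],s["finger_gap"])
c,im=snap("w23");m=brass(im);m[366:]=0
st=cv2.connectedComponentsWithStats(m)[2];print(st[st[:,4]>500])
q,e=fit([(c,m)],lambda x,y,t:box(x,y,t,.003,.011,.062,.018),[.556,-.1325,1.612]);print(q,e)
plan([q[0],q[1],.1985],q[2])
E
```

```text
72.6833 [ 0.5564 -0.1342  0.2718] [3.1394 0.0034 1.6111] 0.04640578861175838
[[     0      0    640    480 306372]]
[ 0.5563 -0.1337  1.6125] 9.880952380952381
plan [ 0.004 -0.002  0.369] [ 0.002  0.002 -0.001]
```

Run:
```python
from h import *
c,im=load("w23");h=cv2.cvtColor(im,cv2.COLOR_BGR2HSV)
u=proj(c,box(.556,-.1325,1.612,.003,.011,.062,.018));print(u.round())
for r in range(200,366,10): print(r,[tuple(int(z) for z in h[r,k]) for k in(300,320,340)])
m=((h[:,:,1]>150)&(abs(h[:,:,0].astype(int)-21)<6)&(h[:,:,2]>25)).astype(np.uint8)
st=cv2.connectedComponentsWithStats(m)[2];print(st[st[:,4]>150])
```

```text
[[335. 289.]
 [335. 296.]
 [307. 289.]
 [306. 296.]
 [336. 193.]
 [336. 195.]
 [306. 193.]
 [305. 196.]]
200 [(110, 13, 58), (28, 176, 254), (113, 18, 56)]
210 [(120, 9, 55), (28, 172, 254), (120, 14, 56)]
220 [(105, 9, 56), (28, 175, 254), (120, 5, 52)]
230 [(120, 5, 56), (28, 176, 254), (105, 27, 56)]
240 [(120, 4, 58), (28, 175, 254), (113, 19, 55)]
250 [(0, 0, 56), (28, 175, 254), (120, 19, 54)]
260 [(120, 4, 57), (28, 175, 254), (80, 15, 52)]
270 [(90, 9, 58), (28, 176, 254), (105, 10, 52)]
280 [(105, 18, 58), (28, 178, 254), (105, 10, 50)]
290 [(120, 17, 59), (28, 176, 254), (75, 9, 57)]
300 [(75, 9, 56), (98, 25, 41), (96, 21, 61)]
310 [(120, 9, 57), (110, 13, 60), (0, 4, 59)]
320 [(135, 9, 57), (110, 13, 58), (98, 17, 61)]
330 [(25, 116, 254), (24, 118, 255), (25, 115, 255)]
340 [(25, 116, 254), (24, 121, 253), (24, 114, 254)]
350 [(25, 113, 254), (24, 122, 253), (24, 114, 254)]
360 [(22, 130, 251), (20, 132, 249), (21, 129, 251)]
[[     0      0    640    480 298527]
 [   619     73     21     65    589]
 [   306    195     31    102    347]
 [   625    303     15     48    210]
 [   263    324     20     44    171]
 [   163    349     32     86   1118]
 [   451    349     32     86   1195]
 [   146    454    494     16   4535]]
```

Request:
play_rows(offset=[[0,0,0.1],[0,0,0.2],[0,0,0.28],[0,0,0.33],[0,0,0.36],[0,0,0.36],[0,0,0.36],[0,0,0.36]], rotation=[[0,0,0],[0,0,0],[0,0,0],[0,0,0],[0,0,0],[0,0,0],[0,0,0],[0,0,0]], fingers=[0.5,0.5,0.5,0.5,0.5,0.5,0.5,0.4], force=30)

```text
clock: 73.4
eef_pos: [0.5569, -0.1333, 0.1998]
ee_rot: [3.139, 0.003, 1.612]
wrist_force: [-0.3, 0.5, 0.3]
finger_gap: 0.0412
grasp_force: 0.0
```

Request:
play_rows(offset=[[0,0,0],[0,0,0],[0,0,0],[0,0,0],[0,0,0],[0,0,0],[0,0,0],[0,0,0]], rotation=[[0,0,0],[0,0,0],[0,0,0],[0,0,0],[0,0,0],[0,0,0],[0,0,0],[0,0,0]], fingers=[0,0,0,0,0,0,0,0])

```text
clock: 74.07
eef_pos: [0.5565, -0.133, 0.1988]
ee_rot: [3.14, 0.002, 1.613]
wrist_force: [-1.3, -0.5, 3.6]
finger_gap: 0.0174
grasp_force: 30.0
```

Run:
```python
from h import *
s=state();print(s["clock"],s["eef_pos"],s["ee_rot"],s["finger_gap"],s["wrist_force"])
way((.556,-.1325,.31,1.612),(.49,-.22,.31,1.615),(.4278,-.3085,.275,1.617))
```

```text
74.0667 [ 0.5565 -0.133   0.1988] [3.1405 0.0025 1.6126] 0.017432215440139127 [-1.3059 -0.497   3.6444]
plan [ 0.001 -0.002 -0.556] [0.001 0.002 0.   ]
plan [-0.424 -0.348 -0.   ] [-0.     0.    -0.002]
plan [-0.428 -0.33   0.175] [ 0.     0.    -0.001]
```

Request:
play_rows(offset=[[0,0,-0.05],[0,0,-0.15],[0,0,-0.3],[0,0,-0.45],[0,0,-0.556],[0,0,-0.556],[0,0,-0.556],[0,0,-0.556]], rotation=[[0,0,0],[0,0,0],[0,0,0],[0,0,0],[0,0,0],[0,0,0],[0,0,0],[0,0,0]], fingers=[0,0,0,0,0,0,0,0])

```text
clock: 74.73
eef_pos: [0.5556, -0.1324, 0.3081]
ee_rot: [-3.14, 0.001, 1.613]
wrist_force: [-0.1, 1.0, -1.4]
finger_gap: 0.0173
grasp_force: 30.0
```

Request:
play_rows(offset=[[-0.08,-0.07,0],[-0.16,-0.14,0],[-0.24,-0.21,0],[-0.33,-0.28,0],[-0.424,-0.348,0],[-0.424,-0.348,0],[-0.424,-0.348,0],[-0.424,-0.348,0]], rotation=[[0,0,0],[0,0,0],[0,0,0],[0,0,0],[0,0,0],[0,0,0],[0,0,0],[0,0,0]], fingers=[0,0,0,0,0,0,0,0])

```text
clock: 75.4
eef_pos: [0.49, -0.2197, 0.3083]
ee_rot: [-3.141, 0.0, 1.612]
wrist_force: [-0.4, -0.2, -2.2]
finger_gap: 0.0176
grasp_force: 30.0
```

Request:
play_rows(offset=[[-0.1,-0.08,0],[-0.2,-0.16,0.05],[-0.3,-0.24,0.1],[-0.428,-0.33,0.175],[-0.428,-0.33,0.175],[-0.428,-0.33,0.175],[-0.428,-0.33,0.175],[-0.428,-0.33,0.175]], rotation=[[0,0,0],[0,0,0],[0,0,0],[0,0,-0.003],[0,0,-0.003],[0,0,-0.003],[0,0,-0.003],[0,0,-0.003]], fingers=[0,0,0,0,0,0,0,0])

```text
clock: 76.07
eef_pos: [0.4288, -0.3077, 0.2752]
ee_rot: [3.14, 0.002, 1.619]
wrist_force: [0.5, 0.3, -1.5]
finger_gap: 0.0172
grasp_force: 30.0
```

```bash
cat >> h.py <<'E'
def held(c,im,s,off,depth):
    "projected outline of the held weight against the brass blob seen"
    Rt=R.from_euler("xyz",s["ee_rot"])
    P=np.array([[off+i*.031,j*.009,.190-depth+k*.011] for i in(-1,1) for j in(-1,1) for k in(0,1)])
    u=proj(c,Rt.apply(P)+s["eef_pos"]);h=cv2.cvtColor(im,cv2.COLOR_BGR2HSV)
    m=((h[:,:,1]>160)&(h[:,:,0]>17)&(h[:,:,0]<32)).astype(np.uint8);st=cv2.connectedComponentsWithStats(m)[2]
    b=st[1:][np.argmax([x[4] if 250<x[0]<360 else 0 for x in st[1:]])]
    print("pred",u.min(0).round(),u.max(0).round(),"seen",b[:2],b[:2]+b[2:4])
E
python3 - <<'E'
from h import *
s=state();print(s["clock"],s["eef_pos"],s["ee_rot"],s["finger_gap"])
c,im=v=snap("w24");held(c,im,s,-.0003,.0052)
print(efit([v],barlines(),[.4278,-.3092,1.617],w=(.006,.006,.05),keep=225))
plan([.4278,-.3089,.2455],1.617)
E
```

```text
76.0667 [ 0.4288 -0.3077  0.2752] [3.1403 0.0023 1.6189] 0.017164832803787854
pred [300. 224.] [344. 365.] seen [300 224] [345 363]
(array([ 0.4276, -0.3089,  1.59  ]), np.float64(-64.47190856933594))
plan [-0.005 -0.005  0.149] [0.001 0.002 0.001]
```

Request:
play_rows(offset=[[-0.005,-0.005,0.03],[-0.005,-0.005,0.07],[-0.005,-0.005,0.1],[-0.005,-0.005,0.115],[-0.005,-0.005,0.125],[-0.005,-0.005,0.135],[-0.005,-0.005,0.145],[-0.005,-0.005,0.15]], rotation=[[0,0,0],[0.001,0.002,0.001],[0.001,0.002,0.001],[0.001,0.002,0.001],[0.001,0.002,0.001],[0.001,0.002,0.001],[0.001,0.002,0.001],[0.001,0.002,0.001]], fingers=[0,0,0,0,0,0,0,0])

```text
clock: 76.78
eef_pos: [0.4269, -0.3098, 0.2447]
ee_rot: [-3.141, -0.001, 1.616]
wrist_force: [0.9, 0.7, -1.5]
finger_gap: 0.0171
grasp_force: 30.0
```

Request:
play_rows(offset=[[0,0,0],[0,0,0],[0,0,0],[0,0,-0.03],[0,0,-0.06],[0,0,-0.06],[0,0,-0.06],[0,0,-0.06]], rotation=[[0,0,0],[0,0,0],[0,0,0],[0,0,0],[0,0,0],[0,0,0],[0,0,0],[0,0,0]], fingers=[0.3,0.3,0.3,0.3,0,0,0,0])

```text
clock: 77.45
eef_pos: [0.427, -0.3099, 0.2572]
ee_rot: [-3.141, -0.0, 1.616]
wrist_force: [0.3, -0.1, 0.2]
finger_gap: 0.0032
grasp_force: 0.0
```

Request:
play_rows(offset=[[0,0,0.02],[0,0,0.04],[0,0,0.05],[0,0,0.06],[0,0,0.065],[0,0,0.07],[0,0,0.075],[0,0,0.08]], rotation=[[0,0,0],[0,0,0],[0,0,0],[0,0,0],[0,0,0],[0,0,0],[0,0,0],[0,0,0]], fingers=[0,0,0,0,0,0,0,0])

```text
clock: 78.12
eef_pos: [0.4273, -0.3099, 0.2444]
ee_rot: [-3.139, -0.003, 1.616]
wrist_force: [-11.2, 11.8, 37.7]
finger_gap: 0.0003
grasp_force: 18.7
```

Flush at the centre (contact at tip z≈.0544, 38 N). I'll press near both ends to be sure.

Request:
play_rows(offset=[[0,0,-0.05],[0.05,0,-0.05],[0.1,0,-0.05],[0.1,0,-0.05],[0.1,0,-0.03],[0.1,0,-0.02],[0.1,0,-0.01],[0.1,0,-0.005]], rotation=[[0,0,0],[0,0,0],[0,0,0],[0,0,0],[0,0,0],[0,0,0],[0,0,0],[0,0,0]], fingers=[0,0,0,0,0,0,0,0])

```text
clock: 78.78
eef_pos: [0.4264, -0.2897, 0.2443]
ee_rot: [-3.139, -0.004, 1.616]
wrist_force: [-10.0, 12.9, 35.3]
finger_gap: 0.0005
grasp_force: 17.6
```

Request:
play_rows(offset=[[0,0,-0.05],[-0.1,0,-0.05],[-0.2,0,-0.05],[-0.2,0,-0.05],[-0.2,0,-0.03],[-0.2,0,-0.02],[-0.2,0,-0.01],[-0.2,0,0]], rotation=[[0,0,0],[0,0,0],[0,0,0],[0,0,0],[0,0,0],[0,0,0],[0,0,0],[0,0,0]], fingers=[0,0,0,0,0,0,0,0])

```text
clock: 79.45
eef_pos: [0.4281, -0.3292, 0.2443]
ee_rot: [-3.139, -0.002, 1.617]
wrist_force: [-10.9, 10.5, 37.8]
finger_gap: 0.0005
grasp_force: 18.8
```

Request:
play_rows(offset=[[0,0,-0.1],[0,0,-0.25],[0,0,-0.4],[0,0,-0.55],[0,0,-0.7],[0,0,-0.7],[0,0,-0.7],[0,0,-0.7]], rotation=[[0,0,0],[0,0,0],[0,0,0],[0,0,0],[0,0,0],[0,0,0],[0,0,0],[0,0,0]], fingers=[0.6,0.6,0.6,0.6,0.6,0.6,0.6,0.6])

```text
clock: 80.12
eef_pos: [0.4278, -0.329, 0.3803]
ee_rot: [-3.139, -0.003, 1.616]
wrist_force: [-0.1, -0.2, -0.4]
finger_gap: 0.0515
grasp_force: 0.0
```

Run:
```python
from h import *
s=state();print(s["clock"],s["eef_pos"],s["ee_rot"],s["finger_gap"])
c,im=v=snap("w25")
h=cv2.cvtColor(im,cv2.COLOR_BGR2HSV);m=((h[:,:,1]>160)&(h[:,:,0]>17)&(h[:,:,0]<32)).astype(np.uint8);m[366:]=0
q,e=fit([(c,m)],lambda x,y,t:box(x,y,t,.054-1e-6,.000001,.062,.018),[.4278,-.3092,1.617]);print("weight in bar1, as if top at .054",q,e)
print(efit([v],barlines(),[.4278,-.3092,1.617],w=(.006,.006,.05)))
way((.46,-.14,.40,1.6),(.46,.05,.42,1.59),(.4379,.24,.40,1.58))
```

```text
80.1167 [ 0.4278 -0.329   0.3803] [-3.1393 -0.0029  1.6163] 0.051499809029898626
weight in bar1, as if top at .054 [ 0.4265 -0.3087  1.6073] 0.017326732673267328
(array([ 0.4282, -0.3089,  1.6291]), np.float64(-69.1317138671875))
plan [ 0.937  0.204 -0.099] [-0.002 -0.002  0.01 ]
plan [ 0.95   0.028 -0.1  ] [-0.    -0.     0.006]
plan [ 0.952 -0.092  0.1  ] [ 0.    -0.     0.006]
```

Bar 1 is done: all three presses stopped at the same flush height. Second weight next.

Run:
```python
from h import *
way((.48,-.145,.38,1.59),(.54,.04,.38,1.5),(.5933,.215,.36,1.4027),(.5933,.3121,.27,1.4027))
```

```text
plan [0.907 0.303 0.001] [-0.002 -0.002  0.017]
plan [0.919 0.318 0.   ] [ 0.    -0.     0.057]
plan [0.892 0.204 0.1  ] [ 0.    -0.     0.062]
plan [ 0.479 -0.081  0.45 ] [0. 0. 0.]
```

Request:
play_rows(offset=[[0.15,0.05,0],[0.3,0.1,0],[0.45,0.15,0],[0.6,0.2,0],[0.75,0.25,0],[0.907,0.303,0],[0.907,0.303,0],[0.907,0.303,0]], rotation=[[0,0,0],[-0.002,-0.002,0.017],[-0.002,-0.002,0.017],[-0.002,-0.002,0.017],[-0.002,-0.002,0.017],[-0.002,-0.002,0.017],[-0.002,-0.002,0.017],[-0.002,-0.002,0.017]], fingers=[0.5,0.5,0.5,0.5,0.5,0.5,0.5,0.5])

```text
clock: 80.83
eef_pos: [0.4802, -0.1444, 0.38]
ee_rot: [-3.141, 0.001, 1.592]
wrist_force: [0.1, -0.6, -0.3]
finger_gap: 0.0453
grasp_force: 0.0
```

Request:
play_rows(offset=[[0.15,0.05,0],[0.3,0.1,0],[0.45,0.15,0],[0.6,0.2,0],[0.75,0.25,0],[0.919,0.318,0],[0.919,0.318,0],[0.919,0.318,0]], rotation=[[0,0,0.02],[0,0,0.04],[0,0,0.057],[0,0,0.057],[0,0,0.057],[0,0,0.057],[0,0,0.057],[0,0,0.057]], fingers=[0.5,0.5,0.5,0.5,0.5,0.5,0.5,0.5])

```text
clock: 81.5
eef_pos: [0.5407, 0.0391, 0.3804]
ee_rot: [3.141, 0.002, 1.501]
wrist_force: [-0.6, -0.6, 0.2]
finger_gap: 0.0455
grasp_force: 0.0
```

Request:
play_rows(offset=[[0.15,0.03,0],[0.3,0.06,0],[0.45,0.1,0.05],[0.6,0.13,0.1],[0.75,0.17,0.1],[0.892,0.204,0.1],[0.892,0.204,0.1],[0.892,0.204,0.1]], rotation=[[0,0,0.02],[0,0,0.04],[0,0,0.062],[0,0,0.062],[0,0,0.062],[0,0,0.062],[0,0,0.062],[0,0,0.062]], fingers=[0.5,0.5,0.5,0.5,0.5,0.5,0.5,0.5])

```text
clock: 82.17
eef_pos: [0.5944, 0.2128, 0.3604]
ee_rot: [3.14, 0.003, 1.402]
wrist_force: [-0.5, -0.3, -0.7]
finger_gap: 0.046
grasp_force: 0.0
```

Request:
play_rows(offset=[[0.1,-0.02,0.1],[0.2,-0.04,0.2],[0.3,-0.06,0.3],[0.479,-0.081,0.45],[0.479,-0.081,0.45],[0.479,-0.081,0.45],[0.479,-0.081,0.45],[0.479,-0.081,0.45]], rotation=[[0,0,0],[0,0,0],[0,0,0],[0,0,0],[0,0,0],[0,0,0],[0,0,0],[0,0,0]], fingers=[0.5,0.5,0.5,0.5,0.5,0.5,0.5,0.5])

```text
clock: 82.83
eef_pos: [0.5955, 0.309, 0.2731]
ee_rot: [3.136, 0.001, 1.4]
wrist_force: [-0.2, -0.5, -0.5]
finger_gap: 0.0458
grasp_force: 0.0
```

Run:
```python
from h import *
s=state();print(s["clock"],s["eef_pos"],s["ee_rot"],s["finger_gap"])
way((.5933,.3121,.1975,1.4027))
```

```text
82.8333 [0.5955 0.309  0.2731] [3.1364 0.0013 1.4   ] 0.045806769716865585
plan [ 0.014 -0.015  0.378] [ 0.003  0.001 -0.002]
```

Request:
play_rows(offset=[[0.007,-0.008,0.1],[0.007,-0.008,0.2],[0.007,-0.008,0.28],[0.007,-0.008,0.34],[0.007,-0.008,0.365],[0.007,-0.008,0.365],[0.007,-0.008,0.365],[0.007,-0.008,0.365]], rotation=[[0,0,0],[0,0,0],[0,0,0],[0,0,0],[0,0,0],[0,0,0],[0,0,0],[0,0,0]], fingers=[0.5,0.5,0.5,0.5,0.5,0.5,0.5,0.5])

```text
clock: 83.5
eef_pos: [0.594, 0.3124, 0.2]
ee_rot: [3.136, 0.001, 1.402]
wrist_force: [-0.1, -0.0, 0.7]
finger_gap: 0.0459
grasp_force: 0.0
```

Run:
```python
from h import *
s=state();print(s["clock"],s["eef_pos"],s["ee_rot"],s["finger_gap"])
way((.5933,.3121,.198,1.4027))
```

```text
83.5 [0.594  0.3124 0.2   ] [3.1364 0.0006 1.4018] 0.04589005441648927
plan [-0.002 -0.003  0.01 ] [ 0.003  0.    -0.001]
```

Request:
play_rows(offset=[[0,0,0.01],[0,0,0.01],[0,0,0.01],[0,0,0.01],[0,0,0.01],[0,0,0.01],[0,0,0.01],[0,0,0.01]], rotation=[[0.003,0,0],[0.003,0,0],[0.003,0,0],[0.003,0,0],[0.003,0,0],[0.003,0,0],[0.003,0,0],[0.003,0,0]], fingers=[0.4,0.2,0,0,0,0,0,0], force=30)

```text
clock: 84.17
eef_pos: [0.5933, 0.3125, 0.1964]
ee_rot: [-3.14, 0.002, 1.402]
wrist_force: [0.3, -0.5, 0.9]
finger_gap: 0.0176
grasp_force: 30.0
```

Request:
play_rows(offset=[[0,0,-0.05],[0,0,-0.15],[0,0,-0.3],[0,0,-0.45],[0,0,-0.6],[0,0,-0.7],[0,0,-0.7],[0,0,-0.7]], rotation=[[0,0,0],[0,0,0],[0,0,0],[0,0,0],[0,0,0],[0,0,0],[0,0,0],[0,0,0]], fingers=[0,0,0,0,0,0,0,0])

```text
clock: 84.83
eef_pos: [0.5937, 0.3127, 0.3375]
ee_rot: [3.141, 0.001, 1.402]
wrist_force: [-0.4, 0.1, -1.2]
finger_gap: 0.0172
grasp_force: 30.0
```

Run:
```python
from h import *
s=state();print(s["clock"],s["eef_pos"],s["ee_rot"],s["finger_gap"],s["grasp_force"])
way((.58,.13,.345,1.46),(.575,-.05,.345,1.53),(.58,-.225,.33,1.614),(.5813,-.3055,.275,1.614))
```

```text
84.8333 [0.5937 0.3127 0.3375] [3.1413 0.0006 1.4021] 0.017238459424577437 29.999257922172546
plan [-0.912  0.086 -0.037] [ 0.     0.    -0.037]
plan [-0.897  0.075  0.   ] [ 0.     0.    -0.045]
plan [-0.873  0.061  0.075] [ 0.     0.    -0.053]
plan [-0.402 -0.011  0.275] [0. 0. 0.]
```

Request:
play_rows(offset=[[-0.15,0.01,0],[-0.3,0.03,0],[-0.45,0.04,-0.03],[-0.6,0.06,-0.037],[-0.75,0.07,-0.037],[-0.912,0.086,-0.037],[-0.912,0.086,-0.037],[-0.912,0.086,-0.037]], rotation=[[0,0,0],[0,0,-0.02],[0,0,-0.037],[0,0,-0.037],[0,0,-0.037],[0,0,-0.037],[0,0,-0.037],[0,0,-0.037]], fingers=[0,0,0,0,0,0,0,0])

```text
clock: 85.5
eef_pos: [0.5792, 0.1285, 0.3414]
ee_rot: [-3.135, 0.002, 1.457]
wrist_force: [0.4, 0.0, -2.2]
finger_gap: 0.0176
grasp_force: 30.0
```

Request:
play_rows(offset=[[-0.15,0.01,0],[-0.3,0.03,0],[-0.45,0.04,0],[-0.6,0.05,0],[-0.75,0.06,0],[-0.897,0.075,0],[-0.897,0.075,0],[-0.897,0.075,0]], rotation=[[0,0,0],[0,0,-0.02],[0,0,-0.045],[0,0,-0.045],[0,0,-0.045],[0,0,-0.045],[0,0,-0.045],[0,0,-0.045]], fingers=[0,0,0,0,0,0,0,0])

```text
clock: 86.17
eef_pos: [0.5749, -0.0501, 0.3428]
ee_rot: [-3.137, 0.0, 1.529]
wrist_force: [0.2, -0.7, -0.9]
finger_gap: 0.0174
grasp_force: 30.0
```

Request:
play_rows(offset=[[-0.15,0.01,0],[-0.3,0.02,0],[-0.45,0.03,0.03],[-0.6,0.04,0.075],[-0.75,0.05,0.075],[-0.873,0.061,0.075],[-0.873,0.061,0.075],[-0.873,0.061,0.075]], rotation=[[0,0,0],[0,0,-0.02],[0,0,-0.053],[0,0,-0.053],[0,0,-0.053],[0,0,-0.053],[0,0,-0.053],[0,0,-0.053]], fingers=[0,0,0,0,0,0,0,0])

```text
clock: 86.83
eef_pos: [0.5806, -0.2241, 0.3283]
ee_rot: [-3.138, -0.0, 1.614]
wrist_force: [-0.1, 0.5, -0.8]
finger_gap: 0.0176
grasp_force: 30.0
```

Request:
play_rows(offset=[[-0.1,0,0.05],[-0.2,0,0.1],[-0.3,-0.01,0.2],[-0.402,-0.011,0.275],[-0.402,-0.011,0.275],[-0.402,-0.011,0.275],[-0.402,-0.011,0.275],[-0.402,-0.011,0.275]], rotation=[[0,0,0],[0,0,0],[0,0,0],[0,0,0],[0,0,0],[0,0,0],[0,0,0],[0,0,0]], fingers=[0,0,0,0,0,0,0,0])

```text
clock: 87.5
eef_pos: [0.5822, -0.3038, 0.2756]
ee_rot: [-3.14, 0.002, 1.616]
wrist_force: [1.3, 0.3, -1.7]
finger_gap: 0.0175
grasp_force: 30.0
```

Run:
```python
from h import *
s=state();print(s["clock"],s["eef_pos"],s["ee_rot"],s["finger_gap"],s["grasp_force"])
c,im=v=snap("w26");held(c,im,s,-.0004,.0066)
print(efit([v],barlines(),[.5813,-.3058,1.614],w=(.008,.008,.05),keep=225))
plan([.5813,-.3054,.2455],1.614)
```

```text
87.5 [ 0.5822 -0.3038  0.2756] [-3.1404  0.0016  1.6161] 0.017546869409768028 29.99935269355774
pred [300. 225.] [345. 367.] seen [300 225] [345 365]
(array([ 0.5817, -0.3061,  1.5971]), np.float64(-63.3463134765625))
plan [-0.006 -0.004  0.151] [-0.001  0.001  0.001]
```

Request:
play_rows(offset=[[-0.004,0,0.03],[-0.004,0,0.07],[-0.004,0,0.1],[-0.004,0,0.115],[-0.004,0,0.125],[-0.004,0,0.135],[-0.004,0,0.145],[-0.004,0,0.15]], rotation=[[0,0,0],[0,0,0],[0,0,0],[0,0,0],[0,0,0],[0,0,0],[0,0,0],[0,0,0]], fingers=[0,0,0,0,0,0,0,0])

```text
clock: 88.22
eef_pos: [0.5814, -0.3065, 0.2445]
ee_rot: [-3.14, 0.002, 1.614]
wrist_force: [-1.4, 1.9, 8.3]
finger_gap: 0.0172
grasp_force: 34.5
```

Request:
play_rows(offset=[[0,0,-0.005],[0,0,-0.005],[0,0,-0.005],[0,0,-0.03],[0,0,-0.06],[0,0,-0.06],[0,0,-0.06],[0,0,-0.06]], rotation=[[0,0,0],[0,0,0],[0,0,0],[0,0,0],[0,0,0],[0,0,0],[0,0,0],[0,0,0]], fingers=[0.3,0.3,0.3,0.3,0,0,0,0])

```text
clock: 88.88
eef_pos: [0.5814, -0.3064, 0.2568]
ee_rot: [-3.14, 0.002, 1.614]
wrist_force: [-0.1, 0.2, -0.8]
finger_gap: 0.0031
grasp_force: 0.0
```

Request:
play_rows(offset=[[0,0,0.02],[0,0,0.04],[0,0,0.05],[0,0,0.06],[0,0,0.065],[0,0,0.07],[0,0,0.075],[0,0,0.078]], rotation=[[0,0,0],[0,0,0],[0,0,0],[0,0,0],[0,0,0],[0,0,0],[0,0,0],[0,0,0]], fingers=[0,0,0,0,0,0,0,0])

```text
clock: 89.55
eef_pos: [0.5817, -0.3062, 0.2446]
ee_rot: [-3.138, 0.001, 1.615]
wrist_force: [-10.0, 7.4, 24.4]
finger_gap: 0.0005
grasp_force: 12.2
```

Request:
play_rows(offset=[[0,0,-0.05],[0.05,0,-0.05],[0.1,0,-0.05],[0.1,0,-0.05],[0.1,0,-0.03],[0.1,0,-0.02],[0.1,0,-0.01],[0.1,0,-0.005]], rotation=[[0,0,0],[0,0,0],[0,0,0],[0,0,0],[0,0,0],[0,0,0],[0,0,0],[0,0,0]], fingers=[0,0,0,0,0,0,0,0])

```text
clock: 90.22
eef_pos: [0.5808, -0.2861, 0.2445]
ee_rot: [-3.138, -0.001, 1.614]
wrist_force: [-9.2, 9.7, 24.9]
finger_gap: 0.0006
grasp_force: 12.5
```

Request:
play_rows(offset=[[0,0,-0.05],[-0.1,0,-0.05],[-0.2,0,-0.05],[-0.2,0,-0.05],[-0.2,0,-0.03],[-0.2,0,-0.02],[-0.2,0,-0.01],[-0.2,0,0]], rotation=[[0,0,0],[0,0,0],[0,0,0],[0,0,0],[0,0,0],[0,0,0],[0,0,0],[0,0,0]], fingers=[0,0,0,0,0,0,0,0])

```text
clock: 90.88
eef_pos: [0.5824, -0.3257, 0.2445]
ee_rot: [-3.138, 0.001, 1.615]
wrist_force: [-8.8, 5.6, 25.7]
finger_gap: 0.0005
grasp_force: 13.1
```

Request:
play_rows(offset=[[0,0,-0.1],[0,0,-0.25],[0,0,-0.4],[0,0,-0.55],[0,0,-0.7],[0,0,-0.7],[0,0,-0.7],[0,0,-0.7]], rotation=[[0,0,0],[0,0,0],[0,0,0],[0,0,0],[0,0,0],[0,0,0],[0,0,0],[0,0,0]], fingers=[0.5,0.5,0.5,0.5,0.5,0.5,0.5,0.5])

```text
clock: 91.55
eef_pos: [0.5824, -0.3253, 0.3806]
ee_rot: [-3.138, -0.0, 1.615]
wrist_force: [0.5, 0.2, -0.0]
finger_gap: 0.0459
grasp_force: 0.0
```

Run:
```python
from h import *
s=state();print(s["clock"],s["eef_pos"],s["ee_rot"],s["finger_gap"])
c,im=v=snap("w27")
h=cv2.cvtColor(im,cv2.COLOR_BGR2HSV);m=((h[:,:,1]>160)&(h[:,:,0]>17)&(h[:,:,0]<32)).astype(np.uint8);m[366:]=0
q,e=fit([(c,m)],lambda x,y,t:box(x,y,t,.054-1e-6,.000001,.062,.018),[.5813,-.306,1.614]);print("weight in bar2",q,e)
print(efit([v],barlines(),[.5813,-.306,1.614],w=(.006,.006,.05)))
way((.54,-.145,.38,1.59),(.49,.04,.38,1.5),(.4379,.225,.36,1.3484),(.4379,.3393,.27,1.3484))
```

```text
91.55 [ 0.5824 -0.3253  0.3806] [-3.1377 -0.0002  1.6148] 0.045863606871577076
weight in bar2 [ 0.5805 -0.3065  1.6081] 0.006899950714637753
(array([ 0.5832, -0.3058,  1.6001]), np.float64(-68.35350799560547))
plan [ 0.91  -0.171  0.   ] [-0.003 -0.001  0.016]
plan [ 0.93  -0.232 -0.   ] [ 0.    -0.     0.057]
plan [ 0.904 -0.325  0.1  ] [-0.    -0.     0.097]
plan [ 0.557 -0.126  0.45 ] [0. 0. 0.]
```

Both pockets are filled flush. Now the two spares.

Request:
play_rows(offset=[[0.15,-0.03,0],[0.3,-0.06,0],[0.45,-0.09,0],[0.6,-0.12,0],[0.75,-0.15,0],[0.91,-0.171,0],[0.91,-0.171,0],[0.91,-0.171,0]], rotation=[[-0.003,-0.001,0.016],[-0.003,-0.001,0.016],[-0.003,-0.001,0.016],[-0.003,-0.001,0.016],[-0.003,-0.001,0.016],[-0.003,-0.001,0.016],[-0.003,-0.001,0.016],[-0.003,-0.001,0.016]], fingers=[0.5,0.5,0.5,0.5,0.5,0.5,0.5,0.5])

```text
clock: 92.27
eef_pos: [0.5399, -0.1442, 0.38]
ee_rot: [-3.141, 0.001, 1.592]
wrist_force: [0.7, -0.1, 1.0]
finger_gap: 0.0461
grasp_force: 0.0
```

Request:
play_rows(offset=[[0.15,-0.04,0],[0.3,-0.08,0],[0.45,-0.11,0],[0.6,-0.15,0],[0.75,-0.19,0],[0.93,-0.232,0],[0.93,-0.232,0],[0.93,-0.232,0]], rotation=[[0,0,0.02],[0,0,0.04],[0,0,0.057],[0,0,0.057],[0,0,0.057],[0,0,0.057],[0,0,0.057],[0,0,0.057]], fingers=[0.5,0.5,0.5,0.5,0.5,0.5,0.5,0.5])

```text
clock: 92.93
eef_pos: [0.4906, 0.0398, 0.3803]
ee_rot: [3.14, 0.003, 1.501]
wrist_force: [0.4, 0.5, -0.4]
finger_gap: 0.0457
grasp_force: 0.0
```

Request:
play_rows(offset=[[0.15,-0.05,0],[0.3,-0.11,0],[0.45,-0.16,0.05],[0.6,-0.22,0.1],[0.75,-0.27,0.1],[0.904,-0.325,0.1],[0.904,-0.325,0.1],[0.904,-0.325,0.1]], rotation=[[0,0,0.03],[0,0,0.06],[0,0,0.097],[0,0,0.097],[0,0,0.097],[0,0,0.097],[0,0,0.097],[0,0,0.097]], fingers=[0.5,0.5,0.5,0.5,0.5,0.5,0.5,0.5])

```text
clock: 93.6
eef_pos: [0.4394, 0.224, 0.3599]
ee_rot: [3.139, 0.003, 1.348]
wrist_force: [0.9, -0.9, -0.1]
finger_gap: 0.0459
grasp_force: 0.0
```

Request:
play_rows(offset=[[0.13,-0.03,0.1],[0.26,-0.06,0.2],[0.4,-0.09,0.3],[0.557,-0.126,0.45],[0.557,-0.126,0.45],[0.557,-0.126,0.45],[0.557,-0.126,0.45],[0.557,-0.126,0.45]], rotation=[[0,0,0],[0,0,0],[0,0,0],[0,0,0],[0,0,0],[0,0,0],[0,0,0],[0,0,0]], fingers=[0.5,0.5,0.5,0.5,0.5,0.5,0.5,0.5])

```text
clock: 94.27
eef_pos: [0.4407, 0.3368, 0.2717]
ee_rot: [3.136, 0.001, 1.345]
wrist_force: [0.4, 0.1, 0.6]
finger_gap: 0.0455
grasp_force: 0.0
```

Run:
```python
from h import *
s=state();print(s["clock"],s["eef_pos"],s["ee_rot"],s["finger_gap"])
way((.4379,.3393,.1985,1.3484),(.4379,.3393,.33,1.3484),(.45,.15,.33,1.43),(.46,-.045,.34,1.5),(.465,-.235,.34,1.6),(.4733,-.3957,.28,1.61),(.4733,-.3957,.203,1.61))
```

```text
94.2667 [0.4407 0.3368 0.2717] [3.1361 0.001  1.3448] 0.04552365745347874
plan [ 0.009 -0.018  0.366] [ 0.003  0.001 -0.002]
plan [ 0.     0.    -0.658] [0. 0. 0.]
plan [-0.91   0.268  0.   ] [ 0.     0.    -0.052]
plan [-0.958  0.186 -0.05 ] [ 0.     0.    -0.045]
plan [-0.946  0.092  0.   ] [ 0.     0.    -0.064]
plan [-0.804  0.018  0.3  ] [-0.     0.    -0.006]
plan [ 0.    -0.     0.385] [0. 0. 0.]
```

Request:
play_rows(offset=[[0,-0.009,0.1],[0,-0.009,0.2],[0,-0.009,0.28],[0,-0.009,0.33],[0,-0.009,0.365],[0,-0.009,0.365],[0,-0.009,0.365],[0,-0.009,0.365]], rotation=[[0,0,0],[0,0,0],[0,0,0],[0,0,0],[0,0,0],[0,0,0],[0,0,0],[0,0,0]], fingers=[0.5,0.5,0.5,0.5,0.5,0.5,0.5,0.4], force=30)

```text
clock: 94.93
eef_pos: [0.4383, 0.3385, 0.1985]
ee_rot: [3.137, 0.001, 1.347]
wrist_force: [1.0, 0.7, -0.0]
finger_gap: 0.041
grasp_force: 0.0
```

Request:
play_rows(offset=[[0,0,0],[0,0,0],[0,0,0],[0,0,0],[0,0,0],[0,0,-0.05],[0,0,-0.2],[0,0,-0.4]], rotation=[[0,0,0],[0,0,0],[0,0,0],[0,0,0],[0,0,0],[0,0,0],[0,0,0],[0,0,0]], fingers=[0,0,0,0,0,0,0,0])

```text
clock: 95.6
eef_pos: [0.4357, 0.3378, 0.275]
ee_rot: [-3.138, 0.007, 1.347]
wrist_force: [0.9, 1.2, -1.1]
finger_gap: 0.0172
grasp_force: 30.0
```

Run:
```python
from h import *
s=state();print(s["clock"],s["eef_pos"],s["ee_rot"],s["finger_gap"],s["grasp_force"])
way((.44,.27,.33,1.35),(.45,.10,.34,1.43),(.46,-.08,.34,1.51),(.465,-.25,.34,1.6),(.4733,-.3957,.28,1.61))
```

```text
95.6 [0.4357 0.3378 0.275 ] [-3.1382  0.0073  1.347 ] 0.01719490128571958 29.99894678592682
plan [-0.328  0.095 -0.273] [-0.002  0.005 -0.002]
plan [-0.818  0.235 -0.05 ] [ 0.     0.    -0.051]
plan [-0.884  0.176  0.   ] [-0.     0.    -0.051]
plan [-0.847  0.077  0.   ] [ 0.     0.    -0.057]
plan [-0.729  0.02   0.3  ] [-0.     0.    -0.006]
```

Request:
play_rows(offset=[[0,0,-0.1],[0,0,-0.2],[-0.1,0.03,-0.27],[-0.2,0.06,-0.27],[-0.328,0.095,-0.273],[-0.328,0.095,-0.273],[-0.328,0.095,-0.273],[-0.328,0.095,-0.273]], rotation=[[0,0,0],[0,0,0],[0,0,0],[0,0,0],[0,0,0],[0,0,0],[0,0,0],[0,0,0]], fingers=[0,0,0,0,0,0,0,0])

```text
clock: 96.27
eef_pos: [0.4411, 0.2708, 0.3322]
ee_rot: [3.139, 0.002, 1.347]
wrist_force: [-1.0, -0.6, -0.7]
finger_gap: 0.0173
grasp_force: 30.0
```

Request:
play_rows(offset=[[-0.13,0.04,0],[-0.27,0.08,0],[-0.4,0.12,-0.05],[-0.54,0.16,-0.05],[-0.68,0.2,-0.05],[-0.818,0.235,-0.05],[-0.818,0.235,-0.05],[-0.818,0.235,-0.05]], rotation=[[0,0,0],[0,0,-0.02],[0,0,-0.051],[0,0,-0.051],[0,0,-0.051],[0,0,-0.051],[0,0,-0.051],[0,0,-0.051]], fingers=[0,0,0,0,0,0,0,0])

```text
clock: 96.93
eef_pos: [0.4509, 0.1005, 0.3426]
ee_rot: [3.139, 0.002, 1.425]
wrist_force: [-0.8, 0.7, -0.7]
finger_gap: 0.0175
grasp_force: 30.0
```

Request:
play_rows(offset=[[-0.15,0.03,0],[-0.3,0.06,0],[-0.45,0.09,0],[-0.6,0.12,0],[-0.75,0.15,0],[-0.884,0.176,0],[-0.884,0.176,0],[-0.884,0.176,0]], rotation=[[0,0,0],[0,0,-0.02],[0,0,-0.051],[0,0,-0.051],[0,0,-0.051],[0,0,-0.051],[0,0,-0.051],[0,0,-0.051]], fingers=[0,0,0,0,0,0,0,0])

```text
clock: 97.6
eef_pos: [0.4608, -0.0789, 0.343]
ee_rot: [3.139, 0.002, 1.507]
wrist_force: [0.8, 0.6, -0.7]
finger_gap: 0.0172
grasp_force: 30.0
```

Request:
play_rows(offset=[[-0.15,0.01,0],[-0.3,0.03,0],[-0.45,0.04,0],[-0.6,0.05,0],[-0.75,0.07,0],[-0.847,0.077,0],[-0.847,0.077,0],[-0.847,0.077,0]], rotation=[[0,0,0],[0,0,-0.02],[0,0,-0.057],[0,0,-0.057],[0,0,-0.057],[0,0,-0.057],[0,0,-0.057],[0,0,-0.057]], fingers=[0,0,0,0,0,0,0,0])

```text
clock: 98.27
eef_pos: [0.4656, -0.2481, 0.3432]
ee_rot: [3.139, 0.001, 1.598]
wrist_force: [0.1, -0.2, -1.0]
finger_gap: 0.0177
grasp_force: 30.0
```

Request:
play_rows(offset=[[-0.15,0,0],[-0.3,0.01,0],[-0.45,0.01,0.1],[-0.6,0.02,0.2],[-0.729,0.02,0.3],[-0.729,0.02,0.3],[-0.729,0.02,0.3],[-0.729,0.02,0.3]], rotation=[[0,0,0],[0,0,0],[0,0,0],[0,0,0],[0,0,0],[0,0,0],[0,0,0],[0,0,0]], fingers=[0,0,0,0,0,0,0,0])

```text
clock: 98.93
eef_pos: [0.4738, -0.3931, 0.2843]
ee_rot: [3.139, 0.002, 1.599]
wrist_force: [0.4, 0.8, -0.3]
finger_gap: 0.0172
grasp_force: 30.0
```

Run:
```python
from h import *
s=state();print(s["clock"],s["eef_pos"],s["ee_rot"],s["finger_gap"],s["grasp_force"])
way((.4733,-.3957,.203,1.61))
c,im=v=snap("w28");held(c,im,s,0,.0055)
```

```text
98.9333 [ 0.4738 -0.3931  0.2843] [3.139  0.0019 1.5989] 0.017189528649564276 29.999174773693085
plan [-0.012 -0.004  0.406] [ 0.002  0.001 -0.007]
pred [300. 224.] [344. 365.] seen [301 221] [344 361]
```

Request:
play_rows(offset=[[-0.01,0,0.1],[-0.01,0,0.2],[-0.01,0,0.3],[-0.01,0,0.36],[-0.01,0,0.39],[-0.01,0,0.4],[-0.01,0,0.403],[-0.01,0,0.403]], rotation=[[0,0,0],[0,0,0],[0,0,0],[0,0,0],[0,0,0],[0,0,0],[0,0,0],[0,0,0]], fingers=[0,0,0,0,0,0,0,0])

```text
clock: 99.65
eef_pos: [0.4736, -0.3977, 0.2047]
ee_rot: [3.138, 0.005, 1.597]
wrist_force: [-0.2, -0.7, -1.0]
finger_gap: 0.0172
grasp_force: 30.0
```

Request:
play_rows(offset=[[0,0,0],[0,0,0],[0,0,0],[0,0,0],[0,0,-0.15],[0,0,-0.35],[0,0,-0.55],[0,0,-0.75]], rotation=[[0,0,0],[0,0,0],[0,0,0],[0,0,0],[0,0,0],[0,0,0],[0,0,0],[0,0,0]], fingers=[0.3,0.32,0.34,0.36,0.36,0.36,0.5,0.5])

```text
clock: 100.32
eef_pos: [0.4724, -0.3968, 0.355]
ee_rot: [3.139, 0.003, 1.597]
wrist_force: [0.1, -1.3, 0.3]
finger_gap: 0.0438
grasp_force: 0.0
```

Run:
```python
from h import *
s=state();print(s["clock"],s["eef_pos"],s["ee_rot"],s["finger_gap"],s["grasp_force"])
way((.45,-.21,.36,1.61),(.42,-.02,.36,1.61),(.395,.16,.36,1.62),(.3745,.3349,.27,1.6211))
```

```text
100.3167 [ 0.4724 -0.3968  0.355 ] [3.1395 0.0025 1.5967] 0.04381960585986945 0.0
plan [ 0.936 -0.088 -0.027] [ 0.001  0.002 -0.008]
plan [ 0.955 -0.113 -0.   ] [0. 0. 0.]
plan [ 0.904 -0.09  -0.   ] [ 0.     0.    -0.006]
plan [ 0.878 -0.059  0.45 ] [ 0.     0.    -0.001]
```

Request:
play_rows(offset=[[0.15,-0.01,-0.02],[0.3,-0.03,-0.027],[0.45,-0.04,-0.027],[0.6,-0.06,-0.027],[0.75,-0.07,-0.027],[0.936,-0.088,-0.027],[0.936,-0.088,-0.027],[0.936,-0.088,-0.027]], rotation=[[0.001,0.002,-0.008],[0.001,0.002,-0.008],[0.001,0.002,-0.008],[0.001,0.002,-0.008],[0.001,0.002,-0.008],[0.001,0.002,-0.008],[0.001,0.002,-0.008],[0.001,0.002,-0.008]], fingers=[0.5,0.5,0.5,0.5,0.5,0.5,0.5,0.5])

```text
clock: 100.98
eef_pos: [0.4501, -0.209, 0.3584]
ee_rot: [3.14, 0.0, 1.612]
wrist_force: [0.2, -0.5, -0.2]
finger_gap: 0.0457
grasp_force: 0.0
```

Request:
play_rows(offset=[[0.15,-0.02,0],[0.3,-0.04,0],[0.45,-0.05,0],[0.6,-0.07,0],[0.75,-0.09,0],[0.955,-0.113,0],[0.955,-0.113,0],[0.955,-0.113,0]], rotation=[[0,0,0],[0,0,0],[0,0,0],[0,0,0],[0,0,0],[0,0,0],[0,0,0],[0,0,0]], fingers=[0.5,0.5,0.5,0.5,0.5,0.5,0.5,0.5])

```text
clock: 101.65
eef_pos: [0.4206, -0.0198, 0.3586]
ee_rot: [3.14, 0.001, 1.612]
wrist_force: [-0.3, -1.1, 0.3]
finger_gap: 0.046
grasp_force: 0.0
```

Request:
play_rows(offset=[[0.15,-0.02,0],[0.3,-0.03,0],[0.45,-0.05,0],[0.6,-0.06,0],[0.75,-0.08,0],[0.904,-0.09,0],[0.904,-0.09,0],[0.904,-0.09,0]], rotation=[[0,0,-0.006],[0,0,-0.006],[0,0,-0.006],[0,0,-0.006],[0,0,-0.006],[0,0,-0.006],[0,0,-0.006],[0,0,-0.006]], fingers=[0.5,0.5,0.5,0.5,0.5,0.5,0.5,0.5])

```text
clock: 102.32
eef_pos: [0.3963, 0.1593, 0.3585]
ee_rot: [3.14, 0.001, 1.62]
wrist_force: [-0.3, 0.0, 0.4]
finger_gap: 0.0459
grasp_force: 0.0
```

Request:
play_rows(offset=[[0.15,-0.01,0],[0.3,-0.02,0.1],[0.45,-0.03,0.2],[0.6,-0.04,0.3],[0.75,-0.05,0.4],[0.878,-0.059,0.45],[0.878,-0.059,0.45],[0.878,-0.059,0.45]], rotation=[[0,0,0],[0,0,0],[0,0,0],[0,0,0],[0,0,0],[0,0,0],[0,0,0],[0,0,0]], fingers=[0.5,0.5,0.5,0.5,0.5,0.5,0.5,0.5])

```text
clock: 102.98
eef_pos: [0.3764, 0.3336, 0.2675]
ee_rot: [-3.141, 0.001, 1.618]
wrist_force: [0.2, -0.0, -0.1]
finger_gap: 0.0459
grasp_force: 0.0
```

Run:
```python
from h import *
s=state();print(s["clock"],s["eef_pos"],s["ee_rot"],s["finger_gap"],s["grasp_force"])
way((.3745,.3349,.198,1.6211))
```

```text
102.9833 [0.3764 0.3336 0.2675] [-3.1414  0.0013  1.6184] 0.0459345849333485 0.0
plan [ 0.008 -0.009  0.347] [-0.     0.001 -0.002]
```

Request:
play_rows(offset=[[0,-0.005,0.1],[0,-0.005,0.2],[0,-0.005,0.28],[0,-0.005,0.33],[0,-0.005,0.347],[0,-0.005,0.347],[0,-0.005,0.347],[0,-0.005,0.347]], rotation=[[0,0,0],[0,0,0],[0,0,0],[0,0,0],[0,0,0],[0,0,0],[0,0,0],[0,0,0]], fingers=[0.5,0.5,0.5,0.5,0.5,0.5,0.5,0.4], force=30)

```text
clock: 103.65
eef_pos: [0.3751, 0.3345, 0.2001]
ee_rot: [3.139, -0.001, 1.618]
wrist_force: [-0.5, -0.5, -1.8]
finger_gap: 0.0412
grasp_force: 0.0
```

Request:
play_rows(offset=[[0,0,0],[0,0,0],[0,0,0],[0,0,0],[0,0,0],[0,0,-0.1],[0,0,-0.3],[0,0,-0.5]], rotation=[[0,0,0],[0,0,0],[0,0,0],[0,0,0],[0,0,0],[0,0,0],[0,0,0],[0,0,0]], fingers=[0,0,0,0,0,0,0,0])

```text
clock: 104.32
eef_pos: [0.373, 0.3339, 0.2982]
ee_rot: [-3.138, 0.002, 1.619]
wrist_force: [0.8, 0.4, -0.8]
finger_gap: 0.0173
grasp_force: 30.0
```

Run:
```python
from h import *
s=state();print(s["clock"],s["eef_pos"],s["ee_rot"],s["finger_gap"],s["grasp_force"])
way((.39,.22,.33,1.62),(.42,.03,.34,1.61),(.46,-.15,.34,1.61),(.51,-.30,.34,1.61),(.5333,-.393,.28,1.61))
```

```text
104.3167 [0.373  0.3339 0.2982] [-3.1377  0.002   1.6189] 0.017333653008472467 29.97460663318634
plan [-0.573  0.057 -0.158] [-0.003  0.001 -0.001]
plan [-0.956  0.103 -0.05 ] [ 0.    -0.     0.006]
plan [-0.907  0.165  0.   ] [0. 0. 0.]
plan [-0.759  0.22   0.   ] [0. 0. 0.]
plan [-0.469  0.098  0.3  ] [0. 0. 0.]
```

Request:
play_rows(offset=[[0,0,-0.1],[-0.1,0.01,-0.158],[-0.2,0.02,-0.158],[-0.3,0.03,-0.158],[-0.42,0.04,-0.158],[-0.573,0.057,-0.158],[-0.573,0.057,-0.158],[-0.573,0.057,-0.158]], rotation=[[0,0,0],[0,0,0],[0,0,0],[0,0,0],[0,0,0],[0,0,0],[0,0,0],[0,0,0]], fingers=[0,0,0,0,0,0,0,0])

```text
clock: 104.98
eef_pos: [0.391, 0.2197, 0.3302]
ee_rot: [3.141, -0.0, 1.616]
wrist_force: [-0.3, 0.1, -1.2]
finger_gap: 0.0169
grasp_force: 30.0
```

Request:
play_rows(offset=[[-0.15,0.02,-0.02],[-0.3,0.03,-0.05],[-0.45,0.05,-0.05],[-0.6,0.06,-0.05],[-0.78,0.08,-0.05],[-0.956,0.103,-0.05],[-0.956,0.103,-0.05],[-0.956,0.103,-0.05]], rotation=[[0,0,0.006],[0,0,0.006],[0,0,0.006],[0,0,0.006],[0,0,0.006],[0,0,0.006],[0,0,0.006],[0,0,0.006]], fingers=[0,0,0,0,0,0,0,0])

```text
clock: 105.65
eef_pos: [0.4211, 0.0301, 0.3404]
ee_rot: [3.141, -0.001, 1.607]
wrist_force: [-0.0, 0.5, -1.0]
finger_gap: 0.0173
grasp_force: 30.0
```

Request:
play_rows(offset=[[-0.15,0.03,0],[-0.3,0.05,0],[-0.45,0.08,0],[-0.6,0.11,0],[-0.75,0.14,0],[-0.907,0.165,0],[-0.907,0.165,0],[-0.907,0.165,0]], rotation=[[0,0,0],[0,0,0],[0,0,0],[0,0,0],[0,0,0],[0,0,0],[0,0,0],[0,0,0]], fingers=[0,0,0,0,0,0,0,0])

```text
clock: 106.32
eef_pos: [0.4614, -0.1487, 0.3401]
ee_rot: [3.141, -0.002, 1.609]
wrist_force: [0.2, 0.8, -0.7]
finger_gap: 0.0171
grasp_force: 30.0
```

Request:
play_rows(offset=[[-0.13,0.04,0],[-0.26,0.08,0],[-0.39,0.11,0],[-0.52,0.15,0],[-0.65,0.19,0],[-0.759,0.22,0],[-0.759,0.22,0],[-0.759,0.22,0]], rotation=[[0,0,0],[0,0,0],[0,0,0],[0,0,0],[0,0,0],[0,0,0],[0,0,0],[0,0,0]], fingers=[0,0,0,0,0,0,0,0])

```text
clock: 106.98
eef_pos: [0.5113, -0.2977, 0.3399]
ee_rot: [3.141, -0.002, 1.611]
wrist_force: [0.0, 0.6, -1.4]
finger_gap: 0.017
grasp_force: 30.0
```

Request:
play_rows(offset=[[-0.12,0.02,0],[-0.24,0.05,0.05],[-0.36,0.07,0.1],[-0.469,0.098,0.2],[-0.469,0.098,0.3],[-0.469,0.098,0.3],[-0.469,0.098,0.3],[-0.469,0.098,0.3]], rotation=[[0,0,0],[0,0,0],[0,0,0],[0,0,0],[0,0,0],[0,0,0],[0,0,0],[0,0,0]], fingers=[0,0,0,0,0,0,0,0])

```text
clock: 107.65
eef_pos: [0.5345, -0.3906, 0.2815]
ee_rot: [3.14, -0.0, 1.611]
wrist_force: [0.4, -0.2, -0.9]
finger_gap: 0.0168
grasp_force: 30.0
```

Run:
```python
from h import *
s=state();print(s["clock"],s["eef_pos"],s["ee_rot"],s["finger_gap"],s["grasp_force"])
way((.5333,-.394,.2035,1.61))
c,im=v=snap("w29");held(c,im,s,0,.005)
```

```text
107.65 [ 0.5345 -0.3906  0.2815] [ 3.1404 -0.0002  1.6114] 0.016799385371820165 29.974830150604248
plan [-0.017 -0.007  0.39 ] [ 0.001 -0.     0.001]
pred [300. 224.] [344. 365.] seen [301 222] [344 361]
```

Request:
play_rows(offset=[[-0.01,0,0.1],[-0.01,0,0.2],[-0.01,0,0.3],[-0.01,0,0.35],[-0.01,0,0.375],[-0.01,0,0.387],[-0.01,0,0.387],[-0.01,0,0.387]], rotation=[[0,0,0],[0,0,0],[0,0,0],[0,0,0],[0,0,0],[0,0,0],[0,0,0],[0,0,0]], fingers=[0,0,0,0,0,0,0,0])

```text
clock: 108.37
eef_pos: [0.5344, -0.3947, 0.2046]
ee_rot: [3.139, 0.002, 1.61]
wrist_force: [-0.2, 0.4, -0.7]
finger_gap: 0.0171
grasp_force: 30.0
```

Request:
play_rows(offset=[[0,0,0],[0,0,0],[0,0,0],[0,0,0],[0,0,-0.15],[0,0,-0.35],[0,0,-0.55],[0,0,-0.75]], rotation=[[0,0,0],[0,0,0],[0,0,0],[0,0,0],[0,0,0],[0,0,0],[0,0,0],[0,0,0]], fingers=[0.3,0.32,0.34,0.36,0.36,0.36,0.5,0.5])

```text
clock: 109.03
eef_pos: [0.5336, -0.3942, 0.3546]
ee_rot: [3.141, -0.001, 1.609]
wrist_force: [0.8, -0.0, -0.0]
finger_gap: 0.0444
grasp_force: 0.0
```

Request:
play_rows(offset=[[-0.1,-0.04,-0.1],[-0.2,-0.08,-0.2],[-0.25,-0.12,-0.3],[-0.25,-0.14,-0.4],[-0.25,-0.14,-0.4],[-0.25,-0.14,-0.4],[-0.25,-0.14,-0.4],[-0.25,-0.14,-0.4]], rotation=[[0,0,0],[0,0,0],[0,0,0],[0,0,0],[0,0,0],[0,0,0],[0,0,0],[0,0,0]], fingers=[1,1,1,1,1,1,1,1])

```text
clock: 109.7
eef_pos: [0.5079, -0.4448, 0.4306]
ee_rot: [-3.14, -0.003, 1.61]
wrist_force: [0.1, 0.4, -1.0]
finger_gap: 0.0922
grasp_force: 0.0
```

Run:
```python
from h import *
s=state();print(s["clock"],s["eef_pos"],s["ee_rot"],s["finger_gap"],s["grasp_force"])
c,im=v=snap("w30")
h=cv2.cvtColor(im,cv2.COLOR_BGR2HSV);m=((h[:,:,1]>160)&(h[:,:,0]>17)&(h[:,:,0]<32)).astype(np.uint8);m[340:]=0
n,l,st,ce=cv2.connectedComponentsWithStats(m);print([ (a.tolist(),b.round().tolist()) for a,b in zip(st[1:],ce[1:]) if a[4]>200])
print("tray inner",proj(c,place(np.array([[a,b,.021] for a in(-.145,.145) for b in(-.099,.099)]),.5009,-.3394,.043)).round())
for g in([.4275,-.309,1.617],[.5813,-.306,1.614]):
    q,e=fit([(c,m)],lambda x,y,t:box(x,y,t,.054-1e-6,.000001,.062,.018),g);print("in bar",q,e,efit([v],barlines(),g,w=(.008,.008,.05)))
for g in([.4733,-.3957,1.6],[.5333,-.394,1.61]): print("spare",fit([(c,m)],lambda x,y,t:box(x,y,t,.006,.011,.062,.018),g))
```

```text
109.7 [ 0.5079 -0.4448  0.4306] [-3.1404 -0.0031  1.6101] 0.09222130784991416 0.0
[([214, 0, 29, 86, 2121], [228.0, 42.0]), ([408, 4, 27, 86, 1980], [421.0, 46.0]), ([280, 121, 19, 67, 1265], [289.0, 154.0]), ([343, 120, 22, 68, 1275], [353.0, 154.0])]
tray inner [[167. 200.]
 [144. -35.]
 [473. 200.]
 [494. -37.]]
in bar [ 0.4273 -0.3103  1.6249] 0.0471253534401508 (array([ 0.4279, -0.3102,  1.6142]), np.float64(-67.71238708496094))
in bar [ 0.5804 -0.3075  1.615 ] 0.020696617869762745 (array([ 0.582 , -0.306 ,  1.6058]), np.float64(-68.40254211425781))
spare (array([ 0.4738, -0.397 ,  1.5841]), np.float64(0.10268562401263823))
spare (array([ 0.5352, -0.3945,  1.6129]), np.float64(0.10188087774294671))
```

All four weights and both bars are where they belong, and the gripper is clear of everything.

```bash
python3 -c "
from rig import ticket
print(ticket.finish_job())"
```

```text
the job is handed in; nothing more can be done
None
```

The job is handed in: both bars present (the third was absent) lie in the tray with pockets up and a brass weight pressed flush in each; the two spares lie beside them, and I never touched the glue, tape or brush.

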